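# Load and start the bench tumble-sander

## Task

Tumble-sand this batch of offcuts: undo the wing nut and slide the hatch of the tumble-sander open, tip the offcuts from the scoop tray into the drum, put in every loose offcut lying on the bench too, and stand the tray flat back on the bench. Slide the hatch fully shut, turn the wing nut fully tight again, and only then press the long start bar fully down near its middle, so that both ends go down evenly, and let it up. Leave the sanding block and the chuck key alone.

Things in the scene. Friction and masses are not known exactly. Their poses are not given: they have to be found in the camera images.
- tumbler: The tumble-sander, a grey machine fixed to the bench, 180 mm (its x) by 297 mm (its y), origin under its middle; its x points away from the robot, y to the left. Left part: casing with a deck 150 mm high and the mouth in it. Right part (y -150 to -68 mm): drive housing 188 mm high with the start bar. Two hatch rails, 164 mm high, at y = -62 and +141 mm, reach 225 mm behind the origin.
- mouth (a point): Centre of the drum mouth, at deck height (150 mm); its axes are the machine's. The mouth is 126 mm (x) by 130 mm (y); the well below is straight-sided, its floor 128 mm under the mouth.
- hatch (a joint): How far the flat metal hatch is slid away from the robot along the machine's x, m: 0 = shut, 0.14 = fully open, mouth clear. It stays where it is left; about 3 N moves it. Its top is 160 mm high. It cannot leave (or reach) the shut place until the wing nut is up over its 4 mm spot-face lip, at about 2.4 rad.
- hatch_grip (a point): Middle of the black upright grip rib on the hatch (moves with the hatch): 12 mm thick along the machine's x, 44 mm long along y, from 160 to 193 mm high; this point is 178 mm high. Shut, it stands 73 mm behind the wing nut's axis.
- wing_nut (a joint): Angle of the wing nut, rad: 0 = fully tight against its stop, grows anticlockwise seen from above as it is undone, 4.2 = end stop (the nut is captive). It rises 1.7 mm a radian, stays where it is left, and turns at about 0.1 N m. At 0 its wings lie along the machine's x.
- nut_grip (a point): Middle of the wing nut's wings, on its axis, 181 mm high when tight; x along the wings, z up; turns with the nut. The wings are an upright blade 65 mm tip to tip, 8 to 9 mm thick, 15 mm below to 9 mm above this point; hub and washer under it are 24 and 34 mm across. The drive housing's wall is 43 mm right of the axis, the shut hatch's rib 67 mm behind it: open the fingers 40 mm at most there.
- start_bar (a joint): How far the start bar is pressed, m: 0 = up, 0.008 = fully down, springs back. About 8 N presses it fully.
- bar_rock (a joint): Tilt of the start bar along its length, rad: 0 = level. It tilts if pressed away from its middle (about 0.002 rad per mm at 8 N).
- bar_mid (a point): Middle of the top of the start bar: a black bar 150 mm long (machine's x) and 26 mm wide on the drive housing, its top 212 mm high.
- tray_grip (a point): Middle of the wooden grip of the loose sheet-metal scoop tray, 70 mm above its underside; z up when the tray stands flat, x from the open lip to the grip. Grip: upright board 14 mm thick (x), 60 mm wide (y), top 92 mm above the underside. Pan 170 x 116 mm, floor 4 mm, side walls 28 mm, closed at the grip end only. About 0.3 kg; wood starts to slide on it at 0.5 to 0.65 rad of tilt.
- tray_lip (a point): Middle of the tray's open lip, on the floor's upper face: 164 mm in front of tray_grip (its -x) and 66 mm lower; same axes.
- batch_0_mid (a point): Centre of a wooden offcut in the tray, 42 x 85 x 18 mm (lies 18 mm high), its x along the first size, y along the second, z up. May be absent.
- batch_1_mid (a point): Centre of a wooden offcut in the tray, 28 x 70 x 28 mm (lies 28 mm high), its x along the first size, y along the second, z up. May be absent.
- batch_2_mid (a point): Centre of a wooden offcut in the tray, 50 x 60 x 22 mm (lies 22 mm high), its x along the first size, y along the second, z up. May be absent.
- stray_0_mid (a point): Centre of a wooden offcut lying loose on the bench, 42 x 85 x 18 mm (lies 18 mm high), its x along the first size, y along the second, z up. May be absent.
- stray_1_mid (a point): Centre of a wooden offcut lying loose on the bench, 28 x 70 x 28 mm (lies 28 mm high), its x along the first size, y along the second, z up. May be absent.
- stray_2_mid (a point): Centre of a wooden offcut lying loose on the bench, 50 x 60 x 22 mm (lies 22 mm high), its x along the first size, y along the second, z up. May be absent.
- sanding_block: Bystander: cork sanding block 61 x 105 x 31 mm, origin under its middle.
- chuck_key: Bystander: steel drill chuck key, 76 x 52 x 17 mm, origin under its middle.
Not all that is in view belongs to the job. Leave any blue or green look-alike of the part that bears stray_1_mid alone.

How it is judged:
On the way, in this order (a step that is already met when the one before it is completed fails the run):
1. the wing nut is backed off, clear of the hatch (value of joint wing_nut above 2.6 rad), for 0.2 s.
2. the tray is tipped with its lip over the open mouth of the drum (value of joint hatch above 0.12 m and angle between tray_grip's own z axis and vertical above 0.7 rad and horizontal distance between tray_lip and mouth below 0.07 m and height (world z) of tray_lip above 0.1 m), for 0.2 s.
3. with all the offcuts in the drum, the hatch is fully shut and the wing nut tight (horizontal distance between each of batch_0_mid, batch_1_mid, batch_2_mid, stray_0_mid, stray_1_mid, stray_2_mid and mouth below 0.085 m and height (world z) of each of batch_0_mid, batch_1_mid, batch_2_mid, stray_0_mid, stray_1_mid, stray_2_mid below 0.142 m and value of joint hatch below 0.008 m and value of joint wing_nut below 0.25 rad), for 0.3 s.
4. the start bar is fully down and level (value of joint start_bar above 0.0065 m and value of joint bar_rock between -0.035 and 0.035 rad), for 0.1 s.
At the end, for the whole second after the job is handed in: every offcut is in the drum (centre below the deck and within 85 mm of the mouth's centre), the hatch is within 8 mm of shut, the wing nut within 0.25 rad of its tight stop, the start bar up again, and the tray stands flat (within 0.1 rad) and still on the bench (all of step 3 and value of joint start_bar below 0.002 m and angle between tray_grip's own z axis and vertical below 0.1 rad and height (world z) of tray_grip between 0.05 and 0.08 m and linear speed of tray below 0.02 m/s); the robot touches nothing.
It fails at once if the start bar is pressed (over 4 mm) while the hatch is not shut or the wing nut not tight (value of joint start_bar above 0.004 m and (value of joint hatch above 0.012 m or value of joint wing_nut above 0.4 rad)).
It fails at once if the sanding block or chuck key is moved more than 3 cm (distance of any of sanding_block, chuck_key from where it was at the start of the episode above 0.03 m).
Of batch_0, batch_1, batch_2 only 2 to 3 are there at a start; the rules pass over those that are not, and their reading is None.
Of stray_0, stray_1, stray_2 only 1 to 3 are there at a start; the rules pass over those that are not, and their reading is None.
At some moment in a run one of stray_0, stray_1, stray_2 may be knocked a few centimetres aside while the robot is not near it.
It also fails if it takes over 210 s, if anything falls off the work surface, if the arm or the gripper's body presses on something with over 40 N, if the wrist force passes 120 N, or if a joint passes its speed limit or range.

## Robot

A 6-joint arm with a two-finger parallel gripper is mounted at the origin on the work surface; the furniture and walls round the work are solid. World frame = base frame: x ahead of the robot, y to its left, z up, the work surface at z = 0. Lengths are in m, angles in rad, forces in N, time in s.
With the tool pointing down it reaches from about 0.3 to 0.75 m from the base axis. Payload 8.5 kg.
Tool frame: the origin (TCP) lies between the finger pads; the fingertips stand 8 mm ahead of it and the grasp point (between the pads) lies 11 mm behind it; x points along the fingers, z is the direction in which the jaws open and shut, and the axes are right-handed (so a half turn about x gives the same grasp; the last joint's range is limited). The gripper opens to 85 mm and grips with 20 to 120 N. Pads are 22 mm wide; open, the fingers measure 114 mm over their backs; the gripper's body (76 mm by 85 mm) begins 54 mm behind the grasp point. The pads swing forward as they close: fully open they stand 13 mm farther back than shut.
Start: joints at [0.919, 0.381, 1.297, -0, 1.464, -0.215], TCP at [0.233, 0.498, 0.239] pointing down, gripper open.
Joint ranges: [-3.11, 3.11], [-0.89, 2.33], [0.22, 2.48], [-1.42, 4.56], [0.17, 2.85], [-2.88, 2.88]. Speed limits (rad/s): [2.39, 2.39, 3.14, 3.14, 3.14, 3.14].

## Interface

Orientations are given as a 3x3 rotation matrix whose columns are the frame's x, y, z axes.
In Python, from station import robot gives the robot as it stands. The module is installed in compiled form; this text tells all that it offers.
- The arm moves only by the tool apply_moves, never from a script. Its argument "steps" is text: rows parted by semicolons, each of 4 numbers parted by spaces: the shift along the tool's x, y, z in cm, then the turn about the tool's x in degrees. A call has 1 to 5 rows; each row is the pose to reach, as a shift and turn from the pose commanded when the call began, along the tool's axes at that moment; what a row does not reach only later rows make up. A row lasts 1/8 s, in which the tool goes at most 62.5 mm and 10.7 degrees, less where a joint would pass 70% of its speed; a pose out of reach is approached as far as the arm can. A call with a gripper value outside its range is refused whole. "hand" is the finger opening in cm, from 0 to 8.54, set as the call begins (left out, the last holds). The fingers move at their own pace and stop on an object; the grip force is fixed at half the most. Time passes only in rows, so rows that repeat a pose let the fingers close. It gives the time, the measured TCP pose, the force and the opening at its end, in the units of the state.
- robot.read_state(): the state, without advancing time (a new reading comes with each control period).
- robot.grab_frame(name): name is "scene" or "top" or "wrist"; returns (picture, depth): 384x512x3 uint8, blue, green, red; 384x512 float32, m along the optical axis (not along the pixel's ray), 0 where there is no reading.
- robot.get_calibration(name): a dict with "fx", "fy", "cx", "cy" (pixels), "origin" and "rotation" of the camera in the world. Camera axes: x right, y down, z forward; pixel columns grow to the right and rows downward; lengths in m; the calibration is good to about 2 mm. A picture is of the moment at which its call begins: read the wrist's pose just before it. get_calibration takes no time and is no camera call; for the wrist camera it gives the pose at the moment of the call.
- robot.job_done(): hands the job in, once; it reports no verdict.
Trained networks look in the newest picture that a camera, given by its name, has taken for a name from the list of things; names that differ only in an ending like _2 or _b are one class to them, and where a whole thing is asked for, a point or a joint stands for the part that bears it (a point fixed in the world has none). Each returns a list of dicts, best first, with "confidence" (0 to 1); they miss things now and then, are a little off and sometimes report something else, mostly with a low value. They report only what shows in the picture. A call takes as long as a camera call. They do not tell look-alikes from the thing itself.
- robot.outline_of(camera, target): "region" (384x512 bool, what is visible of it) and "pixel" ([column, row] in pixels, amid what is visible of it).
- robot.mark_of(camera, target): "pixel" ([column, row] in pixels: a listed point, or the origin of a listed thing).
The state is a dict: "clock": time; "joint_pos": joint angles; "dq": joint speeds; "tau": joint torques, N m; "tcp_pos": TCP position; "eef_rot": TCP orientation; "force": force on the tool from outside, world axes, zero at the start; "wrist_torque": the same for the moment, N m; "opening": finger opening in m.
Only numpy, scipy, OpenCV 4.12 (cv2) and the standard library are available. Lean on these libraries where they do the work, as an engineer would, in place of code of your own. Each camera call takes 0.05 s, during which the arm holds its last target.

## Working session

There is one attempt and no reset: what is moved stays moved. The work goes in short steps, Python scripts to look and compute and a tool call to move; the robot and the scene stay as the last step left them, time stands still between calls to the robot, and variables do not carry over. Pictures are saved under pics/ and viewed, and the job is handed in when it is done.

Besides the shell and the picture viewer there is one more tool, called by a JSON object that holds its "op" and its "data", one argument or row to a line. apply_moves: Moves the arm, as the interface text tells. Its arguments: {"type":"object","properties":{"steps":{"type":"string"},"hand":{"type":"number"}},"required":["steps"]}

```bash
mkdir -p pics; cat > h.py <<'E'
import numpy as np, cv2
from station import robot
def snap(cam,fn=None,scale=1.5):
    c=robot.get_calibration(cam); im,d=robot.grab_frame(cam)
    if fn: cv2.imwrite('pics/'+fn,cv2.resize(im,None,fx=scale,fy=scale))
    return im,d,c
def world(c,u,v,z):
    p=np.array([(u-c['cx'])/c['fx']*z,(v-c['cy'])/c['fy']*z,z]); return np.array(c['origin'])+np.array(c['rotation'])@p
def onplane(c,u,v,h):
    r=np.array(c['rotation'])@np.array([(u-c['cx'])/c['fx'],(v-c['cy'])/c['fy'],1]); o=np.array(c['origin'])
    return o+r*(h-o[2])/r[2]
def cloud(c,d):
    v,u=np.mgrid[0:384,0:512]; p=np.stack([(u-c['cx'])/c['fx']*d,(v-c['cy'])/c['fy']*d,d],-1)
    return p@np.array(c['rotation']).T+np.array(c['origin'])
def proj(c,p):
    q=np.array(c['rotation']).T@(np.array(p)-np.array(c['origin'])); return q[0]/q[2]*c['fx']+c['cx'],q[1]/q[2]*c['fy']+c['cy']
E
python3 - <<'E'
from h import *
np.set_printoptions(precision=4,suppress=True)
for n in ['scene','top','wrist']:
    im,d,c=snap(n,n+'0.png'); print(n,c)
s=robot.read_state(); print(s)
E
```

```text
scene {'fx': 424.09585504548664, 'fy': 424.09585504548664, 'cx': 257.3304700052825, 'cy': 189.10769200953598, 'origin': array([0.9666, 0.5894, 1.2276]), 'rotation': array([[-0.7504,  0.5631, -0.3461],
       [ 0.6608,  0.6272, -0.4122],
       [-0.015 , -0.5381, -0.8428]])}
top {'fx': 499.8915812341207, 'fy': 499.8915812341207, 'cx': 265.0604787510207, 'cy': 196.50250370407215, 'origin': array([0.257 , 0.0452, 1.4887]), 'rotation': array([[-0.025 , -0.9836,  0.1785],
       [-0.9996,  0.0269,  0.008 ],
       [-0.0126, -0.1782, -0.9839]])}
wrist {'fx': 324.2423257756, 'fy': 324.2423257756, 'cx': 252.66424992380777, 'cy': 193.16505618352477, 'origin': array([0.1662, 0.5303, 0.3732]), 'rotation': array([[ 0.4232,  0.8671,  0.2629],
       [ 0.9061, -0.4046, -0.124 ],
       [-0.0012,  0.2907, -0.9568]])}
{'clock': 0.15, 'joint_pos': array([ 0.9187,  0.381 ,  1.298 ,  0.    ,  1.4636, -0.2153]), 'dq': array([ 0.0018, -0.0035, -0.0022, -0.0003, -0.0001, -0.    ]), 'tau': array([  0.0025, -44.8621, -23.1344,  -0.0002,   0.0038,   0.    ]), 'tcp_pos': array([0.2325, 0.4982, 0.2389]), 'eef_rot': array([[-0.0007, -0.9061,  0.4231],
       [-0.0008,  0.4231,  0.9061],
       [-1.    ,  0.0002, -0.001 ]]), 'force': array([0.1552, 0.6239, 0.0198]), 'wrist_torque': array([-0.0419, -0.021 , -0.0498]), 'opening': 0.08525083968981928}
```

View pics/top0.png

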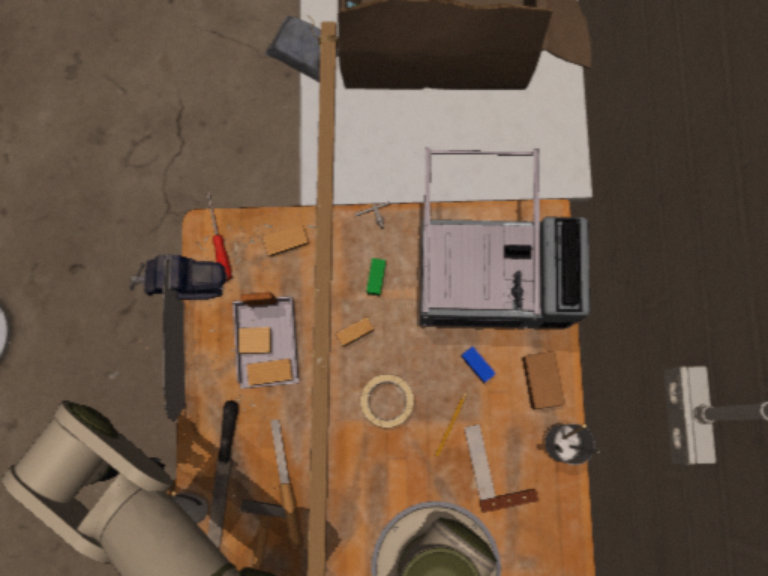

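View pics/scene0.png

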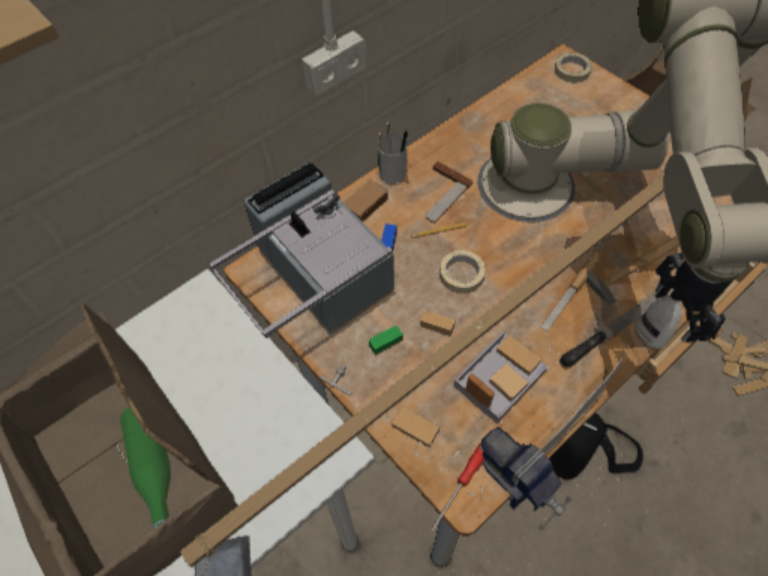

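```bash
python3 - <<'E'
from h import *
np.set_printoptions(precision=4,suppress=True)
for cam in ['top','scene']:
    im,d,c=snap(cam)
    for t,h in [('tumbler',0),('hatch_grip',.178),('nut_grip',.181),('bar_mid',.212),('mouth',.15),('tray_grip',.07),('tray_lip',.004),('batch_0_mid',.013),('batch_1_mid',.018),('batch_2_mid',.015),('stray_0_mid',.009),('stray_1_mid',.014),('stray_2_mid',.011),('sanding_block',0),('chuck_key',0)]:
        for m in robot.mark_of(cam,t)[:4]:
            print(cam,t,np.round(m['pixel']),round(m['confidence'],2),onplane(c,*m['pixel'],h)[:2])
E
```

```text
top hatch_grip [347. 165.] 0.97 [ 0.5737 -0.1669]
top hatch_grip [346. 192.] 0.73 [ 0.5002 -0.1603]
top hatch_grip [381. 171.] 0.21 [ 0.5566 -0.256 ]
top nut_grip [346. 196.] 0.44 [ 0.4903 -0.1577]
top bar_mid [379. 171.] 0.71 [ 0.5489 -0.2443]
top mouth [311. 179.] 0.86 [ 0.5439 -0.0713]
top tray_grip [169. 230.] 0.53 [0.4241 0.334 ]
top tray_lip [182. 259.] 0.57 [0.3458 0.3069]
top batch_0_mid [181. 249.] 0.95 [0.3732 0.3084]
top batch_2_mid [171. 230.] 0.74 [0.4316 0.3384]
top batch_2_mid [348. 166.] 0.67 [ 0.6106 -0.1953]
top stray_0_mid [188. 158.] 0.91 [0.6499 0.2891]
top stray_1_mid [319. 243.] 0.75 [ 0.3805 -0.0982]
top stray_1_mid [252. 186.] 0.73 [0.5568 0.095 ]
top stray_1_mid [236. 220.] 0.67 [0.4556 0.1453]
top sanding_block [364. 252.] 0.69 [ 0.3525 -0.2305]
top sanding_block [236. 219.] 0.26 [0.4617 0.1465]
top chuck_key [249. 146.] 0.63 [0.6867 0.1022]
scene hatch_grip [197. 146.] 0.74 [ 0.5699 -0.1713]
scene hatch_grip [230. 254.] 0.67 [0.7261 0.1835]
scene nut_grip [215. 135.] 0.6 [ 0.5008 -0.1659]
scene nut_grip [291. 220.] 0.37 [0.5328 0.2173]
scene bar_mid [189. 117.] 0.62 [ 0.5312 -0.2609]
scene mouth [223. 165.] 0.87 [ 0.5453 -0.0757]
scene tray_grip [321. 261.] 0.67 [0.5169 0.3347]
scene tray_lip [352. 235.] 0.56 [0.3552 0.3225]
scene batch_0_mid [344. 236.] 0.93 [0.3777 0.3103]
scene batch_0_mid [226. 256.] 0.33 [0.7016 0.1159]
scene batch_0_mid [191. 117.] 0.2 [ 0.4402 -0.421 ]
scene batch_0_mid [323. 259.] 0.17 [0.4858 0.3191]
scene batch_2_mid [336. 255.] 0.68 [0.4466 0.3388]
scene stray_0_mid [275. 281.] 0.87 [0.6406 0.2735]
scene stray_1_mid [290. 219.] 0.69 [0.4657 0.1531]
scene stray_1_mid [256. 226.] 0.62 [0.5624 0.0989]
scene stray_1_mid [259. 158.] 0.41 [ 0.3774 -0.0976]
scene sanding_block [243. 138.] 0.63 [ 0.3523 -0.2144]
scene sanding_block [290. 217.] 0.6 [0.4535 0.1423]
scene sanding_block [228. 252.] 0.4 [0.6863 0.1024]
scene chuck_key [226. 250.] 0.53 [0.685  0.0949]
```

```bash
python3 - <<'E'
from h import *
np.set_printoptions(precision=4,suppress=True)
for cam in ['top','scene']:
    im,d,c=snap(cam); P=cloud(c,d)
    np.savez('c_%s.npz'%cam,im=im,d=d,P=P)
im=np.load('c_top.npz')['im'];P=np.load('c_top.npz')['P']
S=np.load('c_scene.npz')['P']
print('table z',np.median(P[300:330,270:300,2]))
# beam
for (u,v) in [(216,50),(216,120),(215,200),(214,300),(211,370)]: print('beam top',(u,v),P[v,u])
# height map top crop around machine & tray
crop=cv2.resize(im[125:285,110:410],None,fx=2.66,fy=2.66,interpolation=cv2.INTER_CUBIC); cv2.imwrite('pics/crop_top.png',crop)
si=np.load('c_scene.npz')['im']
cv2.imwrite('pics/crop_sc.png',cv2.resize(si[90:310,130:390],None,fx=2.7,fy=2.7,interpolation=cv2.INTER_CUBIC))
m=(P[...,2]>0.30)&(P[...,0]>0.1); 
hm=cv2.applyColorMap(np.clip(P[...,2]*255/0.4,0,255).astype(np.uint8),cv2.COLORMAP_JET); cv2.imwrite('pics/hm.png',cv2.resize(hm,None,fx=1.5,fy=1.5))
E
```

```text
table z 0.0005989180865609844
beam top (216, 50) [0.995  0.1996 0.0251]
beam top (216, 120) [0.7644 0.2012 0.0262]
beam top (215, 200) [0.5161 0.2063 0.0247]
beam top (214, 300) [0.2245 0.2113 0.0244]
beam top (211, 370) [0.0318 0.2215 0.0206]
```

View pics/hm.png

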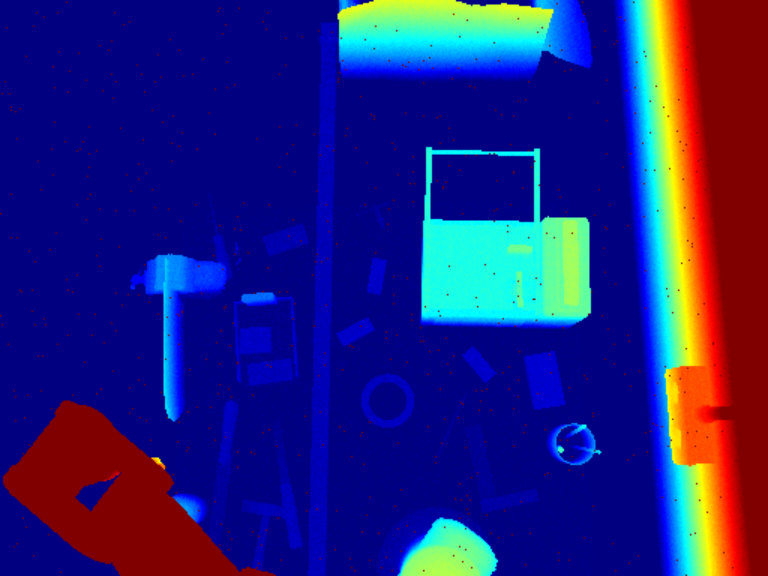

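View pics/crop_top.png

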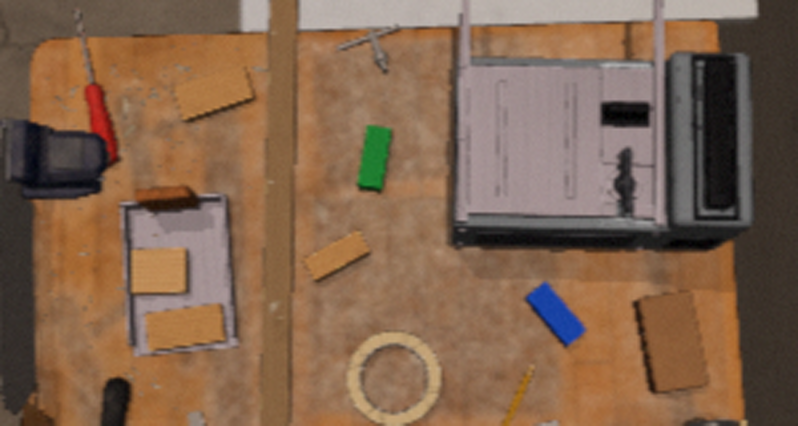

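View pics/crop_sc.png

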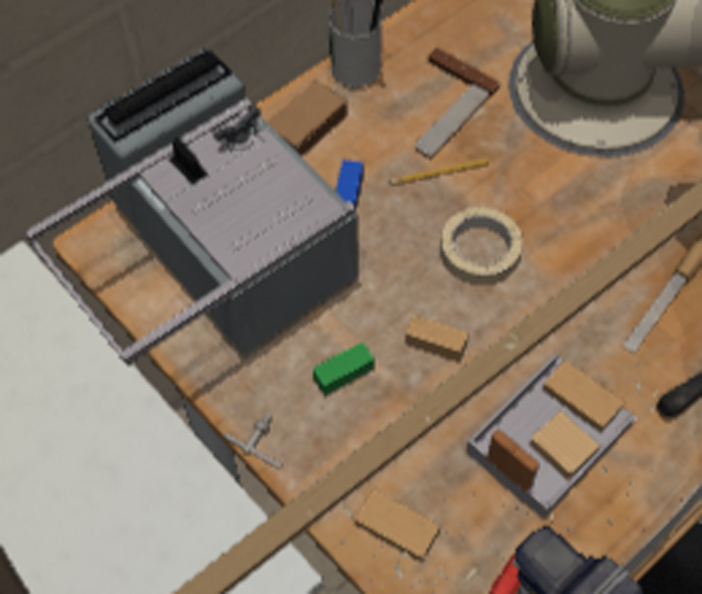

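View pics/wrist0.png

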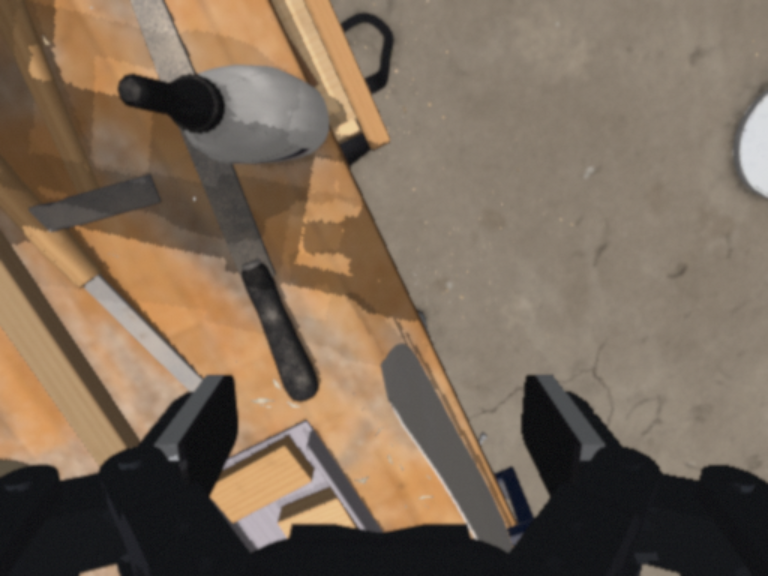

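```bash
python3 - <<'E'
from h import *
np.set_printoptions(precision=4,suppress=True)
for n in ['top','scene']:
    P=np.load('c_%s.npz'%n)['P'].reshape(-1,3)
    b=(P[:,0]>.3)&(P[:,0]<.85)&(P[:,1]>-.35)&(P[:,1]<.06)
    P=P[b]
    for nm,lo,hi in [('hatch',.154,.162),('rail',.162,.167),('housing',.183,.1905),('bar',.206,.22),('nutrib',.172,.183)]:
        q=P[(P[:,2]>lo)&(P[:,2]<hi)]
        if len(q)<10: continue
        r=cv2.minAreaRect(q[:,:2].astype(np.float32)); print(n,nm,len(q),r,np.median(q[:,2]),q[:,:2].mean(0))
    P=np.load('c_%s.npz'%n)['P'].reshape(-1,3)
    for nm,x0,x1,y0,y1,lo,hi in [('traygrip',.3,.6,.2,.42,.08,.1),('pan',.25,.5,.24,.4,.02,.04),('s1',.40,.52,.09,.19,.02,.033),('s0',.56,.72,.225,.36,.012,.024),('b',.30,.47,.25,.4,.016,.035)]:
        q=P[(P[:,0]>x0)&(P[:,0]<x1)&(P[:,1]>y0)&(P[:,1]<y1)&(P[:,2]>lo)&(P[:,2]<hi)]
        if len(q)>5: print(n,nm,len(q),cv2.minAreaRect(q[:,:2].astype(np.float32)),np.median(q[:,2]))
E
```

```text
top hatch 2613 ((0.6111925840377808, -0.13667713105678558), (0.2923476994037628, 0.3159506618976593), 88.35535430908203) 0.15960406778707026 [ 0.5499 -0.0971]
top rail 1791 ((0.6120098829269409, -0.13529323041439056), (0.28124454617500305, 0.315583199262619), 87.39852905273438) 0.16386302392574548 [ 0.5681 -0.0938]
top housing 935 ((0.5397025346755981, -0.2125999927520752), (0.14497660100460052, 0.1776491403579712), 87.04911804199219) 0.18766969638856779 [ 0.534  -0.2344]
top bar 556 ((0.5388738512992859, -0.2469908446073532), (0.027259748429059982, 0.14952032268047333), 87.52345275878906) 0.2129185115643626 [ 0.5384 -0.246 ]
top nutrib 180 ((0.5513504147529602, -0.1941271722316742), (0.255735844373703, 0.3307972550392151), 49.993431091308594) 0.18041384280739747 [ 0.5244 -0.2086]
top traygrip 116 ((0.5276099443435669, 0.3597780466079712), (0.1310785710811615, 0.03197239339351654), 70.454345703125) 0.09110376446729207
top pan 1009 ((0.37480661273002625, 0.3245021402835846), (0.13593831658363342, 0.25809794664382935), 84.99210357666016) 0.025904625668834447
top s1 207 ((0.452652901411
[... 1199 characters left out ...]
raygrip 117 ((0.5172433257102966, 0.32862263917922974), (0.01471700333058834, 0.059255920350551605), 1.5058434009552002) 0.09032791595686174
scene pan 816 ((0.3757512867450714, 0.32766884565353394), (0.13944995403289795, 0.2507023811340332), 88.67279815673828) 0.02450990952886878
scene s1 183 ((0.45300164818763733, 0.14617174863815308), (0.030284777283668518, 0.06990502029657364), 27.68438720703125) 0.026982721943207277
scene s0 402 ((0.6297546029090881, 0.2688591778278351), (0.13085472583770752, 0.0989152193069458), 69.13575744628906) 0.017310912014183444
scene b 837 ((0.384479284286499, 0.32815513014793396), (0.1403360664844513, 0.16976924240589142), 89.55512237548828) 0.023834274566374658
```

```bash
python3 - <<'E'
from h import *
np.set_printoptions(precision=4,suppress=True)
for n in ['top','scene']:
    P=np.load('c_%s.npz'%n)['P'].reshape(-1,3)
    q=P[(P[:,0]>.45)&(P[:,0]<.68)&(P[:,1]>.363)&(P[:,1]<.6)&(P[:,2]>.02)&(P[:,2]<.4)]
    for x in np.arange(.46,.66,.02):
        r=q[abs(q[:,0]-x)<.01]
        if len(r): print(n,round(x,2),'ymin',r[:,1].min(), 'z there',r[r[:,1].argmin(),2],'zmax',r[:,2].max(), 'ymin z>.05', r[r[:,2]>.05][:,1].min() if (r[:,2]>.05).any() else None)
    q=P[(P[:,0]>.30)&(P[:,0]<.56)&(P[:,1]>.24)&(P[:,1]<.42)]
    for nm,lo,hi in [('gripend',.045,.1)]:
        g=q[(q[:,2]>lo)&(q[:,2]<hi)&(q[:,1]<.37)]; print(g.min(0),g.max(0), cv2.minAreaRect(g[g[:,2]>.085][:,:2].astype(np.float32)))
E
```

```text
top 0.46 ymin 0.3632908433341426 z there 0.02633795218032886 zmax 0.1337299748355405 ymin z>.05 0.4853325989690772
top 0.48 ymin 0.37631409448512426 z there 0.035425754035863344 zmax 0.134257065083764 ymin z>.05 0.4857947155846597
top 0.5 ymin 0.3777743900455322 z there 0.030443394107052324 zmax 0.1362443434181826 ymin z>.05 0.4854920667439794
top 0.52 ymin 0.3651154268382164 z there 0.021046638541062368 zmax 0.13931174471356456 ymin z>.05 0.48596721179197944
top 0.54 ymin 0.3948736541945965 z there 0.06110685479137268 zmax 0.1354336796124942 ymin z>.05 0.3948736541945965
top 0.56 ymin 0.39242136722087473 z there 0.02279563953615149 zmax 0.13308926467046045 ymin z>.05 0.39297077726922786
top 0.58 ymin 0.39275867386739843 z there 0.05974333713647817 zmax 0.13555368253287647 ymin z>.05 0.39275867386739843
top 0.6 ymin 0.3707743586837669 z there 0.02766763937884842 zmax 0.10867391835107343 ymin z>.05 0.4032703461357998
top 0.62 ymin 0.3751466665765674 z there 0.03602309006067217 zmax 0.03602309006067217 ymin z>.05 None
top 0.64 ymin 0.37937661863230854 z there 0.03121663651727724 zmax 0
[... 799 characters left out ...]
3985676132726499 z there 0.06298738332722897 zmax 0.13351086303355708 ymin z>.05 0.3985676132726499
scene 0.58 ymin 0.36369818405167764 z there 0.02752410970763486 zmax 0.12951553511646186 ymin z>.05 0.39836095467374866
scene 0.6 ymin 0.3725929663412826 z there 0.025988370302287178 zmax 0.10827168075140392 ymin z>.05 0.4069386770187432
scene 0.62 ymin 0.3794950214177456 z there 0.02582054400489242 zmax 0.031076342286106673 ymin z>.05 None
scene 0.64 ymin 0.3753712455261351 z there 0.02308199355408269 zmax 0.03283883484363326 ymin z>.05 None
[0.5094 0.299  0.0455] [0.5253 0.3583 0.0962] ((0.5170660018920898, 0.3286113739013672), (0.014366541989147663, 0.05923379585146904), 2.2784652709960938)
```

```bash
cat >> h.py <<'E'
def plan(x,y,z,psi=None,s=None):
    s=s or robot.read_state(); R=np.array(s['eef_rot']); p=np.array(s['tcp_pos'])
    d=R.T@(np.array([x,y,z])-p)*100
    cur=np.arctan2(R[1,2],R[0,2]); t=0 if psi is None else -np.degrees((psi-cur+np.pi)%(2*np.pi)-np.pi)
    print('shift %.2f %.2f %.2f turn %.1f'%(*d,t),' cur psi %.3f tcp %s j %s'%(cur,np.round(p,4),np.round(s['joint_pos'],2)))
E
python3 - <<'E'
from h import *
plan(.47,-.163,.33,-1.616)
E
```

```text
shift -9.07 -49.48 -49.89 turn 157.6  cur psi 1.134 tcp [0.2327 0.4984 0.2393] j [ 0.92  0.38  1.3  -0.    1.46 -0.22]
```

{"op": "apply_moves", "data": {
  "steps": "-5 -10 -10 30; -9 -49.5 -49.9 157; -9 -49.5 -49.9 157; -9 -49.5 -49.9 157; -9 -49.5 -49.9 157",
  "hand": 3.6
}}

```text
clock: 2.48
tcp_pos: [0.3369, 0.2072, 0.2873]
eef_rot: [[0.001, -0.19, 0.982], [0.0, 0.982, 0.19], [-1.0, -0.0, 0.001]]
force: [2.0, 0.6, -0.0]
opening: 0.0362
```

```bash
python3 - <<'E'
from h import *
plan(.47,-.163,.33,-1.616)
E
```

```text
shift -4.27 -38.87 6.05 turn 103.5  cur psi 0.191 tcp [0.3369 0.2072 0.2873] j [ 0.25  0.07  1.58 -0.    1.49  0.06]
```

{"op": "apply_moves", "data": {
  "steps": "-4.3 -38.9 6 103.5; -4.3 -38.9 6 103.5; -4.3 -38.9 6 103.5; -4.3 -38.9 6 103.5; -4.3 -38.9 6 103.5"
}}

```text
clock: 3.1
tcp_pos: [0.4433, -0.085, 0.3212]
eef_rot: [[0.001, 0.68, 0.733], [-0.0, 0.733, -0.68], [-1.0, 0.0, 0.001]]
force: [0.4, 1.3, 0.3]
opening: 0.0359
```

```bash
python3 - <<'E'
from h import *
plan(.47,-.163,.33,-1.616)
E
```

```text
shift -0.87 -3.90 7.26 turn 49.8  cur psi -0.748 tcp [ 0.4433 -0.085   0.3212] j [-0.45  0.15  1.38  0.    1.61  0.29]
```

```bash
python3 - <<'E'
from h import *
plan(.42,-.15,.31,-1.616)
E
```

```text
shift 1.12 -6.35 2.71 turn 49.8  cur psi -0.748 tcp [ 0.4433 -0.085   0.3212] j [-0.45  0.15  1.38  0.    1.61  0.29]
```

{"op": "apply_moves", "data": {
  "steps": "1.1 -6.4 2.7 49.8; 1.1 -6.4 2.7 49.8; 1.1 -6.4 2.7 49.8; 1.1 -6.4 2.7 49.8; 1.1 -6.4 2.7 49.8"
}}

```text
clock: 3.72
tcp_pos: [0.4197, -0.1484, 0.3098]
eef_rot: [[0.0, 0.999, -0.044], [-0.0, -0.044, -0.999], [-1.0, 0.0, 0.0]]
force: [0.1, 0.1, 0.1]
opening: 0.0362
```

```bash
python3 - <<'E'
from h import *
np.set_printoptions(precision=4,suppress=True)
im,d,c=snap('wrist','w1.png'); P=cloud(c,d); np.savez('c_w.npz',im=im,d=d,P=P)
for t,h in [('nut_grip',.181),('hatch_grip',.178),('bar_mid',.212),('mouth',.15)]:
    for m in robot.mark_of('wrist',t)[:2]: print(t,np.round(m['pixel']),round(m['confidence'],2),onplane(c,*m['pixel'],h)[:2])
Q=P.reshape(-1,3); Q=Q[(Q[:,0]>.4)&(Q[:,0]<.7)&(Q[:,1]>-.21)&(Q[:,1]<-.11)]
for nm,x0,x1,lo,hi in [('nut',.45,.545,.181,.195),('rib',.545,.65,.185,.2)]:
    q=Q[(Q[:,0]>x0)&(Q[:,0]<x1)&(Q[:,2]>lo)&(Q[:,2]<hi)]; print(nm,len(q),cv2.minAreaRect(q[:,:2].astype(np.float32)),np.median(q[:,2]))
plan(.499,-.163,.22,-1.616)
E
```

```text
nut_grip [257.  88.] 0.96 [ 0.4993 -0.1546]
bar_mid [397.  14.] 0.67 [ 0.5401 -0.2453]
mouth [151.  33.] 0.79 [ 0.5466 -0.0694]
nut 2901 ((0.498224139213562, -0.18050725758075714), (0.059091873466968536, 0.09367924183607101), 89.81689453125) 0.1868880655156951
rib 163 ((0.5506442785263062, -0.2066633552312851), (0.006745410151779652, 0.010897835716605186), 86.38992309570312) 0.1868291329407059
shift 8.98 7.97 1.18 turn 0.5  cur psi -1.608 tcp [ 0.4198 -0.1483  0.3098] j [-0.61  0.15  1.42  0.    1.57  1.  ]
```

View pics/w1.png

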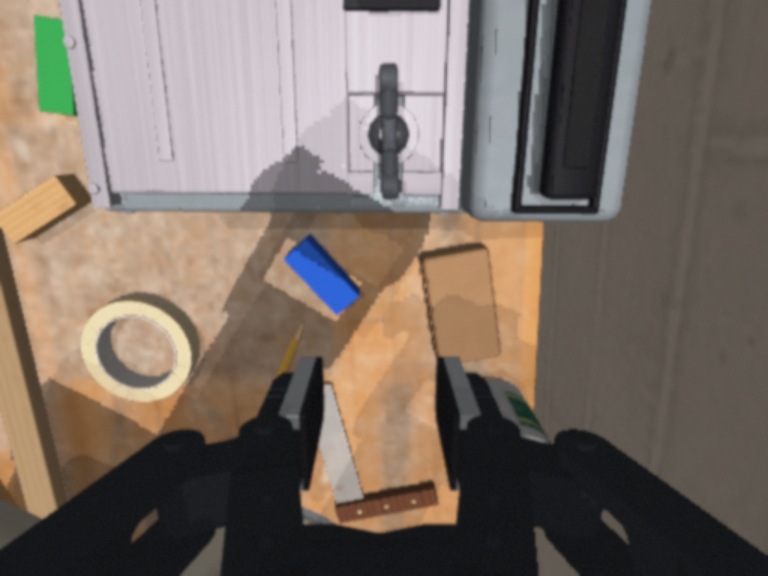

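```bash
python3 - <<'E'
from h import *
np.set_printoptions(precision=4,suppress=True)
P=np.load('c_w.npz')['P'];Q=P.reshape(-1,3)
q=Q[(Q[:,0]>.45)&(Q[:,0]<.545)&(Q[:,1]>-.18)&(Q[:,1]<-.13)&(Q[:,2]>.176)&(Q[:,2]<.2)]
print(len(q),cv2.minAreaRect(q[:,:2].astype(np.float32)),q.min(0),q.max(0))
q=Q[(Q[:,0]>.545)&(Q[:,0]<.6)&(Q[:,1]>-.2)&(Q[:,1]<-.1)&(Q[:,2]>.175)&(Q[:,2]<.2)]
print(len(q),q.min(0),q.max(0))
q=Q[(Q[:,1]<-.18)&(Q[:,2]>.18)&(Q[:,2]<.2)]; print('wall y',[q[abs(q[:,0]-x)<.01][:,1].max() for x in (.47,.5,.53)])
E
```

```text
1036 ((0.49883389472961426, -0.15609437227249146), (0.008900285698473454, 0.0652635395526886), 88.54686737060547) [ 0.4661 -0.1607  0.1773] [ 0.5315 -0.1509  0.1939]Traceback (most recent call last):
  File "<stdin>", line 7, in <module>
    return umr_minimum(a, axis, None, out, keepdims, initial, where)
ValueError: zero-size array to reduction operation minimum which has no identity
```

```bash
python3 - <<'E'
from h import *
plan(.499,-.156,.176,-1.608)
E
```

```text
shift 13.38 7.95 0.48 turn 0.0  cur psi -1.608 tcp [ 0.4198 -0.1483  0.3098] j [-0.61  0.15  1.42  0.    1.57  1.  ]
```

{"op": "apply_moves", "data": {
  "steps": "4 8 0.5 0; 8 8 0.5 0; 10 8 0.5 0; 12 8 0.5 0; 13.4 8 0.5 0"
}}

```text
clock: 4.6
tcp_pos: [0.4995, -0.1564, 0.1749]
eef_rot: [[-0.001, 0.999, -0.038], [0.0, -0.038, -0.999], [-1.0, -0.001, -0.0]]
force: [1.6, 0.3, -0.4]
opening: 0.0359
```

```bash
python3 - <<'E'
from h import *
snap('wrist','w2.png');plan(.499,-.156,.176,-1.608)
E
```

```text
shift -0.25 0.01 -0.02 turn -0.1  cur psi -1.609 tcp [ 0.4989 -0.1561  0.1735] j [-0.53  0.39  1.48 -0.    1.27  1.08]
```

View pics/w2.png

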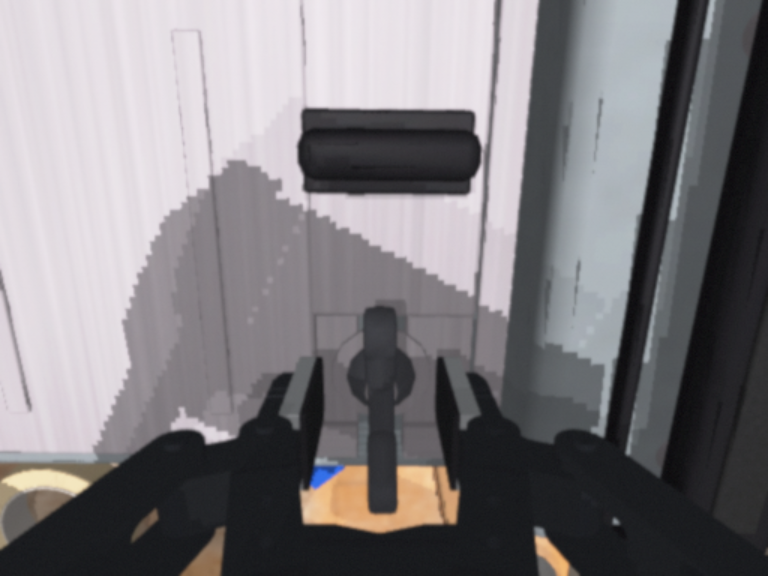

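{"op": "apply_moves", "data": {
  "steps": "-0.2 0 0 0; -0.2 0 0 0; -0.2 0 0 0; -0.2 0 0 0; -0.2 0 0 0",
  "hand": 0
}}

```text
clock: 5.28
tcp_pos: [0.4999, -0.1569, 0.1789]
eef_rot: [[0.002, 0.999, -0.039], [-0.001, -0.039, -0.999], [-1.0, 0.002, 0.001]]
force: [-0.8, -1.1, 6.4]
opening: 0.0069
```

{"op": "apply_moves", "data": {
  "steps": "-0.03 0 0 -9; -0.06 0 0 -18; -0.08 0 0 -27; -0.11 0 0 -36; -0.13 0 0 -45"
}}

```text
clock: 5.9
tcp_pos: [0.4995, -0.1556, 0.1801]
eef_rot: [[0.001, 0.731, 0.683], [0.001, 0.683, -0.731], [-1.0, 0.002, -0.001]]
force: [-2.6, 6.9, 9.6]
opening: 0.0066
```

{"op": "apply_moves", "data": {
  "steps": "-0.13 0 0 -9; -0.25 0 0 -18; -0.28 0 0 -27; -0.31 0 0 -36; -0.33 0 0 -45"
}}

```text
clock: 6.52
tcp_pos: [0.4981, -0.1549, 0.1817]
eef_rot: [[-0.004, 0.034, 0.999], [0.004, 0.999, -0.034], [-1.0, 0.004, -0.004]]
force: [-5.5, 5.4, -0.0]
opening: 0.007
```

{"op": "apply_moves", "data": {
  "steps": "-0.03 0 0 -9; -0.06 0 0 -18; -0.08 0 0 -27; -0.11 0 0 -36; -0.13 0 0 -45"
}}

```text
clock: 7.15
tcp_pos: [0.4968, -0.1553, 0.183]
eef_rot: [[-0.008, -0.683, 0.731], [0.003, 0.731, 0.683], [-1.0, 0.007, -0.004]]
force: [-12.5, 2.9, 2.7]
opening: 0.0072
```

{"op": "apply_moves", "data": {
  "steps": "-0.03 0 0 -9; -0.06 0 0 -18; -0.08 0 0 -27; -0.11 0 0 -36; -0.13 0 0 -45"
}}

```text
clock: 7.78
tcp_pos: [0.4962, -0.1566, 0.1844]
eef_rot: [[-0.009, -0.999, 0.034], [0.0, 0.034, 0.999], [-1.0, 0.009, -0.0]]
force: [-17.0, -3.7, 2.0]
opening: 0.0067
```

{"op": "apply_moves", "data": {
  "steps": "0 0 0 0; 0 0 0 0; 0 0 0 0; -3 0 0 0; -6 0 0 0",
  "hand": 3.4
}}

```text
clock: 8.4
tcp_pos: [0.4996, -0.1564, 0.2457]
eef_rot: [[-0.0, -0.999, 0.04], [0.0, 0.04, 0.999], [-1.0, 0.0, 0.0]]
force: [-0.9, 0.6, -0.6]
opening: 0.0337
```

```bash
python3 - <<'E'
from h import *
np.set_printoptions(precision=4,suppress=True)
im,d,c=snap('top'); 
for m in robot.mark_of('top','hatch_grip')[:3]: print(m['confidence'],m['pixel'],onplane(c,*m['pixel'],.178))
im,d,c=snap('wrist','w3.png'); plan(.5715,-.16,.2,None)
E
```

```text
0.86 [346.1, 166.8] [ 0.5699 -0.164   0.178 ]
shift 4.64 -7.14 -0.05 turn 0.0  cur psi 1.531 tcp [ 0.5    -0.1566  0.2462] j [-0.53  0.33  1.36  0.    1.45 -2.06]
```

View pics/w3.png

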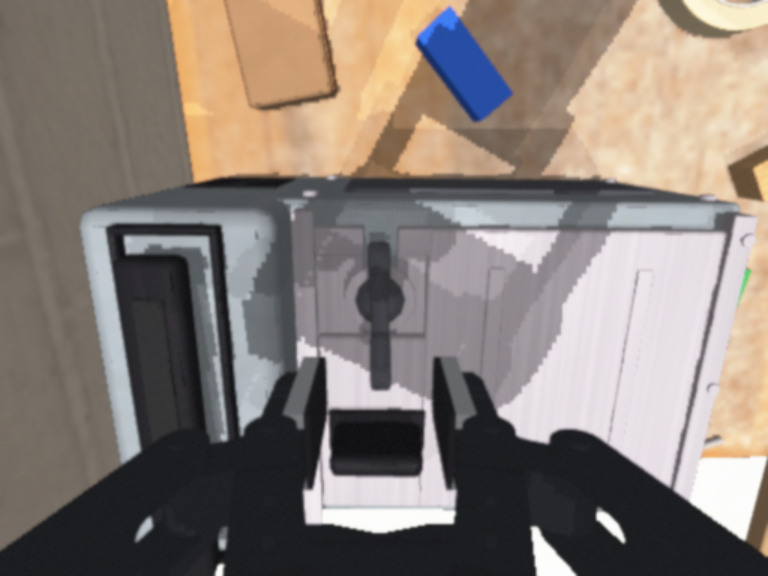

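{"op": "apply_moves", "data": {
  "steps": "0 -7.2 0 10; 0 -7.2 0 20; 0 -7.2 0 30; 0 -7.2 0 40; 0 -7.2 0 50"
}}

```text
clock: 9.18
tcp_pos: [0.5713, -0.1591, 0.2436]
eef_rot: [[-0.002, -0.607, 0.794], [0.001, 0.794, 0.607], [-1.0, 0.002, -0.001]]
force: [-0.3, -0.3, -1.1]
opening: 0.034
```

{"op": "apply_moves", "data": {
  "steps": "0 0 0 10; 0 0 0 20; 0 0 0 30; 0 0 0 40; 0 0 0 40"
}}

```text
clock: 9.8
tcp_pos: [0.5713, -0.1591, 0.2439]
eef_rot: [[-0.002, 0.038, 0.999], [0.001, 0.999, -0.038], [-1.0, 0.001, -0.002]]
force: [-1.0, -0.3, -0.2]
opening: 0.0339
```

```bash
python3 - <<'E'
from h import *
im,d,c=snap('wrist','w4.png'); plan(.5716,-.159,.175,-0.045)
E
```

```text
shift 6.91 0.02 0.04 turn 0.5  cur psi -0.036 tcp [ 0.5713 -0.1592  0.2441] j [-0.47  0.45  1.16  0.    1.53 -0.44]
```

View pics/w4.png

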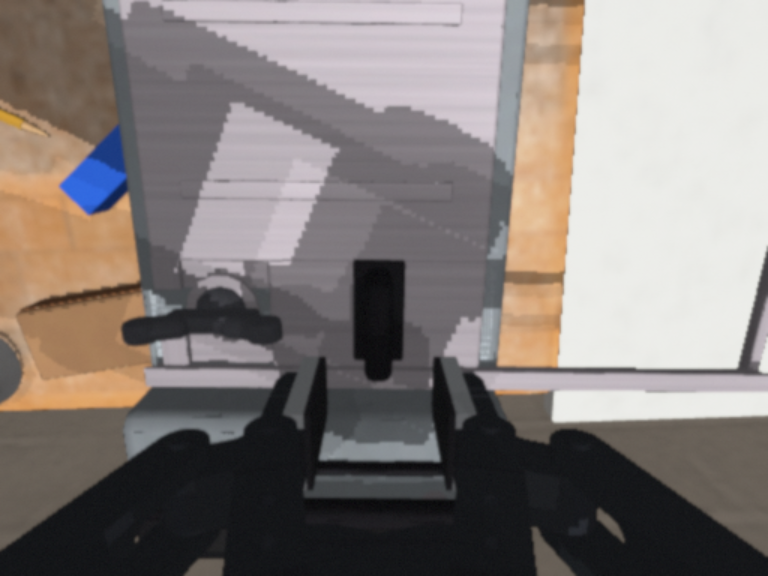

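{"op": "apply_moves", "data": {
  "steps": "4 0 0 0; 6 0 0 0.5; 6.6 0 0 0.5; 6.6 0 0 0.5; 6.6 0 0 0.5"
}}

```text
clock: 10.48
tcp_pos: [0.5718, -0.1595, 0.18]
eef_rot: [[0.002, 0.047, 0.999], [-0.001, 0.999, -0.047], [-1.0, -0.001, 0.002]]
force: [-0.3, -0.1, -0.4]
opening: 0.0338
```

{"op": "apply_moves", "data": {
  "steps": "0 0 0 0; 0 0 0 0; 0 0 0 0; 0 0 0 0; 0 0 0 0",
  "hand": 0
}}

```text
clock: 11.1
tcp_pos: [0.5716, -0.1594, 0.1798]
eef_rot: [[0.001, 0.048, 0.999], [-0.001, 0.999, -0.048], [-1.0, -0.001, 0.001]]
force: [-1.2, 0.7, 4.9]
opening: 0.0109
```

{"op": "apply_moves", "data": {
  "steps": "0 0 3 0; 0 0 6 0; 0 0 9 0; 0 0 12 0; 0 0 13.7 0"
}}

```text
clock: 11.72
tcp_pos: [0.7093, -0.1662, 0.1798]
eef_rot: [[0.001, 0.048, 0.999], [-0.001, 0.999, -0.048], [-1.0, -0.001, 0.001]]
force: [-3.2, -0.0, 5.9]
opening: 0.0109
```

{"op": "apply_moves", "data": {
  "steps": "0 0 0 0; 0 0 0 0"
}}

```text
clock: 11.98
tcp_pos: [0.7091, -0.1662, 0.1799]
eef_rot: [[0.003, 0.048, 0.999], [-0.001, 0.999, -0.048], [-1.0, -0.001, 0.003]]
force: [2.4, -0.8, 3.9]
opening: 0.0103
```

{"op": "apply_moves", "data": {
  "steps": "0 0 0 0; 0 0 0 0; -5 0 0 0; -10 0 0 0; -12 0 0 0",
  "hand": 5
}}

```text
clock: 12.6
tcp_pos: [0.7084, -0.1659, 0.3025]
eef_rot: [[0.004, 0.048, 0.999], [-0.002, 0.999, -0.048], [-1.0, -0.002, 0.004]]
force: [-0.5, -0.7, -0.3]
opening: 0.0502
```

```bash
python3 - <<'E'
from h import *
np.set_printoptions(precision=4,suppress=True)
im,d,c=snap('top','t1.png'); plan(.44,.32,.30,1.62)
for t,h in [('tray_grip',.07),('tray_lip',.004),('hatch_grip',.178),('stray_0_mid',.018),('stray_1_mid',.028),('stray_2_mid',.022),('batch_2_mid',.026)]:
  for m in robot.mark_of('top',t)[:3]: print(t,round(m['confidence'],2),np.round(m['pixel']),onplane(c,*m['pixel'],h))
E
```

```text
shift 0.11 47.25 -29.16 turn -95.6  cur psi -0.048 tcp [ 0.7086 -0.166   0.3039] j [-0.39  0.71  0.53 -0.    1.9  -0.34]
tray_grip 0.9 [172. 197.] [0.5209 0.3271 0.07  ]
tray_lip 0.87 [178. 258.] [0.3476 0.3194 0.004 ]
tray_lip 0.29 [252. 144.] [0.6907 0.0942 0.004 ]
stray_0_mid 0.92 [192. 158.] [0.6497 0.2769 0.018 ]
batch_2_mid 0.85 [169. 227.] [0.4387 0.3413 0.026 ]
```

View pics/t1.png

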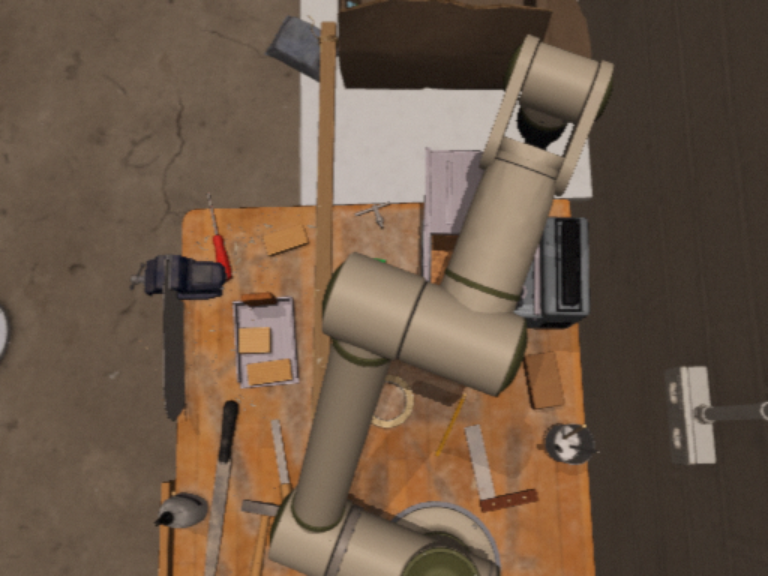

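```bash
python3 - <<'E'
from h import *
plan(.50,.325,.26,1.615)
E
```

```text
shift 3.84 48.02 -23.14 turn -95.3  cur psi -0.048 tcp [ 0.7081 -0.1658  0.2974] j [-0.39  0.72  0.54  0.    1.89 -0.34]
```

{"op": "apply_moves", "data": {
  "steps": "0 48 -23 -95; 0 48 -23 -95; 0 48 -23 -95; 2 48 -23 -95; 3.8 48 -23 -95",
  "hand": 7.6
}}

```text
clock: 13.62
tcp_pos: [0.586, 0.1233, 0.2874]
eef_rot: [[-0.0, -0.78, 0.625], [0.0, 0.625, 0.78], [-1.0, 0.0, -0.0]]
force: [0.6, 0.1, -0.5]
opening: 0.0758
```

```bash
python3 - <<'E'
from h import *
plan(.50,.325,.26,1.615)
E
```

```text
shift 2.75 19.32 10.37 turn -41.2  cur psi 0.895 tcp [0.586  0.1233 0.2874] j [ 0.01  0.44  1.06  0.    1.64 -0.89]
```

{"op": "apply_moves", "data": {
  "steps": "2.7 19.3 10.4 -41; 2.7 19.3 10.4 -41; 2.7 19.3 10.4 -41; 2.7 19.3 10.4 -41; 2.7 19.3 10.4 -41"
}}

```text
clock: 14.25
tcp_pos: [0.5013, 0.3257, 0.2599]
eef_rot: [[-0.002, -0.999, -0.038], [-0.0, -0.038, 0.999], [-1.0, 0.002, -0.0]]
force: [0.2, 0.4, 0.1]
opening: 0.0759
```

```bash
python3 - <<'E'
from h import *
np.set_printoptions(precision=4,suppress=True)
im,d,c=snap('wrist','w5.png');P=cloud(c,d)
q=P.reshape(-1,3); q=q[(q[:,2]>.07)&(q[:,2]<.1)&(q[:,0]>.49)&(q[:,0]<.55)&(q[:,1]>.27)&(q[:,1]<.38)]
print(len(q),cv2.minAreaRect(q[:,:2].astype(np.float32)) if len(q) else 0)
for m in robot.mark_of('wrist','tray_grip')[:2]: print(m['confidence'],m['pixel'],onplane(c,*m['pixel'],.07))
for m in robot.mark_of('wrist','tray_lip')[:2]: print(m['confidence'],m['pixel'],onplane(c,*m['pixel'],.004))
plan(.516,.3265,.057,1.615)
E
```

```text
1061 ((0.5157071352005005, 0.3282061219215393), (0.014372816309332848, 0.05928676575422287), 3.8756375312805176)
0.97 [253.2, 184.7] [0.5171 0.3274 0.07  ]
0.58 [253.1, 20.5] [0.3509 0.321  0.004 ]
shift 20.36 -1.30 0.30 turn -0.7  cur psi 1.603 tcp [0.5031 0.3232 0.2606] j [ 0.37  0.45  1.12 -0.    1.57 -1.23]
```

View pics/w5.png

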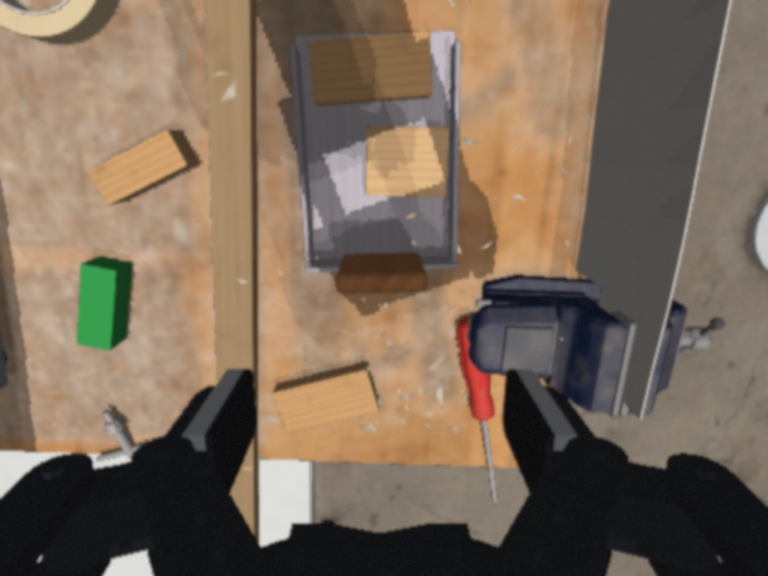

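{"op": "apply_moves", "data": {
  "steps": "6 -1.3 0.5 -1; 12 -1.3 0.5 -1; 16 -1.3 0.5 -1; 19 -1.3 0.5 -1; 20.4 -1.3 0.5 -1"
}}

```text
clock: 15.02
tcp_pos: [0.5158, 0.328, 0.0554]
eef_rot: [[-0.002, -0.999, -0.049], [-0.001, -0.049, 0.999], [-1.0, 0.002, -0.001]]
force: [0.7, -1.0, -0.7]
opening: 0.0762
```

{"op": "apply_moves", "data": {
  "steps": "0 0 0 0; 0 0 0 0; 0 0 0 0; 0 0 0 0; 0 0 0 0",
  "hand": 5
}}

```text
clock: 15.65
tcp_pos: [0.5158, 0.3294, 0.0571]
eef_rot: [[0.001, -0.999, -0.052], [0.0, -0.052, 0.999], [-1.0, -0.001, 0.0]]
force: [0.4, -0.2, -2.4]
opening: 0.059
```

{"op": "apply_moves", "data": {
  "steps": "-0.4 0 0 0; -0.8 0 0 0; -1.2 0 0 0; -1.6 0 0 0; -2 0 0 0"
}}

```text
clock: 16.27
tcp_pos: [0.5156, 0.3293, 0.0771]
eef_rot: [[0.0, -0.999, -0.052], [-0.0, -0.052, 0.999], [-1.0, -0.0, -0.0]]
force: [-0.2, -0.6, -3.3]
opening: 0.0593
```

```bash
python3 - <<'E'
from h import *
np.set_printoptions(precision=4,suppress=True)
im,d,c=snap('scene','s1.png');P=cloud(c,d)
cv2.imwrite('pics/s1c.png',cv2.resize(im[180:320,240:420],None,fx=4,fy=4))
q=P.reshape(-1,3); q=q[(q[:,0]>.33)&(q[:,0]<.5)&(q[:,1]>.275)&(q[:,1]<.375)]
for x in np.arange(.34,.5,.02):
  r=q[abs(q[:,0]-x)<.01]; print(round(x,2),np.percentile(r[:,2],[5,25,50,95]))
plan(.5,.3,.1)
E
```

```text
0.34 [0.0002 0.4752 0.4975 0.523 ]
0.36 [0.0238 0.4452 0.4744 0.5052]
0.38 [0.0256 0.4255 0.4565 0.4865]
0.4 [0.0243 0.4062 0.4364 0.4661]
0.42 [0.0436 0.3645 0.4102 0.4425]
0.44 [0.0437 0.3718 0.4016 0.4183]
0.46 [0.3359 0.39   0.3944 0.4067]
0.48 [0.0244 0.3576 0.3659 0.3871]
shift -2.24 1.73 -2.86 turn 0.0  cur psi 1.622 tcp [0.5158 0.3294 0.0777] j [ 0.38  0.64  1.34  0.    1.16 -1.25]
```

View pics/s1c.png

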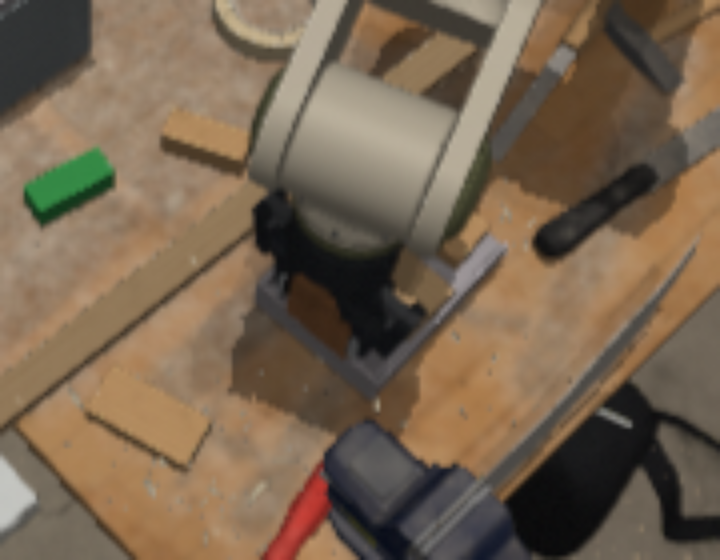

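```bash
cat > tilt.py <<'E'
from h import *
np.set_printoptions(precision=4,suppress=True)
import sys
im,d,c=snap('wrist',sys.argv[1]);P=cloud(c,d)
s=robot.read_state(); R=np.array(s['eef_rot']); p=np.array(s['tcp_pos']); L=(P-p)@R  # tool coords
m=(d>0)&(abs(L[...,2])<.062)&(L[...,1]>0.005)&(L[...,1]<.2)
for y in np.arange(.01,.2,.015):
  r=L[m&(abs(L[...,1]-y)<.0075)]; 
  if len(r)>20: print(round(y,3),'below tcp mm', np.round(np.percentile(r[:,0],[5,25,50,75,95])*1000), len(r))
print(s['force'],s['wrist_torque'])
E
python3 tilt.py w6.png
```

```text
0.01 below tcp mm [-77. -69. -50. -17.  53.] 41344
0.025 below tcp mm [27. 52. 53. 53. 54.] 5703
0.04 below tcp mm [27. 52. 53. 53. 54.] 5660
0.055 below tcp mm [27. 31. 32. 52. 54.] 6357
0.07 below tcp mm [28. 31. 32. 52. 54.] 7364
0.085 below tcp mm [28. 31. 32. 52. 54.] 7868
0.1 below tcp mm [27. 31. 52. 53. 54.] 7399
0.115 below tcp mm [32. 51. 53. 53. 54.] 6624
[-0.3955 -0.7254 -3.0596] [-0.0065 -0.1945 -0.0658]
```

View pics/w6.png

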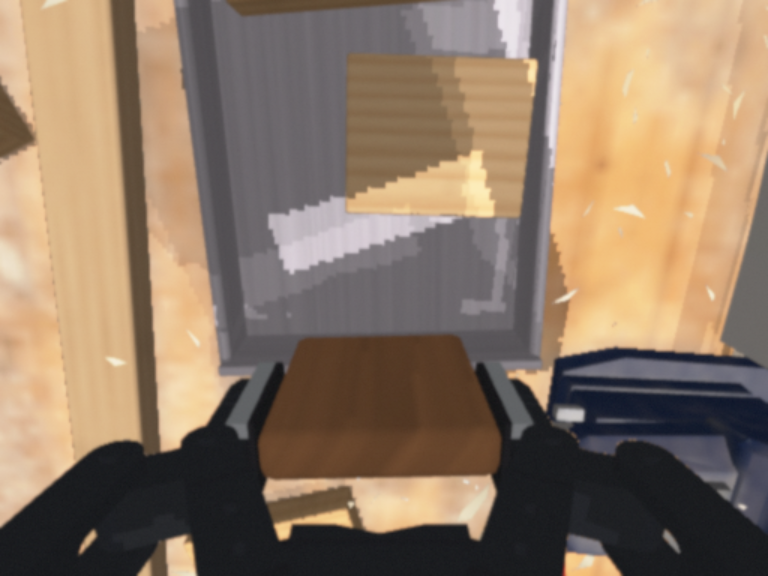

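{"op": "apply_moves", "data": {
  "steps": "0.5 0 0 0; 1 0 0 0; 1.5 0 0 0; 1.8 0 0 0; 2 0 0 0"
}}

```text
clock: 17.0
tcp_pos: [0.5157, 0.3293, 0.0569]
eef_rot: [[-0.0, -0.999, -0.052], [-0.0, -0.052, 0.999], [-1.0, 0.0, -0.0]]
force: [-4.0, -1.9, 12.3]
opening: 0.0595
```

{"op": "apply_moves", "data": {
  "steps": "0 0 0 0; 0 0 0 0; 0 0 0 0; -5 0 0 0; -10 0 0 0",
  "hand": 7.6
}}

```text
clock: 17.62
tcp_pos: [0.5154, 0.3292, 0.158]
eef_rot: [[-0.001, -0.999, -0.052], [-0.0, -0.052, 0.999], [-1.0, 0.001, -0.0]]
force: [1.2, 0.5, 0.3]
opening: 0.0759
```

{"op": "apply_moves", "data": {
  "steps": "-5 0 0 10; -5 0 0 20; -5 0 0 30; -5 0 0 40; -5 0 0 50"
}}

```text
clock: 18.25
tcp_pos: [0.5156, 0.3293, 0.2069]
eef_rot: [[0.0, -0.677, 0.736], [0.0, 0.736, 0.677], [-1.0, -0.0, 0.0]]
force: [-0.4, 0.4, 0.1]
opening: 0.076
```

{"op": "apply_moves", "data": {
  "steps": "0 0 0 10; 0 0 0 20; 0 0 0 30; 0 0 0 40; 0 0 0 50"
}}

```text
clock: 18.88
tcp_pos: [0.5156, 0.3293, 0.2069]
eef_rot: [[0.0, 0.128, 0.992], [0.0, 0.992, -0.128], [-1.0, 0.0, 0.0]]
force: [-0.2, 0.7, -0.1]
opening: 0.0759
```

{"op": "apply_moves", "data": {
  "steps": "0 0 0 10; 0 0 0 20; 0 0 0 30; 0 0 0 40; 0 0 0 50"
}}

```text
clock: 19.5
tcp_pos: [0.5156, 0.3293, 0.2069]
eef_rot: [[0.0, 0.842, 0.539], [0.0, 0.539, -0.842], [-1.0, 0.0, 0.0]]
force: [-0.0, 0.9, 0.7]
opening: 0.0758
```

{"op": "apply_moves", "data": {
  "steps": "0 0 0 10; 0 0 0 20; 0 0 0 30; 0 0 0 30"
}}

```text
clock: 20.0
tcp_pos: [0.5156, 0.3293, 0.2069]
eef_rot: [[0.0, 0.999, 0.053], [0.0, 0.053, -0.999], [-1.0, 0.0, -0.0]]
force: [0.8, -0.8, 0.1]
opening: 0.076
```

```bash
python3 - <<'E'
from h import *
np.set_printoptions(precision=4,suppress=True)
plan(.516,.329,.057,-1.52)
im,d,c=snap('top','t2.png');P=cloud(c,d)
for m in robot.mark_of('top','mouth')[:2]: print(m['confidence'],m['pixel'],onplane(c,*m['pixel'],.15))
cv2.imwrite('pics/t2c.png',cv2.resize(im[90:230,250:410],None,fx=4,fy=4))
np.savez('c_top2.npz',im=im,d=d,P=P)
E
```

```text
shift 14.99 0.04 0.04 turn 0.1  cur psi -1.518 tcp [0.5156 0.3293 0.2069] j [0.38 0.51 1.17 0.   1.46 1.89]
0.96 [313.0, 177.2] [ 0.5499 -0.0765  0.15  ]
0.49 [362.0, 256.2] [ 0.3316 -0.1975  0.15  ]
```

View pics/t2c.png

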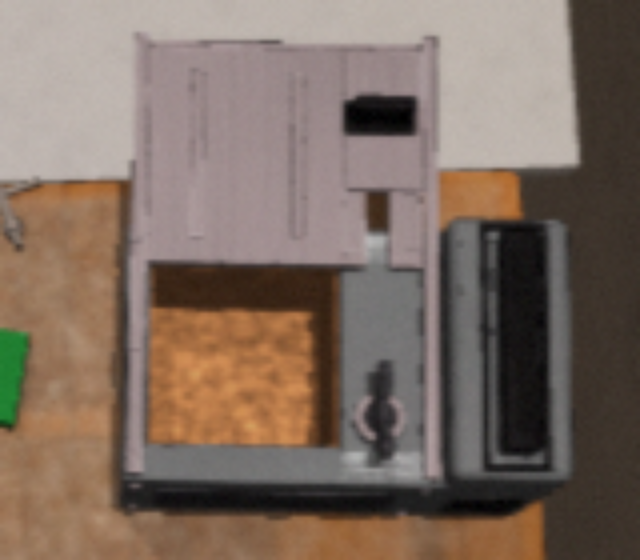

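View pics/t2.png

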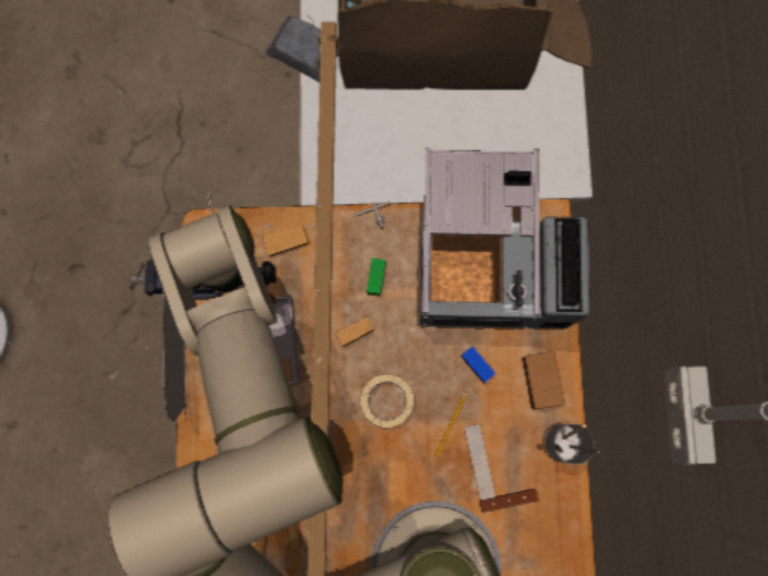

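```bash
python3 - <<'E'
from h import *
np.set_printoptions(precision=4,suppress=True)
c=robot.get_calibration('top'); O=np.array([.5444,-.1365]); a=-.045; R=np.array([[np.cos(a),-np.sin(a)],[np.sin(a),np.cos(a)]])
f=lambda u,v,h:(onplane(c,u,v,h)[:2],R.T@(onplane(c,u,v,h)[:2]-O))
for n,x,y,h in [('FL',148,445,.15),('FR',338,445,.15),('BR',338,265,.155),('BL',150,265,.155),('hatchfrontedge mid',250,263,.16),('deck front',260,480,.15),('left rail out',130,350,.164),('left rail in',146,350,.164)]: print(n,*f(250+x/4,90+y/4,h))
E
```

```text
FL [ 0.4851 -0.0032] [-0.0652  0.1305]
FR [ 0.4816 -0.1319] [-0.0629  0.0017]
BR [ 0.6061 -0.1375] [0.0616 0.0018]
BL [ 0.6097 -0.0085] [0.0595 0.1308]
hatchfrontedge mid [ 0.6079 -0.0768] [0.0607 0.0625]
deck front [ 0.4591 -0.0781] [-0.0879  0.0545]
left rail out [0.5484 0.0073] [-0.0025  0.1439]
left rail in [ 0.5481 -0.0035] [-0.0023  0.133 ]
```

{"op": "apply_moves", "data": {
  "steps": "5 0 0 0; 10 0 0 0; 13 0 0 0; 14.5 0 0 0; 15 0 0 0"
}}

```text
clock: 20.72
tcp_pos: [0.5158, 0.3294, 0.0567]
eef_rot: [[0.0, 0.999, 0.053], [0.0, 0.053, -0.999], [-1.0, 0.0, -0.0]]
force: [-0.7, -0.8, -0.2]
opening: 0.0757
```

{"op": "apply_moves", "data": {
  "steps": "0 0 0 0; 0 0 0 0; 0 0 0 0; 0 0 0 0; 0 0 0 0",
  "hand": 5
}}

```text
clock: 21.35
tcp_pos: [0.5162, 0.3296, 0.0579]
eef_rot: [[0.002, 0.999, 0.052], [0.001, 0.052, -0.999], [-1.0, 0.002, -0.001]]
force: [-0.0, 0.6, 5.7]
opening: 0.0593
```

{"op": "apply_moves", "data": {
  "steps": "-3 0 0 0; -6 0 0 0; -9 0 0 0; -12 0 0 0; -14 0 0 0"
}}

```text
clock: 21.98
tcp_pos: [0.5155, 0.3293, 0.1978]
eef_rot: [[0.0, 0.999, 0.052], [0.0, 0.052, -0.999], [-1.0, 0.0, -0.0]]
force: [-0.1, -0.6, -4.1]
opening: 0.0591
```

```bash
python3 - <<'E'
from h import *
plan(.53,.22,.20,-.045)
im,d,c=snap('scene','s2.png')
cv2.imwrite('pics/s2c.png',cv2.resize(im[130:310,220:420],None,fx=3.5,fy=3.5))
E
```

```text
shift -0.22 0.89 11.00 turn -84.5  cur psi -1.519 tcp [0.5155 0.3293 0.1978] j [0.38 0.52 1.19 0.   1.44 1.89]
```

View pics/s2c.png

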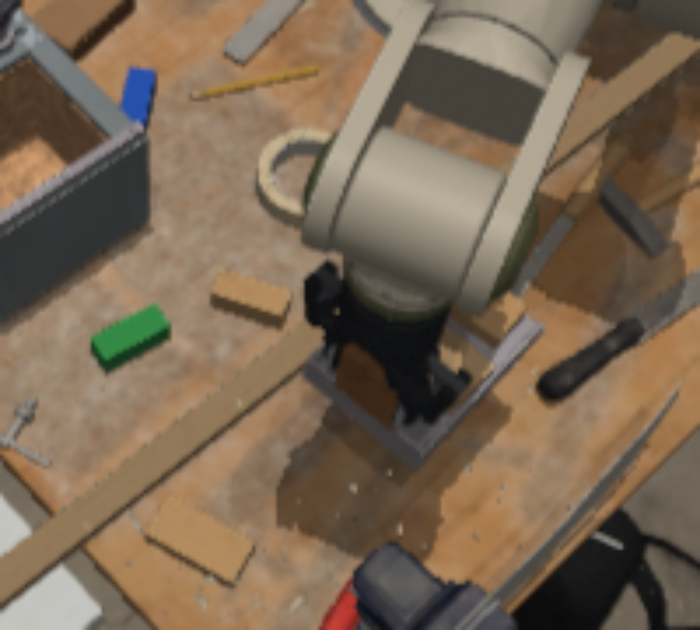

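```bash
python3 - <<'E'
from h import *
plan(.559,.2,.19,-.045)
E
```

```text
shift 1.02 3.60 13.17 turn -84.5  cur psi -1.519 tcp [0.5162 0.3297 0.2003] j [0.38 0.52 1.18 0.   1.44 1.89]
```

{"op": "apply_moves", "data": {
  "steps": "0 0.3 1.2 -7; 0 0.7 2.5 -14; 0 1.1 4 -21; 0 1.5 5.5 -28; 0 1.9 7 -35"
}}

```text
clock: 22.65
tcp_pos: [0.5379, 0.2599, 0.1957]
eef_rot: [[-0.002, 0.786, 0.618], [-0.0, 0.618, -0.786], [-1.0, -0.001, -0.001]]
force: [0.1, -0.4, -3.0]
opening: 0.0592
```

```bash
python3 - <<'E'
from h import *
plan(.559,.2,.19,-.045)
E
```

```text
shift 0.57 -2.05 6.01 turn -49.2  cur psi -0.904 tcp [0.5379 0.2599 0.1957] j [0.25 0.5  1.23 0.   1.41 1.16]
```

{"op": "apply_moves", "data": {
  "steps": "0 -0.4 1.2 -8; 0.2 -0.8 2.4 -17; 0.3 -1.2 3.6 -26; 0.4 -1.6 4.8 -35; 0.5 -2 6 -43"
}}

```text
clock: 23.28
tcp_pos: [0.559, 0.2005, 0.1907]
eef_rot: [[-0.002, 0.152, 0.988], [0.0, 0.988, -0.152], [-1.0, -0.0, -0.002]]
force: [-0.2, -0.1, -2.8]
opening: 0.0594
```

{"op": "apply_moves", "data": {
  "steps": "0 0 0 -6.2; 0 0 0 -6.2; 0 0 0 -6.2"
}}

```text
clock: 23.65
tcp_pos: [0.559, 0.201, 0.1913]
eef_rot: [[-0.001, 0.052, 0.999], [0.0, 0.999, -0.052], [-1.0, 0.0, -0.001]]
force: [-0.0, 0.6, -3.3]
opening: 0.0591
```

```bash
python3 - <<'E'
from h import *
np.set_printoptions(precision=4,suppress=True)
plan(.559,.2,.173,-.045)
snap('scene','s3.png')
snap('wrist','w7.png')
im,d,c=snap('top')
cv2.imwrite('pics/t3c.png',cv2.resize(im[90:270,190:410],None,fx=3.4,fy=3.4))
E
```

```text
shift 1.83 -0.10 0.00 turn -0.4  cur psi -0.052 tcp [0.559  0.201  0.1913] j [0.15 0.49 1.25 0.   1.4  0.2 ]
```

View pics/s3.png

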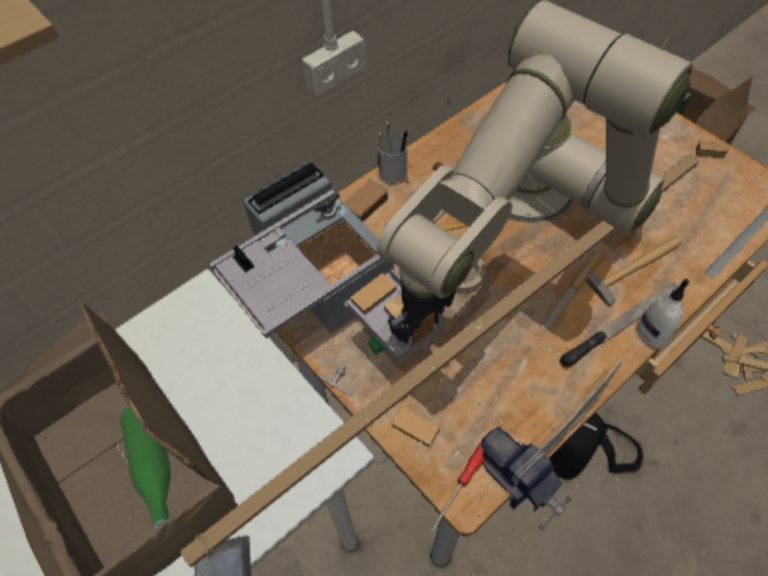

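View pics/t3c.png

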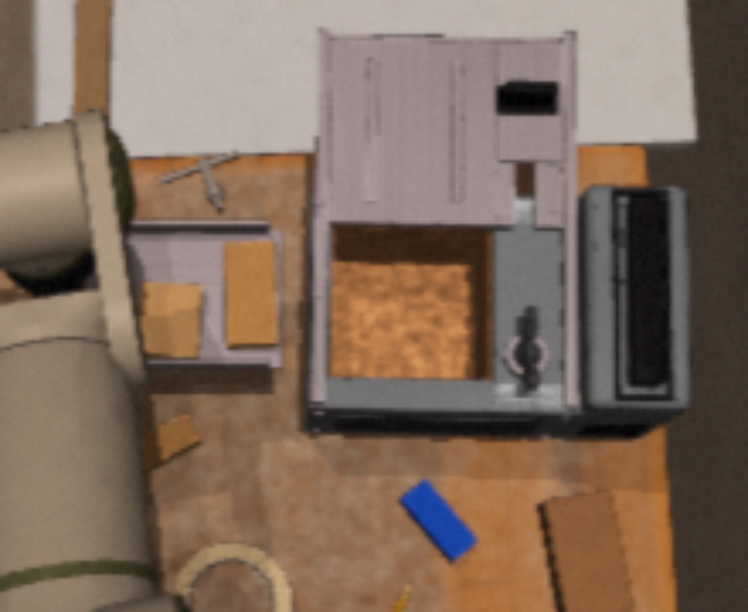

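View pics/w7.png

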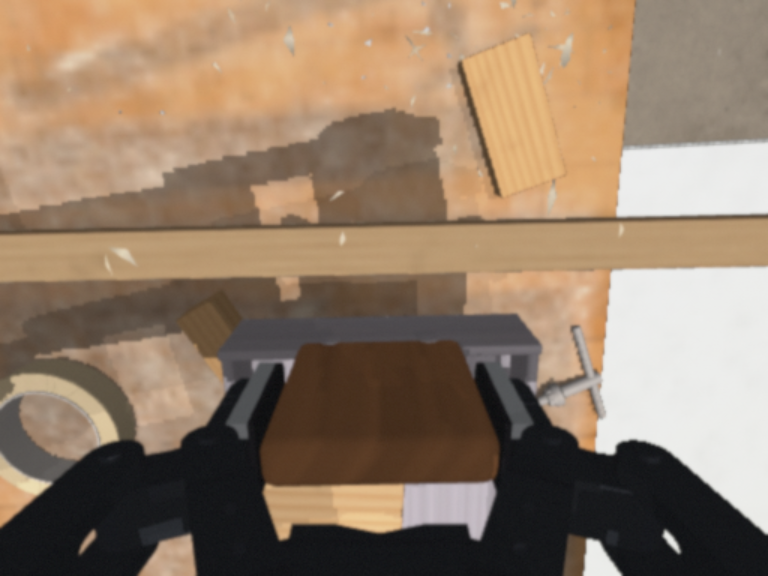

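{"op": "apply_moves", "data": {
  "steps": "0.8 -0.5 0 0; 1.7 -1 0 0; 1.7 -1.5 0 0; 1.7 -2 0 0; 1.7 -2.3 0 0"
}}

```text
clock: 24.42
tcp_pos: [0.5586, 0.1786, 0.1756]
eef_rot: [[0.002, 0.05, 0.999], [0.003, 0.999, -0.05], [-1.0, 0.003, 0.002]]
force: [1.3, 13.1, 2.0]
opening: 0.0591
```

{"op": "apply_moves", "data": {
  "steps": "0 -0.2 0 0; 0 -0.4 0 0; 0 -0.6 0 0; 0 -0.6 0 0"
}}

```text
clock: 24.92
tcp_pos: [0.5593, 0.1771, 0.1778]
eef_rot: [[0.008, 0.049, 0.999], [0.012, 0.999, -0.05], [-1.0, 0.012, 0.007]]
force: [2.4, 28.4, 8.1]
opening: 0.0593
```

{"op": "apply_moves", "data": {
  "steps": "-0.5 0 0 0; -1 -0.2 0 0; -1.6 -0.5 0 0; -2.2 -0.8 0 0; -2.8 -1.1 0 0"
}}

```text
clock: 25.55
tcp_pos: [0.5575, 0.161, 0.2032]
eef_rot: [[0.001, 0.049, 0.999], [0.001, 0.999, -0.049], [-1.0, 0.001, 0.001]]
force: [1.6, 2.1, -4.2]
opening: 0.0592
```

```bash
cat > v.py <<'E'
from h import *
import sys
n=sys.argv[1]
a,_,_=snap('top');b,_,_=snap('scene')
A=cv2.resize(a[90:240,200:400],None,fx=2,fy=2); B=cv2.resize(b[110:260,170:370],None,fx=2,fy=2)
cv2.imwrite('pics/'+n,cv2.resize(np.hstack([A,B]),None,fx=.99,fy=1))
s=robot.read_state(); print(np.round(s['force'],1),np.round(s['wrist_torque'],2),np.round(s['tcp_pos'],4))
E
python3 v.py v1.png
```

```text
[ 1.8  5.4 -3.1] [ 1.27 -0.28 -0.06] [0.5575 0.1608 0.2035]
```

View pics/v1.png

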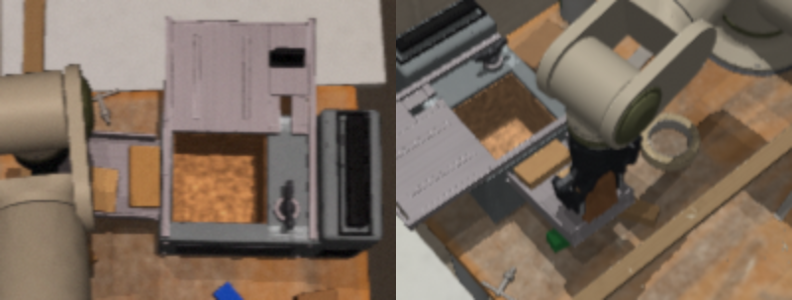

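{"op": "apply_moves", "data": {
  "steps": "-0.6 -0.3 0 0; -1.2 -0.7 0 0; -1.8 -1.2 0 0; -2.4 -1.7 0 0; -3 -2.2 0 0"
}}

```text
clock: 26.28
tcp_pos: [0.5561, 0.1384, 0.2331]
eef_rot: [[-0.0, 0.05, 0.999], [-0.0, 0.999, -0.05], [-1.0, -0.0, -0.0]]
force: [0.4, 4.7, -5.4]
opening: 0.0595
```

```bash
python3 v.py v2.png; python3 - <<'E'
from h import *
np.set_printoptions(precision=4,suppress=True)
im,d,c=snap('top');P=cloud(c,d).reshape(-1,3)
s=robot.read_state();p=s['tcp_pos']
q=P[(abs(P[:,0]-p[0]+.045)<.012)&(P[:,1]>.01)&(P[:,1]<.16)&(P[:,2]<.3)]
q=P[(abs(P[:,0]-p[0])<.075)&(P[:,1]>.0)&(P[:,1]<.16)&(P[:,2]<.3)&(P[:,2]>.06)]
for y in np.arange(.005,.15,.01):
  r=q[abs(q[:,1]-y)<.005]
  if len(r): print(round(y,3),np.percentile(r[:,2],[5,25,50,75,95]),len(r))
E
```

```text
[-0.2  2.3 -1.7] [0.71 0.09 0.02] [0.5563 0.1383 0.2336]
0.005 [0.1477 0.1596 0.164  0.1664 0.1691] 190
0.015 [0.1259 0.1421 0.1462 0.1492 0.1611] 162
0.025 [0.1287 0.1441 0.1496 0.1526 0.157 ] 160
0.035 [0.1343 0.1488 0.1531 0.1561 0.1601] 162
0.045 [0.1388 0.1538 0.1576 0.16   0.1635] 159
0.055 [0.1391 0.143  0.1466 0.1539 0.1693] 163
0.065 [0.141  0.1461 0.1494 0.1698 0.1766] 161
0.075 [0.1464 0.1522 0.1701 0.1746 0.1791] 173
0.085 [0.1491 0.1538 0.1561 0.1716 0.1758] 27
0.105 [0.1811 0.1835 0.1843 0.1857 0.1881] 5
0.115 [0.1632 0.1658 0.1675 0.1696 0.1835] 45
0.125 [0.1638 0.167  0.1694 0.1729 0.2961] 24
```

View pics/v2.png

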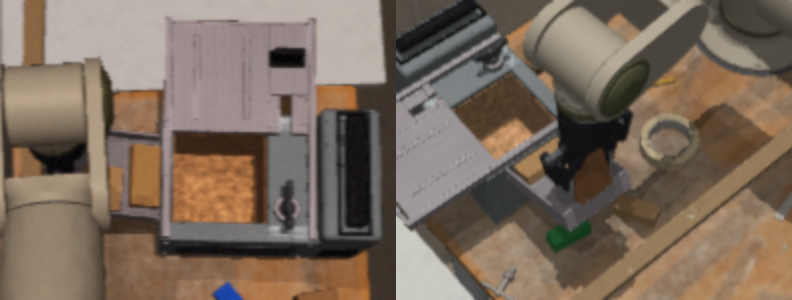

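{"op": "apply_moves", "data": {
  "steps": "-0.5 1.5 0 0; -3 3 0 0; -6 3 0 0; -8 3 0 0; -8 3 0 -0.3"
}}

```text
clock: 27.05
tcp_pos: [0.5581, 0.1696, 0.3141]
eef_rot: [[0.003, 0.043, 0.999], [-0.0, 0.999, -0.043], [-1.0, -0.0, 0.003]]
force: [-0.3, -0.5, -3.4]
opening: 0.059
```

```bash
python3 - <<'E'
from h import *
plan(.5512,.0143,.31,-.046)
plan(.5512,.0143,.2416,-.046)
E
```

```text
shift 0.42 -15.54 -0.01 turn 0.1  cur psi -0.043 tcp [0.5581 0.1696 0.3141] j [ 0.09  0.4   1.05 -0.    1.69  0.14]
shift 7.26 -15.54 -0.03 turn 0.1  cur psi -0.043 tcp [0.5581 0.1696 0.3141] j [ 0.09  0.4   1.05 -0.    1.69  0.14]
```

{"op": "apply_moves", "data": {
  "steps": "0 -3.5 0 0; 0 -7 0 0; 0 -10.5 0 0; 0 -13.5 0 0; 0 -15.5 0 0"
}}

```text
clock: 27.68
tcp_pos: [0.5506, 0.0131, 0.3117]
eef_rot: [[-0.002, 0.045, 0.999], [0.0, 0.999, -0.045], [-1.0, -0.0, -0.002]]
force: [-0.2, 0.5, -2.2]
opening: 0.059
```

{"op": "apply_moves", "data": {
  "steps": "1.5 0 0 0; 3 0 0 0; 4 0 0 0; 4 0 0 0"
}}

```text
clock: 28.18
tcp_pos: [0.5507, 0.0143, 0.272]
eef_rot: [[-0.002, 0.044, 0.999], [0.0, 0.999, -0.044], [-1.0, 0.0, -0.002]]
force: [-0.0, -0.1, -3.1]
opening: 0.0592
```

```bash
python3 v.py v3.png; python3 - <<'E'
from h import *
plan(.5512,.0143,.2416,-.046)
E
```

```text
[ 0.6  1.  -3.2] [ 0.13  0.05 -0.01] [0.551  0.0141 0.2732]
shift 3.16 0.02 0.01 turn 0.1  cur psi -0.044 tcp [0.551  0.0141 0.2732] j [-0.19  0.36  1.23 -0.    1.55 -0.15]
```

View pics/v3.png

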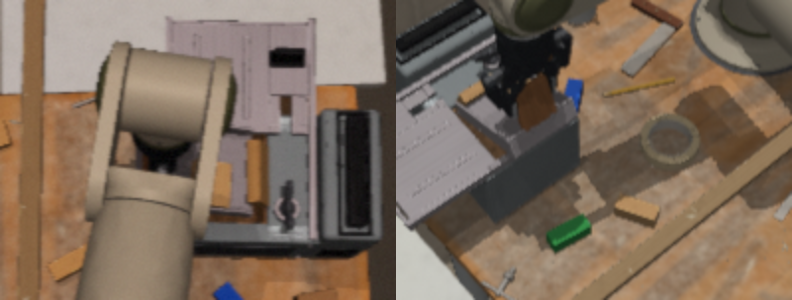

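```bash
python3 - <<'E'
from h import *
im,d,c=snap('top')
cv2.imwrite('pics/t4c.png',cv2.resize(im[130:220,270:370],None,fx=7,fy=6,interpolation=cv2.INTER_CUBIC))
P=cloud(c,d); O=np.array([.5444,-.1365]); a=-.045; R=np.array([[np.cos(a),-np.sin(a)],[np.sin(a),np.cos(a)]])
Q=P.reshape(-1,3).copy(); Q[:,:2]=(Q[:,:2]-O)@R
m=(abs(Q[:,0])<.08)&(Q[:,1]>.0)&(Q[:,1]<.13)&(Q[:,2]>.168)&(Q[:,2]<.25); q=Q[m]
for y in np.arange(.015,.1,.01):
  r=q[abs(q[:,1]-y)<.005]
  if len(r): print(round(y,3),'x',r[:,0].min().round(4),r[:,0].max().round(4),'z',np.round(np.percentile(r[:,2],[5,50,95]),4),len(r))
E
```

```text
0.015 x -0.0414 0.0428 z [0.1819 0.1882 0.1926] 97
0.025 x -0.0566 0.0599 z [0.1703 0.186  0.1919] 148
0.035 x -0.0571 0.0594 z [0.1686 0.1717 0.1948] 112
0.045 x -0.0578 0.0582 z [0.1692 0.174  0.1991] 168
0.055 x -0.0582 0.0591 z [0.1735 0.1805 0.2051] 148
0.065 x -0.0575 0.0512 z [0.1791 0.2028 0.2085] 134
0.075 x -0.0575 0.0185 z [0.1913 0.2085 0.2138] 73
0.085 x -0.0568 -0.0405 z [0.1897 0.2101 0.2162] 9
0.095 x 0.0092 0.0564 z [0.1907 0.1946 0.2046] 15
```

View pics/t4c.png

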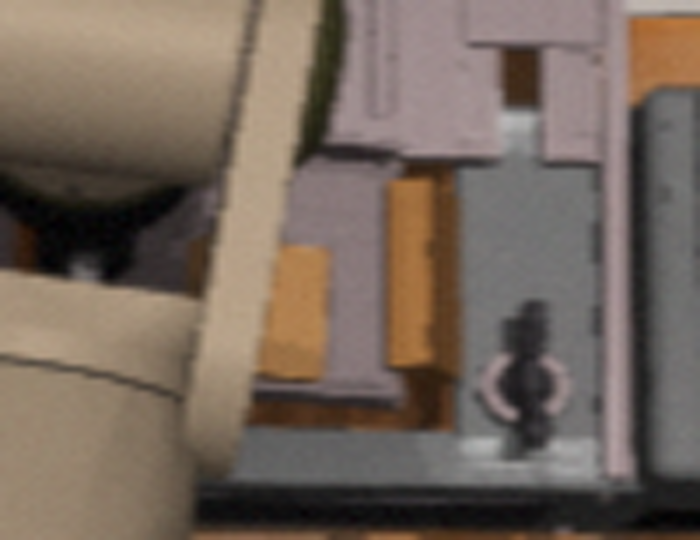

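{"op": "apply_moves", "data": {
  "steps": "0.8 0 -0.15 0; 1.6 0 -0.15 0; 2.3 0 -0.15 0; 2.8 0 -0.15 0; 3.1 0 -0.15 0"
}}

```text
clock: 28.95
tcp_pos: [0.5494, 0.014, 0.2415]
eef_rot: [[-0.0, 0.044, 0.999], [0.0, 0.999, -0.044], [-1.0, 0.0, -0.0]]
force: [0.5, 1.0, -2.4]
opening: 0.0594
```

{"op": "apply_moves", "data": {
  "steps": "0 -0.6 0 0; 0 -1.2 0 0; 0 -1.8 0 0; 0 -2.1 0 0; 0 -2.3 0 0"
}}

```text
clock: 29.58
tcp_pos: [0.5484, -0.0088, 0.2419]
eef_rot: [[0.0, 0.045, 0.999], [0.001, 0.999, -0.045], [-1.0, 0.001, 0.0]]
force: [0.1, 4.6, -1.1]
opening: 0.0591
```

```bash
python3 v.py v4.png
```

```text
[ 0.4  2.1 -4.1] [ 0.71 -0.13 -0.07] [ 0.5484 -0.0087  0.2419]
```

View pics/v4.png

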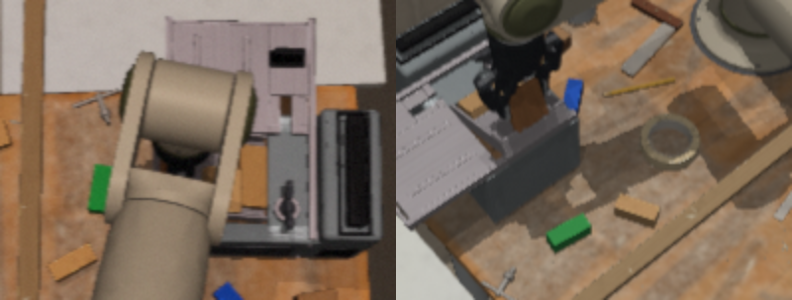

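{"op": "apply_moves", "data": {
  "steps": "-0.5 -0.5 0 0; -1.0 -1.0 0 0; -1.3 -1.4 0 0; -1.4 -1.7 0 0"
}}

```text
clock: 30.18
tcp_pos: [0.5478, -0.0257, 0.2566]
eef_rot: [[0.001, 0.044, 0.999], [0.001, 0.999, -0.044], [-1.0, 0.001, 0.001]]
force: [-0.3, 8.5, 1.2]
opening: 0.0589
```

```bash
cat > v2.py <<'E'
from h import *
import sys
n=sys.argv[1]
a,d,c=snap('top');b,_,_=snap('scene')
A=cv2.resize(a[120:220,270:370],None,fx=3.9,fy=3.9,interpolation=cv2.INTER_CUBIC); B=cv2.resize(b[110:210,190:290],None,fx=3.9,fy=3.9,interpolation=cv2.INTER_CUBIC)
cv2.imwrite('pics/'+n,np.hstack([A,B]))
s=robot.read_state(); print(np.round(s['force'],1),np.round(s['wrist_torque'],2),np.round(s['tcp_pos'],4))
P=cloud(c,d); O=np.array([.5444,-.1365]); a=-.045; R=np.array([[np.cos(a),-np.sin(a)],[np.sin(a),np.cos(a)]])
Q=P.reshape(-1,3).copy(); Q[:,:2]=(Q[:,:2]-O)@R
q=Q[(abs(Q[:,0])<.07)&(Q[:,1]>-.03)&(Q[:,1]<.15)&(Q[:,2]<.28)]
for y in np.arange(-.015,.13,.01):
  r=q[abs(q[:,1]-y)<.005]
  if len(r): print(round(y,3),'z',np.round(np.percentile(r[:,2],[5,25,50,75,95]),3),len(r))
E
python3 v2.py v5.png
```

```text
[ 0.4  6.4 -1.1] [ 1.65 -0.17 -0.05] [ 0.5478 -0.0256  0.2565]
-0.015 z [0.147 0.149 0.152 0.156 0.17 ] 207
-0.005 z [0.146 0.149 0.152 0.154 0.162] 167
0.005 z [0.134 0.152 0.156 0.159 0.163] 171
0.015 z [0.14  0.156 0.161 0.164 0.168] 128
0.025 z [0.142 0.158 0.165 0.169 0.174] 92
0.035 z [0.149 0.15  0.154 0.173 0.18 ] 32
0.045 z [0.157 0.161 0.161 0.161 0.162] 5
0.055 z [0.16  0.163 0.167 0.187 0.192] 41
0.065 z [0.165 0.17  0.193 0.196 0.2  ] 49
0.075 z [0.175 0.195 0.198 0.2   0.203] 38
0.085 z [0.185 0.19  0.192 0.195 0.198] 11
0.125 z [0.252 0.254 0.258 0.261 0.265] 19
```

View pics/v5.png

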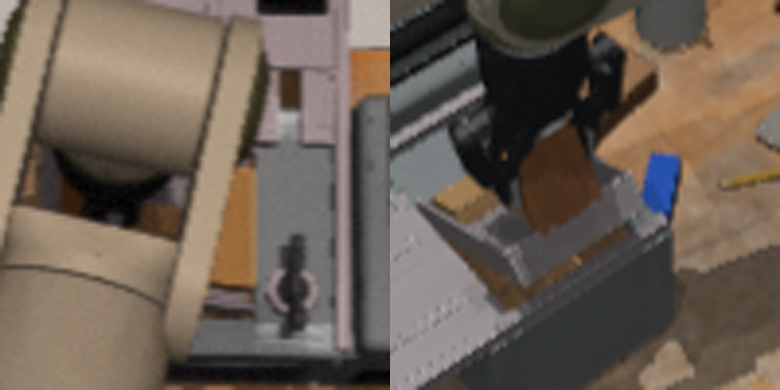

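{"op": "apply_moves", "data": {
  "steps": "0 1 0 0; 0.6 1 0 0; 1.2 1 0 0; 2 1 0 0; 2 1 0 0"
}}

```text
clock: 30.9
tcp_pos: [0.5477, -0.016, 0.2349]
eef_rot: [[-0.002, 0.044, 0.999], [0.0, 0.999, -0.044], [-1.0, 0.0, -0.002]]
force: [-0.7, -0.5, -2.2]
opening: 0.059
```

{"op": "apply_moves", "data": {
  "steps": "0 -0.5 0 0; 0 -1 0 0; -0.3 -1.4 0 0; -0.6 -1.8 0 0; -1 -2.2 0 0"
}}

```text
clock: 31.52
tcp_pos: [0.547, -0.0382, 0.246]
eef_rot: [[-0.0, 0.044, 0.999], [0.0, 0.999, -0.044], [-1.0, 0.0, -0.0]]
force: [-0.5, 2.2, -4.8]
opening: 0.0592
```

```bash
python3 v2.py v6.png
```

```text
[ 0.6  4.  -4.2] [ 1.11  0.04 -0.04] [ 0.5471 -0.0383  0.2462]
-0.015 z [0.146 0.15  0.152 0.155 0.171] 191
-0.005 z [0.145 0.148 0.151 0.153 0.157] 147
0.005 z [0.113 0.132 0.137 0.144 0.152] 136
0.015 z [0.115 0.136 0.141 0.148 0.152] 47
0.025 z [0.141 0.146 0.15  0.152 0.156] 9
0.035 z [0.145 0.148 0.15  0.153 0.155] 18
0.045 z [0.137 0.142 0.146 0.163 0.17 ] 49
0.055 z [0.144 0.147 0.173 0.174 0.178] 37
0.065 z [0.15  0.178 0.18  0.182 0.185] 22
0.075 z [0.185 0.185 0.185 0.185 0.185] 1
0.115 z [0.245 0.248 0.252 0.257 0.258] 22
0.125 z [0.23  0.234 0.237 0.24  0.242] 41
```

View pics/v6.png

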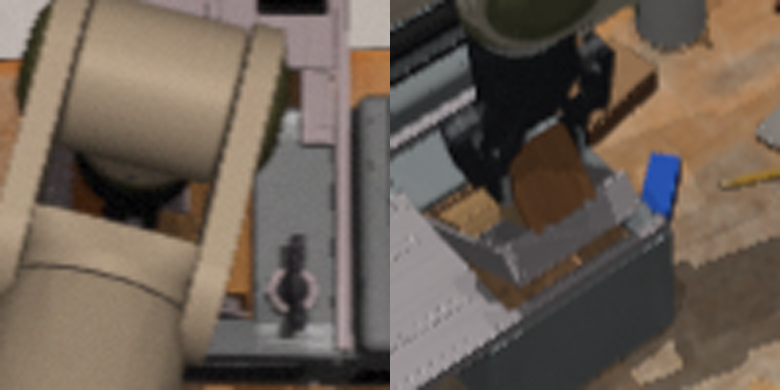

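{"op": "apply_moves", "data": {
  "steps": "-0.5 -0.8 0 0; -0.9 -1.6 0 0; -1.2 -2.4 0 0; -1.5 -3.2 0 0; -1.7 -4 0 0"
}}

```text
clock: 32.25
tcp_pos: [0.5454, -0.0783, 0.2633]
eef_rot: [[0.001, 0.044, 0.999], [-0.0, 0.999, -0.044], [-1.0, -0.0, 0.001]]
force: [0.2, 4.8, -1.1]
opening: 0.0594
```

```bash
python3 v2.py v7.png
```

```text
[ 0.3  3.4 -1.7] [ 0.85 -0.16 -0.04] [ 0.5454 -0.0788  0.2631]
-0.015 z [0.147 0.149 0.151 0.153 0.159] 24
-0.005 z [0.147 0.148 0.15  0.152 0.155] 54
0.005 z [0.124 0.131 0.134 0.141 0.151] 51
0.015 z [0.135 0.138 0.14  0.143 0.146] 19
0.025 z [0.151 0.154 0.157 0.161 0.164] 2
0.075 z [0.271 0.275 0.277 0.279 0.279] 19
0.085 z [0.201 0.266 0.269 0.272 0.275] 72
0.095 z [0.258 0.26  0.262 0.265 0.267] 54
0.105 z [0.252 0.253 0.255 0.256 0.258] 12
0.115 z [0.159 0.164 0.24  0.244 0.245] 8
0.125 z [0.079 0.125 0.14  0.158 0.165] 44
```

View pics/v7.png

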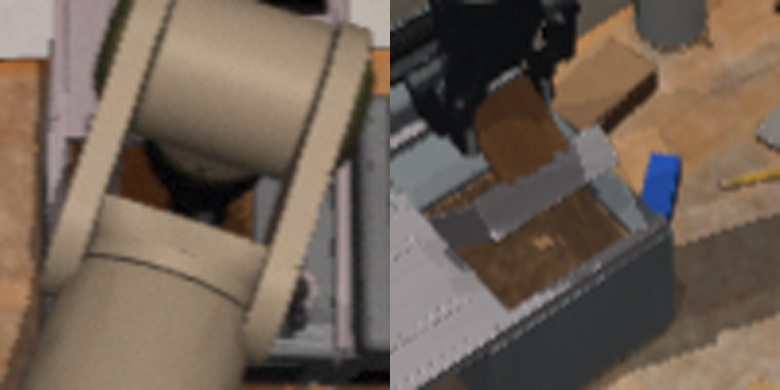

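{"op": "apply_moves", "data": {
  "steps": "-0.3 1 0 0; -0.6 2 0 0; -0.8 3 0 0; -1 4 0 0; -1 5 0 0"
}}

```text
clock: 32.98
tcp_pos: [0.5476, -0.0271, 0.273]
eef_rot: [[0.0, 0.044, 0.999], [-0.0, 0.999, -0.044], [-1.0, -0.0, 0.0]]
force: [0.2, -0.6, -2.9]
opening: 0.059
```

{"op": "apply_moves", "data": {
  "steps": "-1 0 0 0; 0 0 0 0; -1 0 0 0; 0 0 0 0; 0 0 0 0"
}}

```text
clock: 33.6
tcp_pos: [0.5471, -0.028, 0.2718]
eef_rot: [[-0.002, 0.045, 0.999], [0.001, 0.999, -0.045], [-1.0, 0.0, -0.002]]
force: [-0.9, -0.3, -2.2]
opening: 0.0592
```

```bash
python3 v2.py v8.png
```

```text
[ 0.3 -0.3 -2.7] [-0.05 -0.04 -0.02] [ 0.5474 -0.0279  0.2725]
-0.015 z [0.147 0.15  0.152 0.158 0.171] 208
-0.005 z [0.146 0.149 0.151 0.153 0.16 ] 176
0.005 z [0.047 0.096 0.116 0.14  0.151] 223
0.015 z [0.11  0.113 0.115 0.119 0.151] 80
0.025 z [0.085 0.111 0.115 0.119 0.152] 44
0.035 z [0.018 0.023 0.028 0.065 0.152] 37
0.045 z [0.019 0.02  0.023 0.026 0.059] 61
0.055 z [0.021 0.021 0.024 0.027 0.028] 17
0.065 z [0.119 0.122 0.125 0.13  0.131] 32
0.075 z [0.131 0.133 0.136 0.137 0.14 ] 14
0.085 z [0.145 0.145 0.146 0.146 0.146] 2
```

View pics/v8.png

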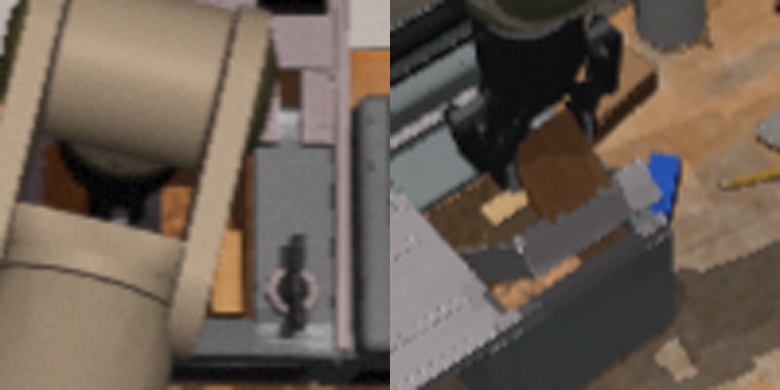

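{"op": "apply_moves", "data": {
  "steps": "-3 0.5 0 0; -6 1 0 0; -9 3 0 0; -9 7 0 0; -9 12 0 0"
}}

```text
clock: 34.33
tcp_pos: [0.553, 0.0926, 0.3632]
eef_rot: [[0.001, 0.046, 0.999], [-0.0, 0.999, -0.046], [-1.0, -0.0, 0.001]]
force: [1.3, 0.0, -3.7]
opening: 0.0592
```

```bash
python3 - <<'E'
from h import *
np.set_printoptions(precision=4,suppress=True)
plan(.426,.329,.30,-1.52)
im,d,c=snap('top','t5.png');s,_,_=snap('scene','s5.png')
for k in ['stray_0_mid','stray_1_mid','stray_2_mid','batch_0_mid','batch_1_mid','batch_2_mid']:
  for m in robot.mark_of('top',k)[:3]: print(k,round(m['confidence'],2),np.round(m['pixel']),onplane(c,*m['pixel'],.01)[:2])
E
```

```text
shift 6.30 23.03 -13.78 turn 84.5  cur psi -0.046 tcp [0.553  0.0926 0.3632] j [-0.05  0.35  1.   -0.    1.79  0.  ]
stray_0_mid 0.6 [188. 158.] [0.6521 0.2892]
stray_1_mid 0.6 [319. 240.] [ 0.3915 -0.0978]
stray_2_mid 0.7 [347. 116.] [ 0.771  -0.2029]
batch_0_mid 0.53 [326. 186.] [ 0.5511 -0.1287]
batch_2_mid 0.78 [326. 191.] [ 0.5365 -0.1259]
```

View pics/t5.png

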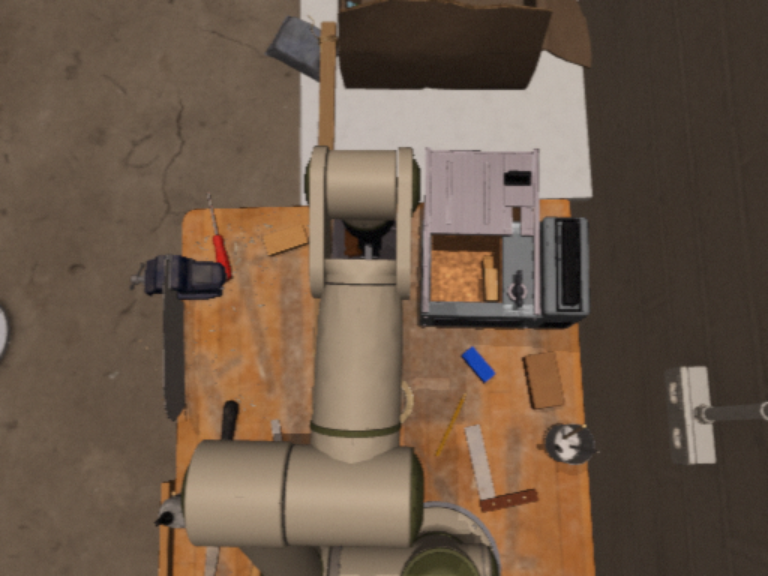

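View pics/s5.png

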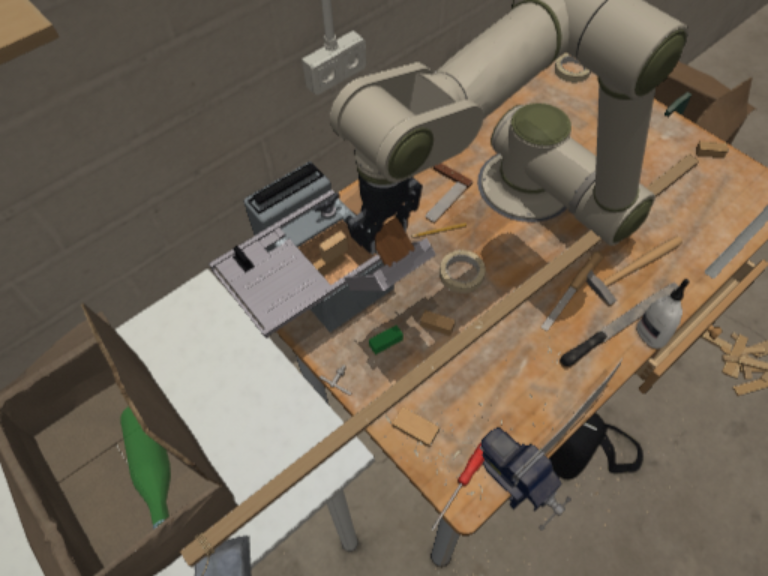

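{"op": "apply_moves", "data": {
  "steps": "0 5 -3 10; 0 10 -6 20; 0 15 -9 30; 0 20 -12 40; 2 23 -13.8 50"
}}

```text
clock: 35.35
tcp_pos: [0.4246, 0.3292, 0.344]
eef_rot: [[0.003, 0.797, 0.603], [0.002, 0.603, -0.797], [-1.0, 0.004, 0.001]]
force: [0.6, -0.1, -2.7]
opening: 0.0594
```

{"op": "apply_moves", "data": {
  "steps": "0 0 0 10; 0 0 0 20; 0 0 0 30; 0 0 0 34.5; 0 0 0 34.5"
}}

```text
clock: 35.98
tcp_pos: [0.4255, 0.3273, 0.3429]
eef_rot: [[0.0, 0.999, 0.051], [-0.0, 0.051, -0.999], [-1.0, 0.0, 0.0]]
force: [-0.4, -0.2, -3.0]
opening: 0.0595
```

```bash
python3 - <<'E'
from h import *
plan(.426,.329,.17,-1.52)
im,d,c=snap('top');P=cloud(c,d)
cv2.imwrite('pics/t6.png',cv2.resize(im[100:340,100:420],None,fx=2.4,fy=2.4))
snap('scene','s6.png')
# well contents
O=np.array([.5444,-.1365]); a=-.045; R=np.array([[np.cos(a),-np.sin(a)],[np.sin(a),np.cos(a)]])
Q=P.reshape(-1,3).copy(); Q[:,:2]=(Q[:,:2]-O)@R
q=Q[(abs(Q[:,0])<.06)&(Q[:,1]>0.003)&(Q[:,1]<.128)&(Q[:,2]<.14)]; print(len(q),np.histogram(q[:,2],bins=np.arange(0,.15,.01)))
E
```

```text
shift 17.29 0.05 -0.17 turn 0.0  cur psi -1.520 tcp [0.4255 0.3273 0.3429] j [ 0.43  0.31  1.12 -0.    1.72  1.95]
1404 (array([  0, 199, 931,  16,   7,   4,  45,   9,   7,  11,  13, 156,   6,
         0]), array([0.  , 0.01, 0.02, 0.03, 0.04, 0.05, 0.06, 0.07, 0.08, 0.09, 0.1 ,
       0.11, 0.12, 0.13, 0.14]))
```

View pics/t6.png

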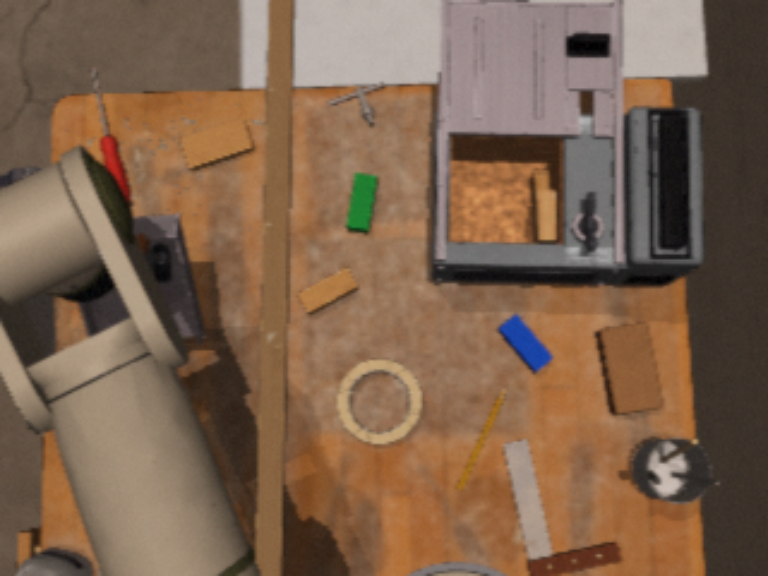

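View pics/s6.png

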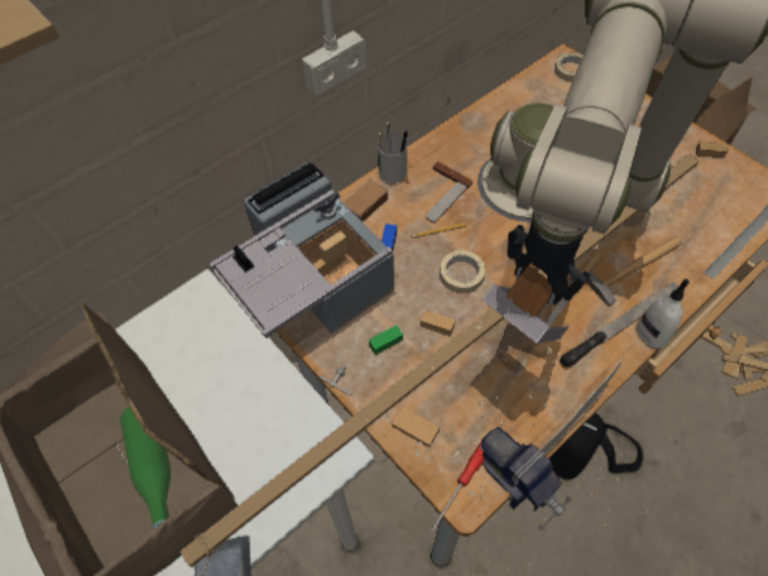

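{"op": "apply_moves", "data": {
  "steps": "5 0 0 0; 10 0 0 0; 14 0 0 0; 16.5 0 0 0; 17.5 0 0 0"
}}

```text
clock: 36.7
tcp_pos: [0.425, 0.3276, 0.1667]
eef_rot: [[-0.002, 0.999, 0.052], [-0.001, 0.052, -0.999], [-1.0, -0.002, 0.001]]
force: [0.7, -0.1, -1.4]
opening: 0.0591
```

{"op": "apply_moves", "data": {
  "steps": "0.5 0 0 0; 1 0.2 0 0; 1.4 0.4 0 0; 1.8 0.8 0 0; 2.1 1.2 0 0"
}}

```text
clock: 37.33
tcp_pos: [0.4417, 0.3296, 0.1521]
eef_rot: [[0.014, 0.999, 0.051], [0.005, 0.051, -0.999], [-1.0, 0.014, -0.004]]
force: [6.9, -2.1, 30.4]
opening: 0.0592
```

{"op": "apply_moves", "data": {
  "steps": "0.5 1 0 0; 1.0 2 0 0; 1.5 2.8 0 0; 2.1 3.5 0 0; 2.9 4.2 0 0"
}}

```text
clock: 37.95
tcp_pos: [0.4867, 0.3323, 0.1247]
eef_rot: [[0.022, 0.998, 0.051], [0.007, 0.051, -0.999], [-1.0, 0.022, -0.006]]
force: [13.8, 3.0, 23.7]
opening: 0.0591
```

```bash
python3 - <<'E'
from h import *
plan(.526,.333,.057,-1.52)
im,d,c=snap('scene')
cv2.imwrite('pics/s7.png',cv2.resize(im[150:300,280:430],None,fx=4,fy=4))
E
```

```text
shift 6.85 3.78 0.18 turn 0.0  cur psi -1.520 tcp [0.4867 0.3323 0.1247] j [ 0.4   0.54  1.38 -0.    1.2   1.92]
```

View pics/s7.png

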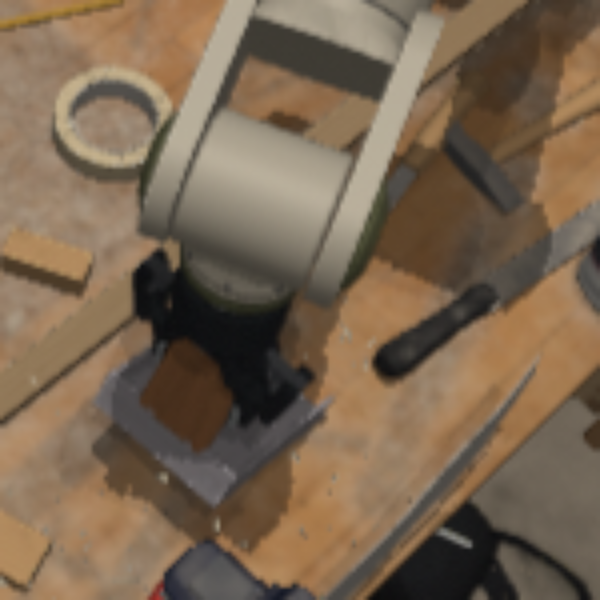

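{"op": "apply_moves", "data": {
  "steps": "0.6 1.8 0 0; 1.6 2.9 0 0; 3 3.9 0 0; 4.5 4.8 0 0; 5.8 5.4 0 0"
}}

```text
clock: 38.62
tcp_pos: [0.5346, 0.3336, 0.0602]
eef_rot: [[0.003, 0.999, 0.051], [0.001, 0.051, -0.999], [-1.0, 0.003, -0.001]]
force: [3.9, -0.0, 3.1]
opening: 0.059
```

```bash
python3 - <<'E'
from h import *
plan(.526,.333,.057,-1.52)
im,d,c=snap('scene')
cv2.imwrite('pics/s8.png',cv2.resize(im[150:300,280:430],None,fx=4,fy=4))
E
```

```text
shift 0.32 -0.87 0.02 turn 0.0  cur psi -1.519 tcp [0.5346 0.3336 0.0602] j [ 0.37  0.68  1.3  -0.    1.15  1.89]
```

View pics/s8.png

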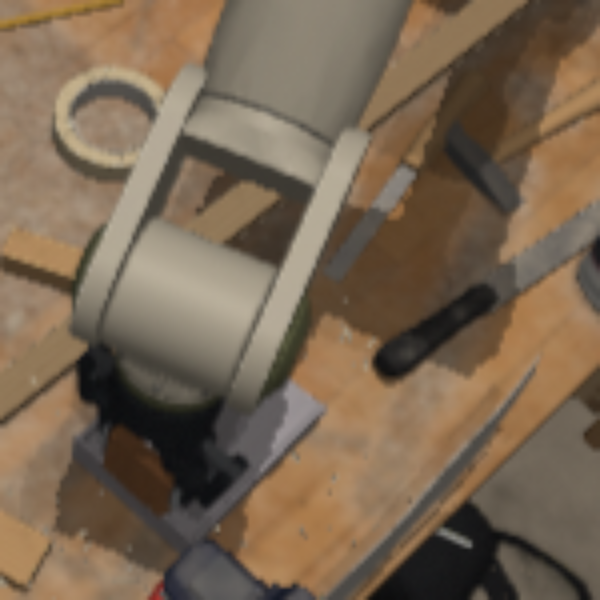

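{"op": "apply_moves", "data": {
  "steps": "0.3 0 0 0; 0.4 0 0 0; 0.4 0 0 0"
}}

```text
clock: 39.05
tcp_pos: [0.5335, 0.3333, 0.0577]
eef_rot: [[0.002, 0.999, 0.051], [0.0, 0.051, -0.999], [-1.0, 0.002, -0.0]]
force: [1.2, -4.0, 11.7]
opening: 0.0593
```

{"op": "apply_moves", "data": {
  "steps": "0 0 0 0; 0 0 0 0; 0 0 0 0; -3 0 0 0; -8 0 0 0",
  "hand": 7.2
}}

```text
clock: 39.67
tcp_pos: [0.5322, 0.3332, 0.135]
eef_rot: [[-0.004, 0.999, 0.052], [-0.002, 0.052, -0.999], [-1.0, -0.004, 0.001]]
force: [0.8, 0.4, 0.5]
opening: 0.0722
```

{"op": "apply_moves", "data": {
  "steps": "-5 0 0 -10; -8 0 0 -20; -8 0 0 -30"
}}

```text
clock: 40.05
tcp_pos: [0.5336, 0.3338, 0.2185]
eef_rot: [[0.005, 0.836, 0.549], [0.002, 0.549, -0.836], [-1.0, 0.005, 0.001]]
force: [-0.4, 0.2, -0.4]
opening: 0.0717
```

```bash
python3 - <<'E'
from h import *
np.set_printoptions(precision=4,suppress=True)
im,d,c=snap('scene')
cv2.imwrite('pics/s9.png',cv2.resize(im[150:310,230:430],None,fx=3.5,fy=3.5))
P=cloud(c,d).reshape(-1,3)
im,d,c=snap('top'); P2=cloud(c,d).reshape(-1,3)
cv2.imwrite('pics/t9.png',cv2.resize(im[100:340,100:420],None,fx=2.4,fy=2.4))
for A in (P,P2):
  for nm,x0,x1,y0,y1,lo,hi in [('traygrip',.5,.56,.28,.38,.08,.1),('s1',.40,.52,.09,.18,.02,.033),('s0',.6,.72,.23,.35,.012,.024)]:
    q=A[(A[:,0]>x0)&(A[:,0]<x1)&(A[:,1]>y0)&(A[:,1]<y1)&(A[:,2]>lo)&(A[:,2]<hi)]
    if len(q)>5: print(nm,len(q),cv2.minAreaRect(q[:,:2].astype(np.float32)),np.median(q[:,2]))
E
```

```text
traygrip 115 ((0.5419732332229614, 0.3345564007759094), (0.014186117798089981, 0.059965286403894424), 3.8798224925994873) 0.09059566793673435
s1 167 ((0.45523545145988464, 0.14513108134269714), (0.031001698225736618, 0.06563156843185425), 24.969850540161133) 0.027578162291435282
s0 390 ((0.6416424512863159, 0.2985580563545227), (0.04305282235145569, 0.1126294732093811), 17.24823570251465) 0.017382154570625308
traygrip 12 ((0.542107343673706, 0.3041713833808899), (0.01136944442987442, 0.006236301735043526), 17.47455406188965) 0.0906313121816198
s1 206 ((0.45260509848594666, 0.1430627852678299), (0.02942989580333233, 0.06998419761657715), 27.636308670043945) 0.028572877255651608
s0 336 ((0.6444453597068787, 0.2826552391052246), (0.04360363632440567, 0.08805563300848007), 16.53160858154297) 0.018251102984750522
```

View pics/s9.png

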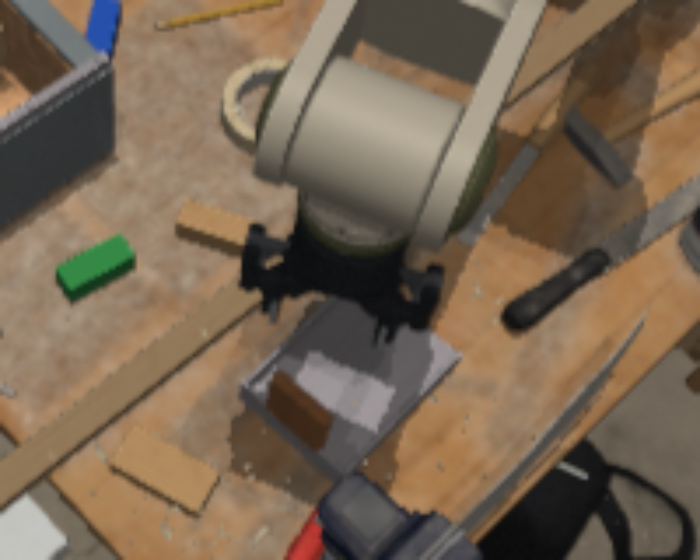

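View pics/t9.png

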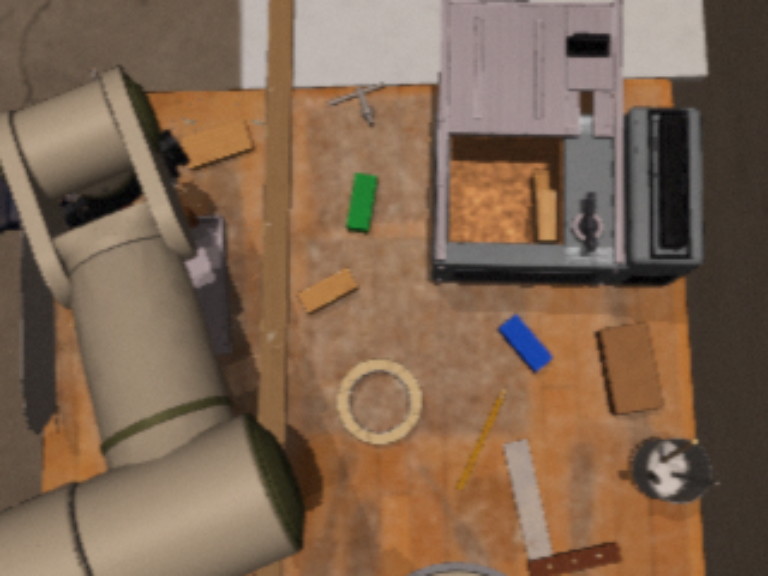

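```bash
python3 - <<'E'
from h import *
plan(.62,.275,.20,.29)
E
```

```text
shift 1.60 4.11 9.65 turn -73.6  cur psi -0.994 tcp [0.5329 0.3335 0.216 ] j [ 0.37  0.54  1.1  -0.    1.5   1.37]
```

{"op": "apply_moves", "data": {
  "steps": "0 2 5 -10; 0 4 9.6 -20; 0 4 9.6 -30; 0 4 9.6 -40; 0 4 9.6 -50",
  "hand": 6.5
}}

```text
clock: 40.78
tcp_pos: [0.6187, 0.2745, 0.2148]
eef_rot: [[-0.002, 0.121, 0.993], [-0.0, 0.993, -0.121], [-1.0, -0.001, -0.002]]
force: [0.4, 0.3, 0.5]
opening: 0.0649
```

{"op": "apply_moves", "data": {
  "steps": "1 0 0 -10; 1.6 0 0 -20; 1.6 0 0 -23.5; 1.6 0 0 -23.5"
}}

```text
clock: 41.28
tcp_pos: [0.6186, 0.2746, 0.199]
eef_rot: [[-0.001, -0.28, 0.96], [-0.0, 0.96, 0.28], [-1.0, 0.0, -0.001]]
force: [0.0, 0.4, 0.1]
opening: 0.0652
```

```bash
python3 - <<'E'
from h import *
np.set_printoptions(precision=4,suppress=True)
im,d,c=snap('wrist','w10.png');P=cloud(c,d).reshape(-1,3)
q=P[(P[:,0]>.55)&(P[:,0]<.72)&(P[:,1]>.225)&(P[:,1]<.36)&(P[:,2]>.014)&(P[:,2]<.021)]; print(len(q),cv2.minAreaRect(q[:,:2].astype(np.float32)))
for m in robot.mark_of('wrist','stray_0_mid')[:2]: print(m['confidence'],m['pixel'],onplane(c,*m['pixel'],.009))
plan(.644,.28,.01,.29)
E
```

```text
3519 ((0.6266947984695435, 0.26654067635536194), (0.13870613276958466, 0.10469795018434525), 65.34373474121094)
0.84 [280.1, 168.7] [0.6456 0.2847 0.009 ]
0.74 [176.7, 87.2] [0.5271 0.3327 0.009 ]
shift 18.94 -0.20 2.59 turn -0.3  cur psi 0.284 tcp [0.6187 0.2747 0.1994] j [ 0.24  0.64  0.96  0.    1.54 -0.04]
```

View pics/w10.png

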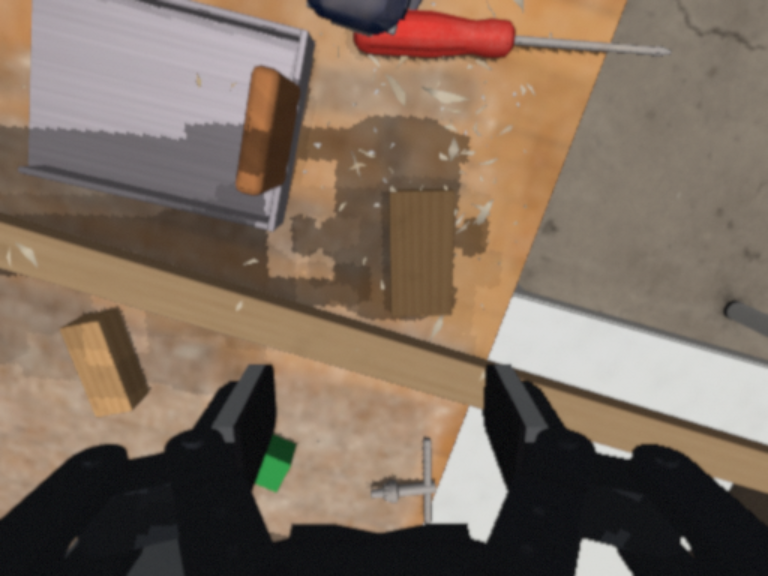

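```bash
python3 - <<'E'
from h import *
plan(.645,.284,.009)
E
```

```text
shift 19.04 0.16 2.80 turn 0.0  cur psi 0.284 tcp [0.6187 0.2747 0.1994] j [ 0.24  0.64  0.96  0.    1.54 -0.04]
```

{"op": "apply_moves", "data": {
  "steps": "5 0.2 2.8 0; 10 0.2 2.8 0; 14 0.2 2.8 0; 17 0.2 2.8 0; 18.9 0.2 2.8 0"
}}

```text
clock: 42.0
tcp_pos: [0.6447, 0.2844, 0.0091]
eef_rot: [[-0.002, -0.282, 0.96], [-0.0, 0.96, 0.282], [-1.0, 0.0, -0.002]]
force: [-0.6, -0.3, -0.0]
opening: 0.065
```

{"op": "apply_moves", "data": {
  "steps": "0 0 0 0; 0 0 0 0; 0 0 0 0; 0 0 0 0; 0 0 0 0",
  "hand": 2
}}

```text
clock: 42.62
tcp_pos: [0.6453, 0.2846, 0.0114]
eef_rot: [[0.001, -0.283, 0.959], [0.0, 0.959, 0.283], [-1.0, -0.0, 0.001]]
force: [-0.6, 0.0, 2.3]
opening: 0.0406
```

{"op": "apply_moves", "data": {
  "steps": "-4 0 0 0; -9 0 0 0; -14 0 0 0; -19 0 0 0; -22 0 0 0"
}}

```text
clock: 43.25
tcp_pos: [0.6453, 0.2846, 0.234]
eef_rot: [[0.004, -0.283, 0.959], [0.001, 0.959, 0.283], [-1.0, -0.0, 0.004]]
force: [0.2, 0.2, -0.8]
opening: 0.0405
```

```bash
python3 - <<'E'
from h import *
plan(.5473,-.066,.23,-.045)
im,d,c=snap('wrist','w11.png')
E
```

```text
shift 0.34 -30.85 -19.34 turn 19.0  cur psi 0.287 tcp [0.6453 0.2846 0.234 ] j [ 0.25  0.67  0.79  0.    1.67 -0.04]
```

View pics/w11.png

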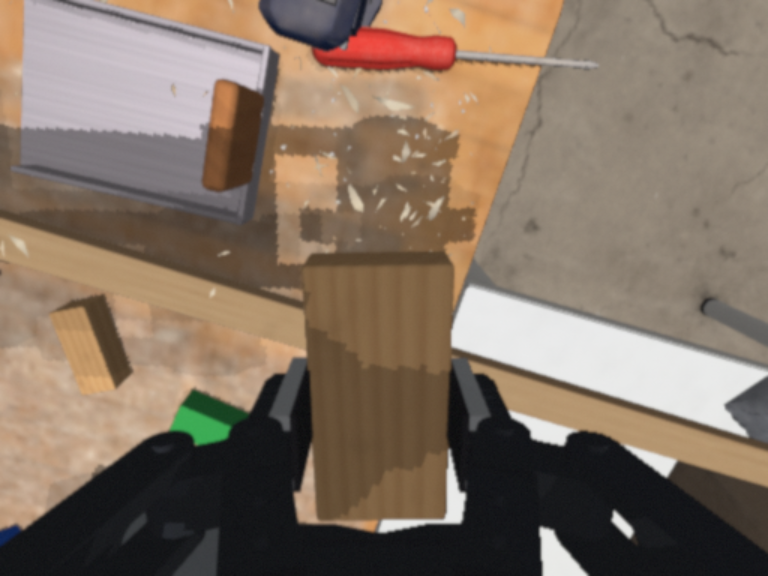

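{"op": "apply_moves", "data": {
  "steps": "-2 -31.2 -19.3 19; -2 -31.2 -19.3 19; -2 -31.2 -19.3 19; -2 -31.2 -19.3 19; -1 -31.2 -19.3 19"
}}

```text
clock: 43.92
tcp_pos: [0.5621, -0.0183, 0.2427]
eef_rot: [[0.001, 0.044, 0.999], [-0.0, 0.999, -0.044], [-1.0, -0.0, 0.001]]
force: [0.9, 0.4, -0.9]
opening: 0.0406
```

```bash
python3 - <<'E'
from h import *
plan(.5478,-.0616,.145,-.045)
E
```

```text
shift 9.77 -4.38 -1.24 turn 0.0  cur psi -0.044 tcp [ 0.5621 -0.0183  0.2427] j [-0.24  0.4   1.26 -0.    1.48 -0.2 ]
```

{"op": "apply_moves", "data": {
  "steps": "0 -4.4 -1.2 0; 3 -4.4 -1.2 0; 6 -4.4 -1.2 0; 9 -4.4 -1.2 0; 9.8 -4.4 -1.2 0"
}}

```text
clock: 44.55
tcp_pos: [0.5481, -0.0598, 0.1429]
eef_rot: [[-0.003, 0.045, 0.999], [0.001, 0.999, -0.045], [-1.0, 0.001, -0.003]]
force: [0.3, -0.4, 0.4]
opening: 0.0407
```

{"op": "apply_moves", "data": {
  "steps": "0 0 0 0; 0 0 0 0; 0 0 0 0; -5 0 0 0; -10 0 0 0",
  "hand": 6.5
}}

```text
clock: 45.18
tcp_pos: [0.5488, -0.0599, 0.2462]
eef_rot: [[-0.0, 0.044, 0.999], [-0.0, 0.999, -0.044], [-1.0, -0.0, -0.0]]
force: [0.9, 0.2, -0.4]
opening: 0.0648
```

```bash
python3 - <<'E'
from h import *
np.set_printoptions(precision=4,suppress=True)
im,d,c=snap('scene'); P=cloud(c,d).reshape(-1,3)
cv2.imwrite('pics/s10.png',cv2.resize(im[90:310,130:390],None,fx=2.7,fy=2.7,interpolation=cv2.INTER_CUBIC))
q=P[(P[:,0]>.40)&(P[:,0]<.52)&(P[:,1]>.09)&(P[:,1]<.18)&(P[:,2]>.022)&(P[:,2]<.033)]; print(len(q),cv2.minAreaRect(q[:,:2].astype(np.float32)))
plan(.43,.135,.2,.46)
E
```

```text
170 ((0.452767550945282, 0.14573203027248383), (0.03127981722354889, 0.06972582638263702), 26.975669860839844)
shift 5.13 19.01 -12.98 turn -28.9  cur psi -0.044 tcp [ 0.5507 -0.0604  0.2534] j [-0.32  0.37  1.27 -0.    1.49 -0.28]
```

View pics/s10.png

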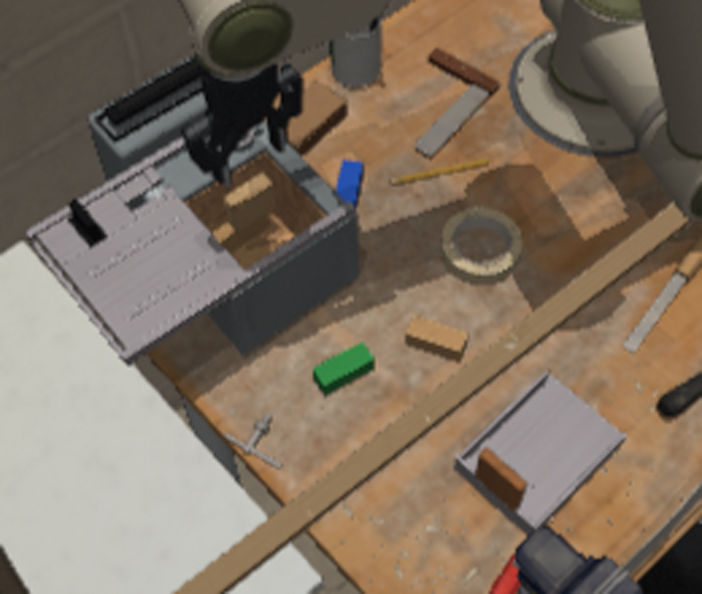

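```bash
python3 - <<'E'
from h import *
plan(.476,.10,.20,.47)
E
```

```text
shift 5.19 15.72 -8.23 turn -29.5  cur psi -0.044 tcp [ 0.5507 -0.0604  0.2534] j [-0.32  0.37  1.27 -0.    1.49 -0.28]
```

{"op": "apply_moves", "data": {
  "steps": "-1 6 -3 -10; -1 12 -6 -20; 0 15.7 -8.2 -29.5; 3 15.7 -8.2 -29.5; 5.2 15.7 -8.2 -29.5",
  "hand": 5.5
}}

```text
clock: 45.85
tcp_pos: [0.4735, 0.1012, 0.1921]
eef_rot: [[0.001, -0.455, 0.891], [-0.0, 0.891, 0.455], [-1.0, -0.001, 0.001]]
force: [0.0, -0.3, 0.2]
opening: 0.0548
```

```bash
python3 - <<'E'
from h import *
np.set_printoptions(precision=4,suppress=True)
im,d,c=snap('wrist','w12.png');P=cloud(c,d).reshape(-1,3)
q=P[(P[:,0]>.39)&(P[:,0]<.52)&(P[:,1]>.08)&(P[:,1]<.185)&(P[:,2]>.024)&(P[:,2]<.032)]; r=cv2.minAreaRect(q[:,:2].astype(np.float32)); print(len(q),r)
for m in robot.mark_of('wrist','stray_1_mid')[:3]: print(m['confidence'],m['pixel'],onplane(c,*m['pixel'],.014))
plan(*r[0],.012,.47)
E
```

```text
2420 ((0.45221051573753357, 0.1457633674144745), (0.027728425338864326, 0.0696445107460022), 27.72197914123535)
0.93 [328.8, 212.8] [0.5632 0.1    0.014 ]
0.85 [98.2, 288.3] [ 0.3818 -0.0923  0.014 ]
0.82 [255.2, 125.0] [0.4554 0.1445 0.014 ]
shift 17.92 4.93 0.24 turn 0.1  cur psi 0.471 tcp [0.473  0.1007 0.1911] j [-0.04  0.31  1.56 -0.    1.28 -0.51]
```

View pics/w12.png

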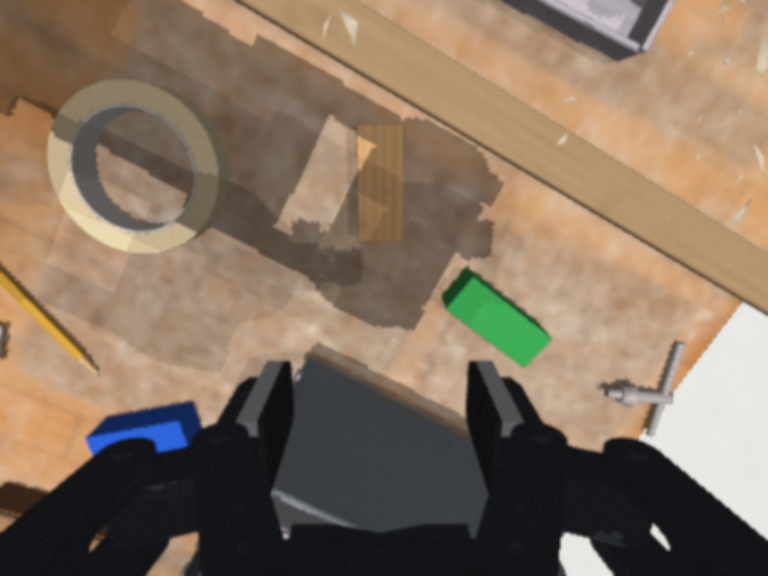

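{"op": "apply_moves", "data": {
  "steps": "4 4.9 0.2 0; 9 4.9 0.2 0; 13 4.9 0.2 0; 16 4.9 0.2 0; 17.7 4.9 0.2 0"
}}

```text
clock: 46.58
tcp_pos: [0.4541, 0.145, 0.0151]
eef_rot: [[0.0, -0.453, 0.891], [0.0, 0.891, 0.453], [-1.0, -0.0, 0.0]]
force: [-0.4, 0.6, 0.3]
opening: 0.0549
```

{"op": "apply_moves", "data": {
  "steps": "0 0 0 0; 0 0 0 0; 0 0 0 0; 0 0 0 0; 0 0 0 0",
  "hand": 1
}}

```text
clock: 47.2
tcp_pos: [0.4543, 0.1451, 0.0166]
eef_rot: [[0.003, -0.453, 0.891], [0.0, 0.891, 0.453], [-1.0, -0.001, 0.002]]
force: [-0.7, -1.2, 6.2]
opening: 0.027
```

{"op": "apply_moves", "data": {
  "steps": "-4 0 0 0; -9 0 0 0; -14 0 0 0; -19 0 0 0; -22 0 0 0"
}}

```text
clock: 47.82
tcp_pos: [0.4536, 0.1451, 0.2385]
eef_rot: [[0.004, -0.453, 0.891], [0.0, 0.891, 0.453], [-1.0, -0.001, 0.003]]
force: [-0.1, 0.1, -0.9]
opening: 0.0267
```

```bash
python3 - <<'E'
from h import *
plan(.5478,-.0616,.235,-.045)
im,d,c=snap('wrist','w13.png')
im,d,c=snap('top')
cv2.imwrite('pics/t10.png',cv2.resize(im[130:220,270:370],None,fx=7,fy=6,interpolation=cv2.INTER_CUBIC))
E
```

```text
shift 0.38 -22.70 -0.98 turn 29.5  cur psi 0.471 tcp [0.4536 0.1451 0.2385] j [ 0.06  0.25  1.5  -0.    1.39 -0.41]
```

View pics/t10.png

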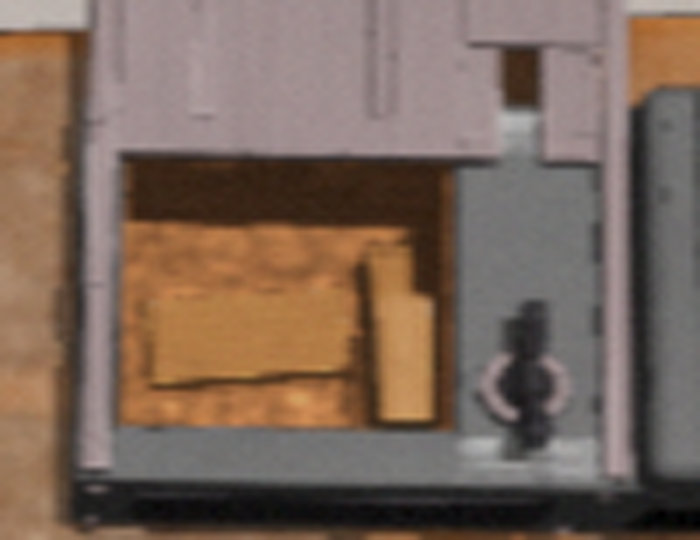

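{"op": "apply_moves", "data": {
  "steps": "-2 -6 0 10; -2 -12 0 20; -1 -18 -0.5 29.5; 0 -22.7 -1 29.5; 0 -22.7 -1 29.5"
}}

```text
clock: 48.55
tcp_pos: [0.5476, -0.0644, 0.2333]
eef_rot: [[-0.003, 0.048, 0.999], [0.001, 0.999, -0.048], [-1.0, 0.001, -0.003]]
force: [-0.3, 0.6, -1.1]
opening: 0.0266
```

```bash
python3 - <<'E'
from h import *
plan(.5482,-.055,.15,-.045)
E
```

```text
shift 8.33 0.93 0.05 turn -0.2  cur psi -0.048 tcp [ 0.5476 -0.0644  0.2333] j [-0.33  0.39  1.3  -0.    1.45 -0.28]
```

{"op": "apply_moves", "data": {
  "steps": "3 0.9 0 0; 6 0.9 0 0; 8.3 0.9 0 0; 8.3 0.9 0 0"
}}

```text
clock: 49.05
tcp_pos: [0.5468, -0.0516, 0.1511]
eef_rot: [[-0.004, 0.043, 0.999], [0.001, 0.999, -0.043], [-1.0, 0.001, -0.004]]
force: [-0.3, -0.1, 0.1]
opening: 0.027
```

{"op": "apply_moves", "data": {
  "steps": "0 0 0 0; 0 0 0 0; 0 0 0 0; -6 0 0 0; -12 4 0 0",
  "hand": 5.5
}}

```text
clock: 49.68
tcp_pos: [0.5495, -0.0191, 0.2665]
eef_rot: [[0.001, 0.047, 0.999], [-0.0, 0.999, -0.047], [-1.0, -0.0, 0.001]]
force: [0.6, 0.3, -0.4]
opening: 0.0553
```

{"op": "apply_moves", "data": {
  "steps": "0 6 0 0; 0 12 0 0; 0 12 0 0"
}}

```text
clock: 50.05
tcp_pos: [0.5543, 0.1052, 0.2649]
eef_rot: [[0.001, 0.039, 0.999], [0.001, 0.999, -0.039], [-1.0, 0.001, 0.001]]
force: [-0.4, -0.1, 0.2]
opening: 0.0549
```

```bash
python3 - <<'E'
from h import *
np.set_printoptions(precision=4,suppress=True)
im,d,c=snap('top','t11.png')
cv2.imwrite('pics/t11c.png',cv2.resize(im[130:220,270:370],None,fx=7,fy=6,interpolation=cv2.INTER_CUBIC))
im2,_,_=snap('scene','s11.png')
P=cloud(c,d);O=np.array([.5444,-.1365]); a=-.045; R=np.array([[np.cos(a),-np.sin(a)],[np.sin(a),np.cos(a)]])
Q=P.reshape(-1,3).copy(); Q[:,:2]=(Q[:,:2]-O)@R
q=Q[(abs(Q[:,0])<.058)&(Q[:,1]>0.004)&(Q[:,1]<.126)&(Q[:,2]<.2)]; print(len(q),np.histogram(q[:,2],bins=np.arange(0,.2,.01))[0])
for cam in ['top','scene']:
  for k in ['stray_0_mid','stray_1_mid','stray_2_mid']:
    for m in robot.mark_of(cam,k)[:4]: print(cam,k,round(m['confidence'],2),np.round(m['pixel']))
E
```

```text
1372 [  0 108 483 188 281  64  49   3   8  11  15 155   7   0   0   0   0   0
   0]
top stray_0_mid 0.88 [304. 185.]
top stray_0_mid 0.67 [324. 193.]
top stray_0_mid 0.18 [178. 249.]
top stray_1_mid 0.72 [318. 243.]
top stray_1_mid 0.45 [252. 186.]
top stray_1_mid 0.42 [304. 201.]
scene stray_0_mid 0.38 [225. 185.]
scene stray_1_mid 0.6 [258. 225.]
scene stray_1_mid 0.42 [240. 183.]
```

View pics/t11c.png

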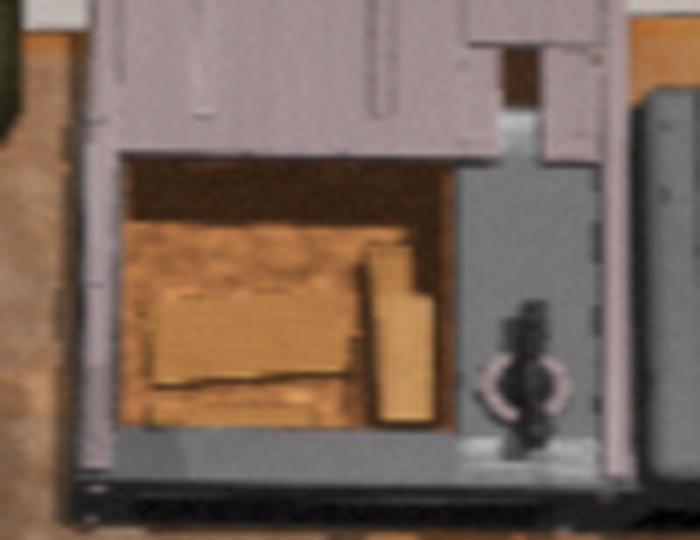

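View pics/t11.png

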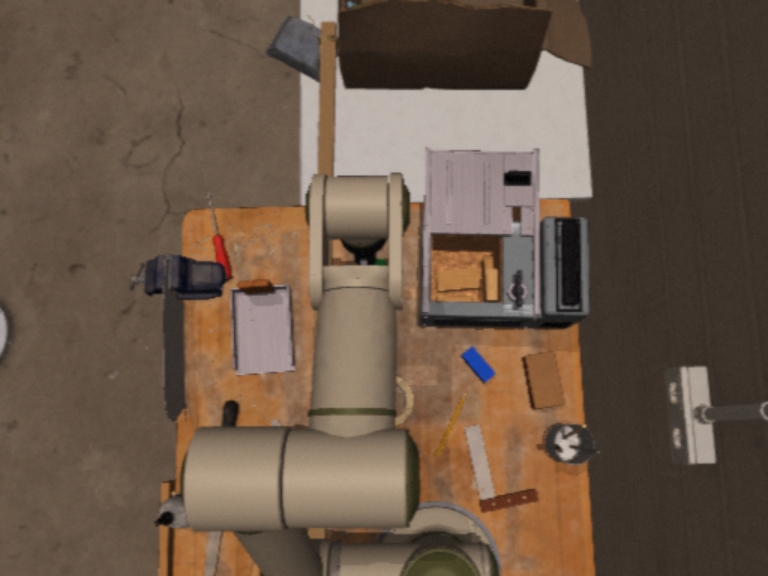

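View pics/s11.png

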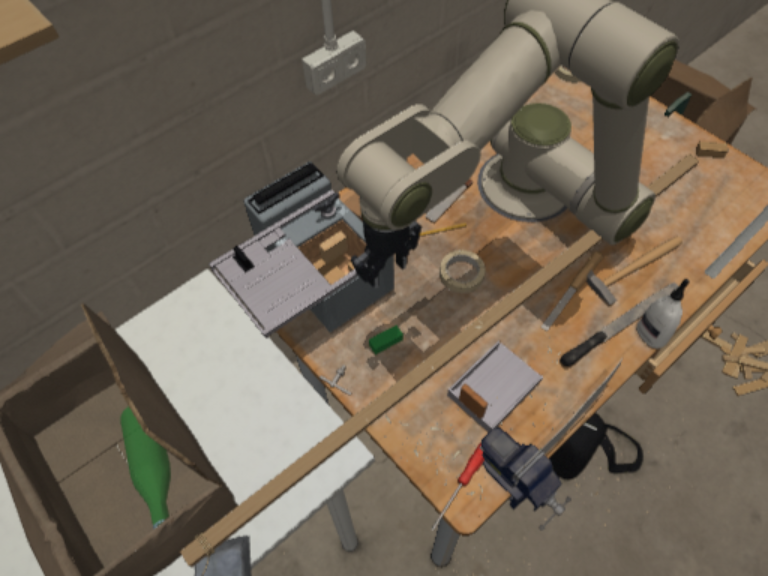

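```bash
python3 - <<'E'
from h import *
np.set_printoptions(precision=4,suppress=True)
im,d,c=snap('scene'); P=cloud(c,d)
cv2.imwrite('pics/s12.png',cv2.resize(im[30:180,330:512],None,fx=4,fy=4,interpolation=cv2.INTER_CUBIC))
for u,v in [(475,99),(455,115),(380,46)]: print(P[v,u])
q=P[90:108,462:490].reshape(-1,3); print(q[:,2].max(),cv2.minAreaRect(q[(q[:,2]>.015)][:,:2].astype(np.float32)))
E
```

```text
[-0.4207  0.2531  0.0275]
[-0.2984  0.2489  0.0241]
[0.2624 0.1849 0.6054]
0.03439356434374963 ((-0.4103938639163971, 0.2555557191371918), (0.07564733922481537, 0.08502919226884842), 34.7725830078125)
```

View pics/s12.png

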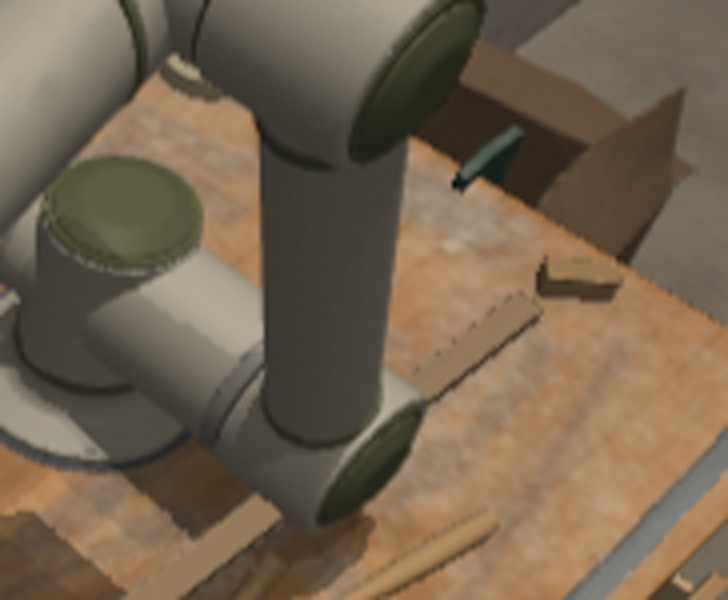

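```bash
python3 - <<'E'
from h import *
plan(.2,.45,.35,1.57)
E
```

```text
shift -8.55 33.25 -37.05 turn -92.6  cur psi -0.046 tcp [0.5549 0.1009 0.2645] j [-0.03  0.39  1.21 -0.    1.54  0.02]
```

{"op": "apply_moves", "data": {
  "steps": "-5 5 -3 -10; -8.5 33 -37 -92; -8.5 33 -37 -92; -8.5 33 -37 -92; -8.5 33 -37 -92"
}}

```text
clock: 51.12
tcp_pos: [0.3472, 0.3122, 0.33]
eef_rot: [[0.0, -0.774, 0.633], [0.0, 0.633, 0.774], [-1.0, -0.0, 0.0]]
force: [1.4, 0.7, 0.0]
opening: 0.055
```

{"op": "apply_moves", "data": {
  "steps": "0 20 20 -30; 0 20 20 -41; 0 20 20 -41; 0 20 20 -41; 0 20 20 -41"
}}

```text
clock: 51.75
tcp_pos: [0.3214, 0.5953, 0.3285]
eef_rot: [[-0.001, -1.0, -0.028], [-0.001, -0.028, 1.0], [-1.0, 0.001, -0.001]]
force: [-0.1, -1.5, -0.1]
opening: 0.0547
```

```bash
python3 - <<'E'
from h import *
plan(-.3,.33,.36,1.57)
E
```

```text
shift -3.08 62.85 -24.79 turn 1.6  cur psi 1.599 tcp [0.3214 0.5953 0.3285] j [ 0.9   0.59  0.68  0.    1.87 -0.7 ]
```

{"op": "apply_moves", "data": {
  "steps": "-3 31 0 0; -3 31 -10 0; -3 31 -10 0; -3 31 -10 0; -3 31 -10 0"
}}

```text
clock: 52.38
tcp_pos: [0.0299, 0.4914, 0.3583]
eef_rot: [[0.0, -1.0, -0.024], [0.0, -0.024, 1.0], [-1.0, -0.0, 0.0]]
force: [-0.1, 1.3, 0.8]
opening: 0.0552
```

{"op": "apply_moves", "data": {
  "steps": "0 30 -14 0; 0 30 -14 0; 0 30 -14 0; 0 30 -14 0; 0 30 -14 0"
}}

```text
clock: 53.0
tcp_pos: [-0.2498, 0.3523, 0.3583]
eef_rot: [[-0.0, -1.0, -0.024], [0.001, -0.024, 1.0], [-1.0, 0.0, 0.001]]
force: [0.4, 0.1, 0.3]
opening: 0.0549
```

```bash
python3 - <<'E'
from h import *
np.set_printoptions(precision=4,suppress=True)
im,d,c=snap('wrist','w14.png');P=cloud(c,d)
for k in ['stray_0_mid','stray_1_mid','stray_2_mid','sanding_block']:
  for m in robot.mark_of('wrist',k)[:3]: print(k,m['confidence'],m['pixel'],onplane(c,*m['pixel'],.011))
plan(-.3,.33,.36,1.57)
E
```

```text
shift -0.20 5.24 -2.23 turn 1.5  cur psi 1.596 tcp [-0.2482  0.3536  0.358 ] j [ 1.91  0.1   1.34 -0.    1.7   0.31]
```

View pics/w14.png

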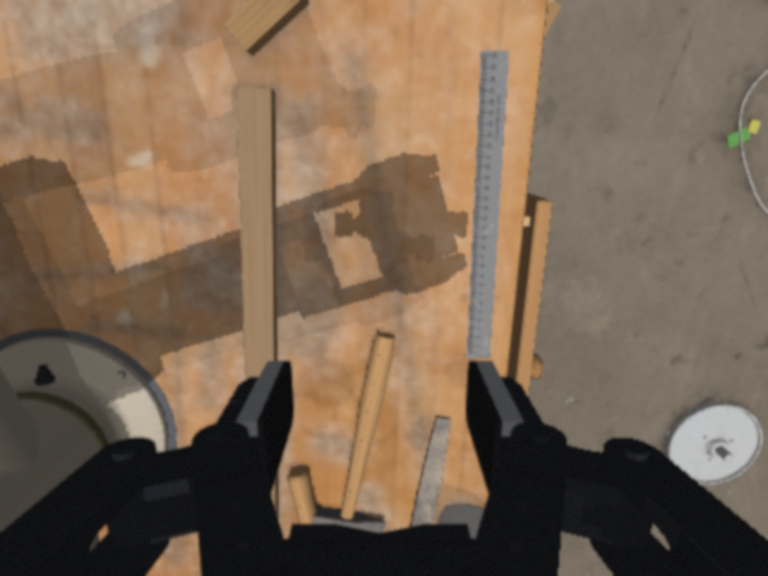

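{"op": "apply_moves", "data": {
  "steps": "0 5 -4 0; 0 9 -7 0; 0 12 -7 0; 0 12 -7 0"
}}

```text
clock: 53.75
tcp_pos: [-0.3669, 0.2815, 0.3576]
eef_rot: [[0.001, -1.0, -0.024], [-0.001, -0.024, 1.0], [-1.0, -0.001, -0.001]]
force: [1.0, 0.0, 0.2]
opening: 0.0546
```

```bash
python3 - <<'E'
from h import *
np.set_printoptions(precision=4,suppress=True)
im,d,c=snap('wrist','w15.png');P=cloud(c,d).reshape(-1,3)
for k in ['stray_0_mid','stray_1_mid','stray_2_mid']:
  for m in robot.mark_of('wrist',k)[:3]: print(k,m['confidence'],m['pixel'],onplane(c,*m['pixel'],.011))
q=P[(P[:,0]>-.5)&(P[:,0]<-.34)&(P[:,1]>.18)&(P[:,1]<.33)&(P[:,2]>.008)&(P[:,2]<.06)]
print(len(q),np.histogram(q[:,2],bins=np.arange(.008,.06,.004)))
z=np.percentile(q[:,2],80); t=q[abs(q[:,2]-z)<.004]; print(z,cv2.minAreaRect(t[:,:2].astype(np.float32)))
E
```

```text
1512 (array([  8,  10,  82, 347, 611, 454,   0,   0,   0,   0,   0,   0]), array([0.008, 0.012, 0.016, 0.02 , 0.024, 0.028, 0.032, 0.036, 0.04 ,
       0.044, 0.048, 0.052, 0.056]))
0.02832977733283202 ((-0.4287674129009247, 0.25050827860832214), (0.02800687402486801, 0.06993230432271957), 39.95441436767578)
```

View pics/w15.png

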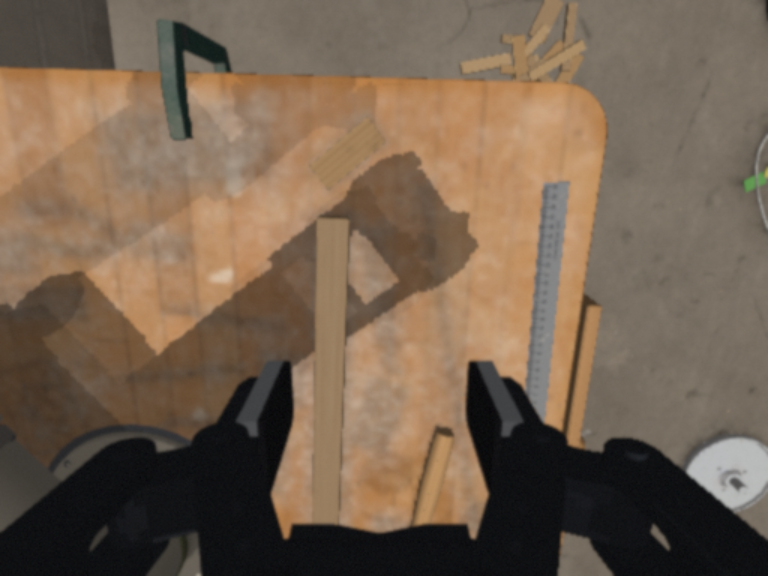

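```bash
python3 - <<'E'
from h import *
np.set_printoptions(precision=4,suppress=True)
im,d,c=snap('wrist')
for k in ['stray_1_mid','batch_1_mid','stray_2_mid','stray_0_mid']:
  for m in robot.outline_of('wrist',k)[:3]: print(k,m['confidence'],m['pixel'])
cv2.imwrite('pics/w16.png',cv2.resize(im[60:150,180:290],None,fx=6,fy=6,interpolation=cv2.INTER_CUBIC))
for u,v in [(231,102),(240,95),(222,165),(222,250)]: print(im[v-2:v+3,u-2:u+3].reshape(-1,3).mean(0))
w=cv2.imread('pics/w12.png'); print('stray1 lit',w[140:150,365:372].reshape(-1,3).mean(0),'shadow',w[200:230,370:395].reshape(-1,3).mean(0))
w=cv2.imread('pics/w12.png'); print('plank lit',w[60:70,400:410].reshape(-1,3).mean(0))
E
```

```text
[ 88.68 125.52 158.28]
[ 90.36 127.56 160.56]
[ 96.36 126.28 153.24]
[ 96.64 126.6  153.36]
stray1 lit [114.1857 165.5571 210.4714] shadow [ 71.3133 103.772  133.692 ]
plank lit [108.18 145.95 177.56]
```

View pics/w16.png

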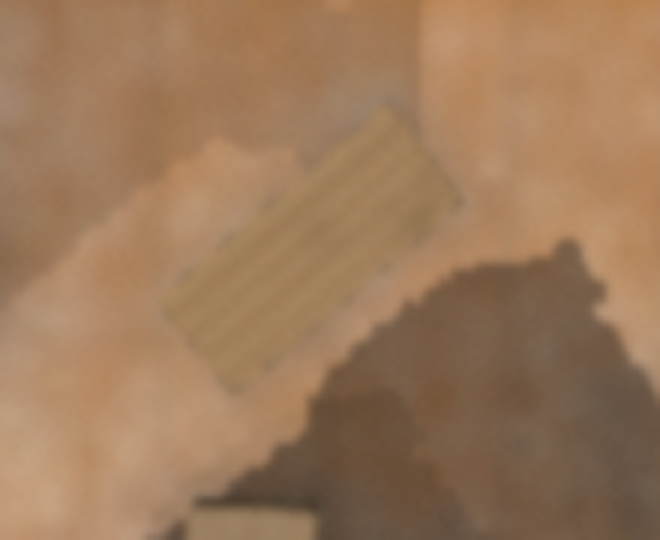

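```bash
python3 - <<'E'
from h import *
plan(-.4288,.2505,.15,.697)
plan(-.4288,.2505,.015,.697)
E
```

```text
shift 20.82 6.31 -2.87 turn 51.4  cur psi 1.595 tcp [-0.3664  0.2806  0.3581] j [2.23 0.16 1.27 0.   1.71 0.64]
shift 34.32 6.31 -2.87 turn 51.4  cur psi 1.595 tcp [-0.3664  0.2806  0.3581] j [2.23 0.16 1.27 0.   1.71 0.64]
```

{"op": "apply_moves", "data": {
  "steps": "5 6.3 -2.9 10; 10 6.3 -2.9 20; 15 6.3 -2.9 30; 20 6.3 -2.9 40; 22 6.3 -2.9 50"
}}

```text
clock: 54.82
tcp_pos: [-0.4281, 0.2491, 0.1355]
eef_rot: [[0.003, -0.657, 0.754], [-0.003, 0.754, 0.657], [-1.0, -0.004, 0.0]]
force: [0.2, 0.3, 0.7]
opening: 0.055
```

```bash
python3 - <<'E'
from h import *
snap('wrist','w17.png')
plan(-.4288,.2505,.015,.697)
E
```

```text
shift 11.92 0.27 0.02 turn 0.8  cur psi 0.710 tcp [-0.4278  0.2489  0.1343] j [ 2.37  0.4   1.61 -0.    1.14  1.66]
```

View pics/w17.png

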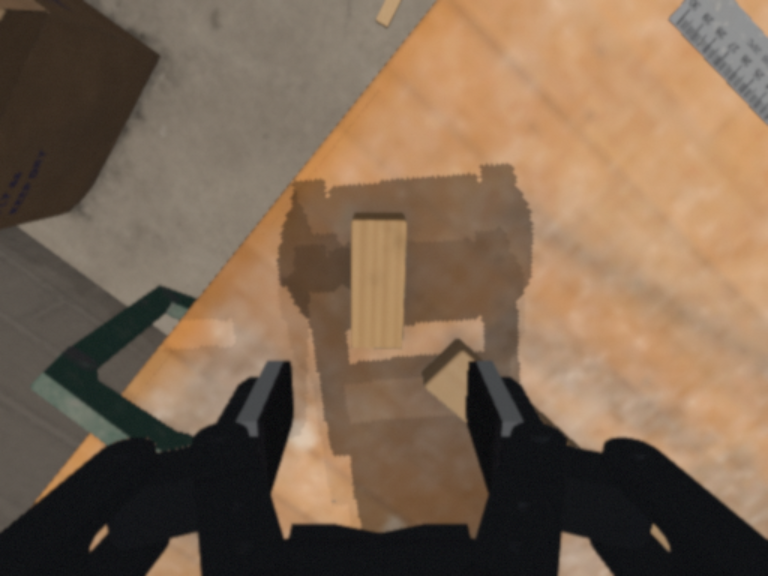

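```bash
python3 - <<'E'
from h import *
np.set_printoptions(precision=4,suppress=True)
im,d,c=snap('wrist');P=cloud(c,d)
print(P[187,252],P[255,300],c['origin'])
q=P[130:240,225:280].reshape(-1,3);q=q[(q[:,2]>.02)&(q[:,2]<.05)];r=cv2.minAreaRect(q[:,:2].astype(np.float32));print(len(q),r,q[:,2].max())
plan(*r[0],.015,.697)
E
```

```text
[-0.4308  0.2533  0.0281] [-0.3594  0.2327  0.0211] [-0.4759  0.3064  0.2682]
3117 ((-0.42905116081237793, 0.2505130171775818), (0.027963727712631226, 0.07051508128643036), 40.30532455444336) 0.03024141610879902
shift 12.12 0.20 0.01 turn 1.4  cur psi 0.722 tcp [-0.4282  0.2493  0.1362] j [ 2.38  0.4   1.61 -0.    1.14  1.65]
```

{"op": "apply_moves", "data": {
  "steps": "4 0.2 0 1; 8 0.2 0 1; 11 0.2 0 1; 12 0.2 0 1"
}}

```text
clock: 55.42
tcp_pos: [-0.4304, 0.2516, 0.0178]
eef_rot: [[0.0, -0.651, 0.759], [-0.0, 0.759, 0.651], [-1.0, -0.001, 0.0]]
force: [-0.0, -0.4, 0.2]
opening: 0.0547
```

{"op": "apply_moves", "data": {
  "steps": "0 0 0 0; 0 0 0 0; 0 0 0 0; 0 0 0 0; 0 0 0 0",
  "hand": 1
}}

```text
clock: 56.05
tcp_pos: [-0.4304, 0.2514, 0.0182]
eef_rot: [[-0.0, -0.649, 0.761], [0.0, 0.761, 0.649], [-1.0, 0.0, -0.0]]
force: [0.1, 0.0, -0.5]
opening: 0.0099
```

{"op": "apply_moves", "data": {
  "steps": "-5 0 0 0; -11 0 0 0; -17 0 0 0; -23 0 0 0; -28 0 0 0"
}}

```text
clock: 56.68
tcp_pos: [-0.4302, 0.2511, 0.3006]
eef_rot: [[-0.001, -0.649, 0.761], [0.001, 0.761, 0.649], [-1.0, 0.002, -0.0]]
force: [-1.1, -0.0, -0.4]
opening: 0.0102
```

```bash
python3 - <<'E'
from h import *
plan(0,.5,.32,1.4)
E
```

```text
shift -1.96 -8.96 48.88 turn -39.8  cur psi 0.706 tcp [-0.4302  0.2511  0.3006] j [ 2.38  0.25  1.32 -0.    1.58  1.67]
```

```bash
python3 - <<'E'
from h import *
im,d,c=snap('wrist','w18.png');P=cloud(c,d)
q=P.reshape(-1,3);q=q[(q[:,0]>-.5)&(q[:,0]<-.375)&(q[:,1]>.18)&(q[:,1]<.32)&(q[:,2]>.02)&(q[:,2]<.05)];print(len(q),cv2.minAreaRect(q[:,:2].astype(np.float32)) if len(q) else '')
E
```

```text
1185 ((-0.4291926324367523, 0.250621497631073), (0.02761661261320114, 0.06973111629486084), 40.8570442199707)
```

View pics/w18.png

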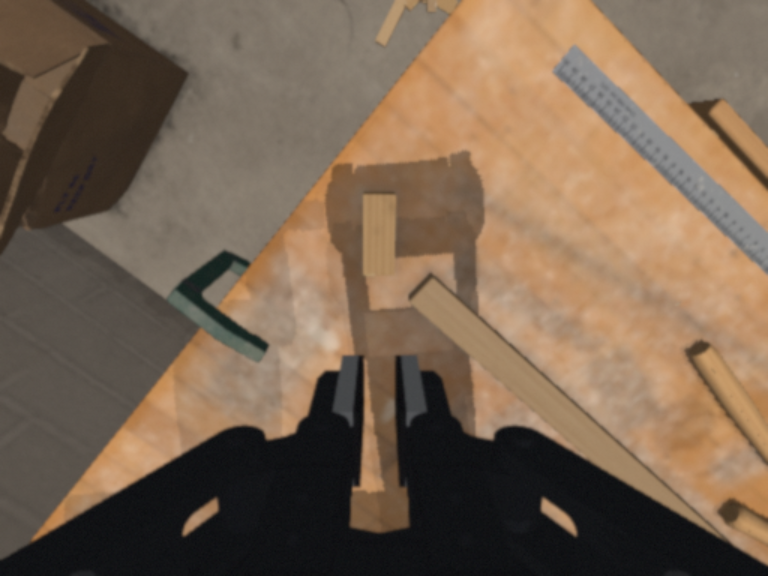

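{"op": "apply_moves", "data": {
  "steps": "-4 5 40 0; -4 5 40 0; -4 5 40 0; -4 5 40 0; -4 5 40 0",
  "hand": 3.6
}}

```text
clock: 57.35
tcp_pos: [-0.2188, 0.482, 0.3289]
eef_rot: [[-0.0, -0.648, 0.761], [-0.0, 0.761, 0.648], [-1.0, -0.0, -0.0]]
force: [-0.5, 0.5, -0.3]
opening: 0.0361
```

```bash
python3 - <<'E'
from h import *
plan(.35,.42,.34,.7)
E
```

```text
shift -1.12 -41.61 39.28 turn 0.3  cur psi 0.706 tcp [-0.2188  0.482   0.3289] j [1.77 0.3  1.17 0.   1.68 1.07]
```

{"op": "apply_moves", "data": {
  "steps": "-1 -41.6 39 0; -1 -41.6 39 0; -1 -41.6 39 0; -1 -41.6 39 0; -1 -41.6 39 0"
}}

```text
clock: 57.98
tcp_pos: [0.0918, 0.4452, 0.3343]
eef_rot: [[-0.0, -0.649, 0.761], [0.0, 0.761, 0.649], [-1.0, 0.0, 0.0]]
force: [-0.7, 1.1, -0.0]
opening: 0.0361
```

```bash
python3 - <<'E'
from h import *
plan(.6,.2,.30,-.047)
E
```

```text
shift 3.42 -51.62 22.77 turn 43.1  cur psi 0.706 tcp [0.0918 0.4452 0.3343] j [1.11 0.15 1.35 0.   1.64 0.4 ]
```

{"op": "apply_moves", "data": {
  "steps": "0 -51.6 22.8 43; 0 -51.6 22.8 43; 0 -51.6 22.8 43; 0 -51.6 22.8 43; 0 -51.6 22.8 43"
}}

```text
clock: 58.6
tcp_pos: [0.3731, 0.3089, 0.3342]
eef_rot: [[-0.0, 0.047, 0.999], [0.0, 0.999, -0.047], [-1.0, 0.0, -0.0]]
force: [0.3, 1.2, -0.2]
opening: 0.0364
```

```bash
python3 - <<'E'
from h import *
plan(.709,-.1662,.27,-.047)
E
```

```text
shift 6.41 -45.88 35.79 turn -0.0  cur psi -0.047 tcp [0.3731 0.3089 0.3342] j [0.45 0.21 1.27 0.   1.66 0.49]
```

{"op": "apply_moves", "data": {
  "steps": "2 -45.9 35.8 0; 4 -45.9 35.8 0; 4 -45.9 35.8 0; 4 -45.9 35.8 0; 4 -45.9 35.8 0"
}}

```text
clock: 59.22
tcp_pos: [0.5529, 0.0542, 0.3137]
eef_rot: [[-0.0, 0.045, 0.999], [0.0, 0.999, -0.045], [-1.0, 0.0, -0.0]]
force: [0.5, -0.0, 0.5]
opening: 0.0361
```

```bash
python3 - <<'E'
from h import *
plan(.709,-.1662,.25,-.047)
E
```

```text
shift 6.36 -21.31 16.59 turn 0.1  cur psi -0.045 tcp [0.5529 0.0542 0.3137] j [-0.12  0.35  1.13  0.    1.66 -0.07]
```

{"op": "apply_moves", "data": {
  "steps": "2 -21.3 16.6 0; 5 -21.3 16.6 0; 6 -21.3 16.6 0; 6 -21.3 16.6 0; 6.4 -21.3 16.6 0"
}}

```text
clock: 59.85
tcp_pos: [0.709, -0.1671, 0.2471]
eef_rot: [[-0.003, 0.047, 0.999], [0.001, 0.999, -0.047], [-1.0, 0.001, -0.003]]
force: [-0.2, -0.2, -0.1]
opening: 0.036
```

```bash
python3 - <<'E'
from h import *
np.set_printoptions(precision=4,suppress=True)
im,d,c=snap('wrist','w19.png')
for m in robot.mark_of('wrist','hatch_grip')[:2]: print(m['confidence'],m['pixel'],onplane(c,*m['pixel'],.178))
plan(.709,-.1662,.179,-.047)
E
```

```text
0.8 [251.3, 212.2] [ 0.7087 -0.1674  0.178 ]
shift 6.71 0.05 0.07 turn -0.0  cur psi -0.048 tcp [ 0.7086 -0.1668  0.2461] j [-0.39  0.72  0.66 -0.    1.76 -0.35]
```

View pics/w19.png

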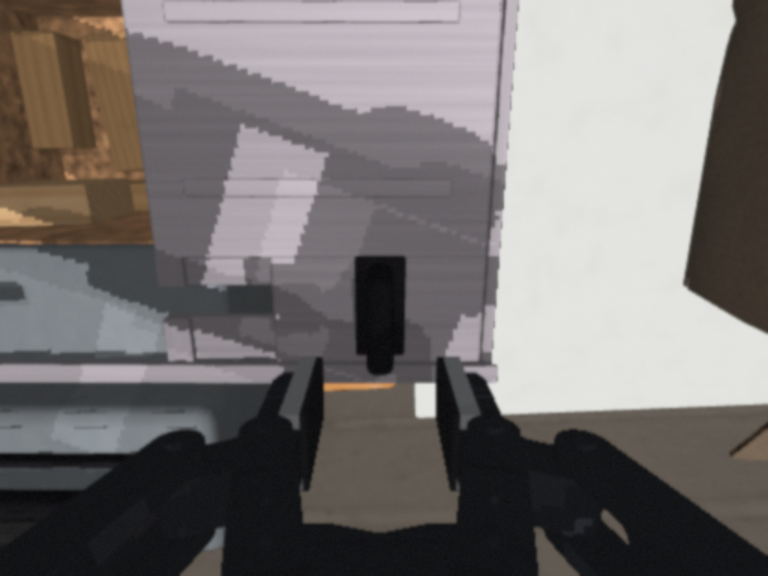

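{"op": "apply_moves", "data": {
  "steps": "3 0 0 0; 5.5 0 0 0; 6.7 0 0 0; 6.7 0 0 0"
}}

```text
clock: 60.45
tcp_pos: [0.7081, -0.1636, 0.1831]
eef_rot: [[-0.001, 0.044, 0.999], [0.0, 0.999, -0.044], [-1.0, 0.0, -0.001]]
force: [-0.8, 0.9, 0.9]
opening: 0.0359
```

{"op": "apply_moves", "data": {
  "steps": "0 0 0 0; 0 0 0 0; 0 0 0 0; 0 0 0 0",
  "hand": 0
}}

```text
clock: 60.95
tcp_pos: [0.7087, -0.1642, 0.1847]
eef_rot: [[0.003, 0.045, 0.999], [-0.001, 0.999, -0.045], [-1.0, -0.001, 0.003]]
force: [0.1, 0.6, 5.7]
opening: 0.0104
```

{"op": "apply_moves", "data": {
  "steps": "0 0 -3 0; 0 0 -6 0; 0 0 -9 0; 0 0 -11.5 0; 0 0 -13 0"
}}

```text
clock: 61.58
tcp_pos: [0.5785, -0.1578, 0.1847]
eef_rot: [[0.004, 0.045, 0.999], [0.0, 0.999, -0.045], [-1.0, 0.0, 0.004]]
force: [2.6, 3.4, 6.5]
opening: 0.0104
```

{"op": "apply_moves", "data": {
  "steps": "0 0 -0.4 0; 0 0 -0.8 0; 0 0 -1.2 0; 0 0 -1.5 0"
}}

```text
clock: 62.08
tcp_pos: [0.5701, -0.1575, 0.1849]
eef_rot: [[0.02, 0.044, 0.999], [-0.001, 0.999, -0.044], [-1.0, -0.0, 0.02]]
force: [42.9, 5.5, -9.9]
opening: 0.0106
```

{"op": "apply_moves", "data": {
  "steps": "0 0 1 0; 0 0 1 0; 0 0 1 0"
}}

```text
clock: 62.45
tcp_pos: [0.5747, -0.1576, 0.1847]
eef_rot: [[0.004, 0.044, 0.999], [-0.0, 0.999, -0.044], [-1.0, 0.0, 0.004]]
force: [2.3, 4.7, 8.3]
opening: 0.0104
```

{"op": "apply_moves", "data": {
  "steps": "0 0 0 0; 0 0 0 0; 0 0 0 0; -4 0 0 0; -7 0 0 0",
  "hand": 3.4
}}

```text
clock: 63.08
tcp_pos: [0.5735, -0.1583, 0.2543]
eef_rot: [[0.0, 0.045, 0.999], [-0.0, 0.999, -0.045], [-1.0, -0.0, 0.0]]
force: [-1.0, -1.0, 0.3]
opening: 0.0337
```

```bash
python3 - <<'E'
from h import *
np.set_printoptions(precision=4,suppress=True)
im,d,c=snap('wrist','w20.png')
for k,h in [('nut_grip',.186),('hatch_grip',.178)]:
  for m in robot.mark_of('wrist',k)[:2]: print(k,m['confidence'],m['pixel'],onplane(c,*m['pixel'],h))
P=cloud(c,d).reshape(-1,3)
q=P[(P[:,0]>.44)&(P[:,0]<.545)&(P[:,1]>-.185)&(P[:,1]<-.125)&(P[:,2]>.182)&(P[:,2]<.21)]; print(len(q),cv2.minAreaRect(q[:,:2].astype(np.float32)),q[:,2].max())
plan(.499,-.156,.25,1.531)
E
```

```text
nut_grip 0.62 [138.7, 213.9] [ 0.4984 -0.1561  0.186 ]
hatch_grip 0.67 [253.1, 211.9] [ 0.5745 -0.1611  0.178 ]
1583 ((0.49895161390304565, -0.156055748462677), (0.009260754100978374, 0.06501291692256927), 88.28709411621094) 0.19862125782692652
shift 0.40 -0.09 -7.48 turn -90.3  cur psi -0.045 tcp [ 0.5738 -0.1584  0.2542] j [-0.47  0.45  1.14 -0.    1.55 -0.42]
```

View pics/w20.png

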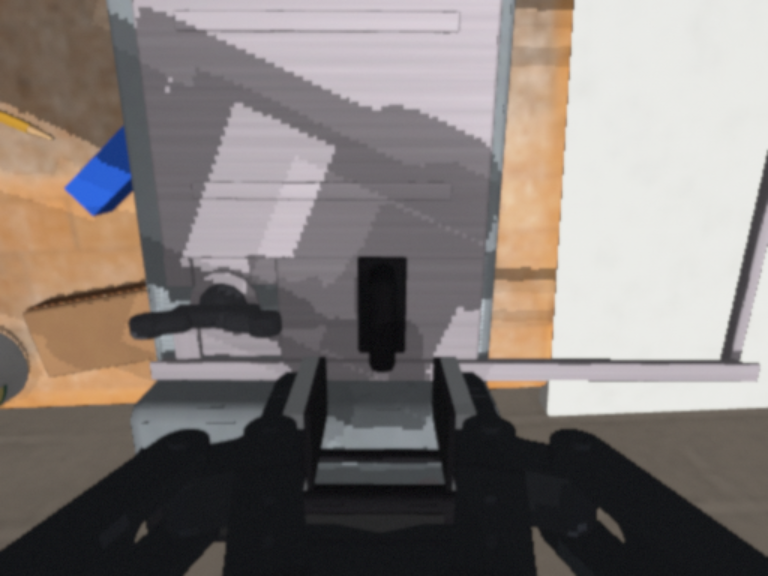

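{"op": "apply_moves", "data": {
  "steps": "3 0 0 0; 6 0 0 0; 7 0 0 0; 7 0 0 0"
}}

```text
clock: 63.72
tcp_pos: [0.5733, -0.1581, 0.1825]
eef_rot: [[-0.001, 0.045, 0.999], [0.001, 0.999, -0.045], [-1.0, 0.001, -0.001]]
force: [0.4, 0.4, 0.2]
opening: 0.0339
```

{"op": "apply_moves", "data": {
  "steps": "0 0 0 0; 0 0 0 0; 0 0 0 0; 0 0 -0.3 0; 0 0 -0.6 0",
  "hand": 0
}}

```text
clock: 64.35
tcp_pos: [0.5704, -0.1582, 0.1844]
eef_rot: [[0.01, 0.045, 0.999], [-0.002, 0.999, -0.045], [-1.0, -0.001, 0.01]]
force: [22.9, 0.2, -3.9]
opening: 0.0105
```

{"op": "apply_moves", "data": {
  "steps": "0 0 0 0; 0 0 0.1 0; 0 0 0.1 0"
}}

```text
clock: 64.72
tcp_pos: [0.5706, -0.1582, 0.1843]
eef_rot: [[0.007, 0.045, 0.999], [-0.002, 0.999, -0.045], [-1.0, -0.001, 0.007]]
force: [8.3, 0.4, 2.4]
opening: 0.0103
```

{"op": "apply_moves", "data": {
  "steps": "0 0 0 0; 0 0 0 0; 0 0 0 0; -4 0 0 0; -7 0 0 0",
  "hand": 3.4
}}

```text
clock: 65.35
tcp_pos: [0.5684, -0.158, 0.2544]
eef_rot: [[0.0, 0.045, 0.999], [-0.0, 0.999, -0.045], [-1.0, -0.0, 0.0]]
force: [-1.4, 0.0, 0.0]
opening: 0.0339
```

```bash
python3 - <<'E'
from h import *
np.set_printoptions(precision=4,suppress=True)
im,d,c=snap('wrist','w21.png')
for k,h in [('hatch_grip',.178)]:
  for m in robot.mark_of('wrist',k)[:2]: print(k,m['confidence'],m['pixel'],onplane(c,*m['pixel'],h))
P=cloud(c,d).reshape(-1,3)
q=P[(P[:,0]>.54)&(P[:,0]<.61)&(P[:,1]>-.19)&(P[:,1]<-.125)&(P[:,2]>.188)&(P[:,2]<.2)]; print(len(q),cv2.minAreaRect(q[:,:2].astype(np.float32)))
plan(.499,-.156,.25,1.531)
E
```

```text
hatch_grip 0.84 [255.2, 210.2] [ 0.5709 -0.1596  0.178 ]
hatch_grip 0.58 [81.9, 214.1] [ 0.4508 -0.157   0.178 ]
1121 ((0.5713573098182678, -0.16034385561943054), (0.04326044023036957, 0.011957076378166676), 87.13192749023438)
shift 0.61 -0.08 -7.03 turn -90.3  cur psi -0.045 tcp [ 0.5693 -0.1583  0.2565] j [-0.47  0.44  1.15 -0.    1.54 -0.43]
```

{"op": "apply_moves", "data": {
  "steps": "0 0 -3.5 -10; 0 0 -7 -20; 0 -0.1 -7 -30; 0 -0.1 -7 -40; 0 -0.1 -7 -50"
}}

```text
clock: 66.08
tcp_pos: [0.4981, -0.1557, 0.2523]
eef_rot: [[-0.001, -0.74, 0.672], [0.001, 0.672, 0.74], [-1.0, 0.001, -0.0]]
force: [0.0, -0.1, 1.2]
opening: 0.0344
```

{"op": "apply_moves", "data": {
  "steps": "0 0 0 -10; 0 0 0 -20; 0 0 0 -30; 0 0 0 -40.3; 0 0 0 -40.3"
}}

```text
clock: 66.7
tcp_pos: [0.4982, -0.1557, 0.2524]
eef_rot: [[-0.001, -0.999, 0.041], [0.001, 0.041, 0.999], [-1.0, 0.001, 0.001]]
force: [0.5, -0.7, -0.1]
opening: 0.0337
```

```bash
python3 - <<'E'
from h import *
plan(.499,-.156,.187,1.531)
E
```

```text
shift 6.54 -0.09 -0.03 turn -0.1  cur psi 1.529 tcp [ 0.4982 -0.1557  0.2524] j [-0.53  0.32  1.35 -0.    1.47 -2.06]
```

{"op": "apply_moves", "data": {
  "steps": "3 -0.1 0 0; 5 -0.1 0 0; 6.7 -0.1 0 0; 6.7 -0.1 0 0"
}}

```text
clock: 67.2
tcp_pos: [0.4989, -0.1555, 0.1849]
eef_rot: [[-0.003, -0.999, 0.043], [0.002, 0.043, 0.999], [-1.0, 0.003, 0.001]]
force: [-0.7, -0.6, 0.1]
opening: 0.0341
```

{"op": "apply_moves", "data": {
  "steps": "0 0 0 0; 0 0 0 0; 0 0 0 0; 0 0 0 0; 0 0 0 0",
  "hand": 0
}}

```text
clock: 67.82
tcp_pos: [0.4998, -0.1566, 0.1869]
eef_rot: [[0.001, -0.999, 0.04], [-0.002, 0.04, 0.999], [-1.0, -0.002, -0.002]]
force: [-2.3, -5.1, 3.4]
opening: 0.0069
```

{"op": "apply_moves", "data": {
  "steps": "0.03 0 0 9; 0.05 0 0 18; 0.08 0 0 27; 0.11 0 0 36; 0.13 0 0 45"
}}

```text
clock: 68.45
tcp_pos: [0.4994, -0.1578, 0.1856]
eef_rot: [[0.0, -0.674, 0.739], [-0.004, 0.739, 0.674], [-1.0, -0.004, -0.003]]
force: [-4.8, -11.3, 2.6]
opening: 0.007
```

{"op": "apply_moves", "data": {
  "steps": "0.03 0 0 9; 0.05 0 0 18; 0.08 0 0 27; 0.11 0 0 36; 0.13 0 0 45"
}}

```text
clock: 69.08
tcp_pos: [0.4982, -0.1582, 0.1842]
eef_rot: [[-0.003, 0.046, 0.999], [-0.005, 0.999, -0.046], [-1.0, -0.006, -0.002]]
force: [-11.3, -14.3, 5.1]
opening: 0.0071
```

{"op": "apply_moves", "data": {
  "steps": "0.03 0 0 9; 0.05 0 0 18; 0.08 0 0 27; 0.11 0 0 36; 0.13 0 0 45"
}}

```text
clock: 69.7
tcp_pos: [0.497, -0.1578, 0.1828]
eef_rot: [[-0.006, 0.739, 0.674], [-0.004, 0.674, -0.739], [-1.0, -0.007, -0.001]]
force: [-16.8, -12.2, 7.7]
opening: 0.0069
```

{"op": "apply_moves", "data": {
  "steps": "0.03 0 0 9; 0.05 0 0 18; 0.08 0 0 27; 0.11 0 0 36; 0.13 0 0 45"
}}

```text
clock: 70.32
tcp_pos: [0.4965, -0.1566, 0.1815]
eef_rot: [[-0.007, 0.999, -0.045], [-0.002, -0.045, -0.999], [-1.0, -0.007, 0.002]]
force: [-19.1, -6.3, 12.6]
opening: 0.0065
```

```bash
python3 - <<'E'
from h import *
s=robot.read_state(); print(s['force'],s['wrist_torque'],s['tau']); plan(.499,-.156,.178,-1.616)
E
```

```text
[-19.07277652  -6.28404861  12.57778602] [-1.10611835  3.27164602  0.08589563] [  5.99899471 -35.89684725 -23.28114152   3.73522773  -3.42433982
  -1.61352463]
shift 0.35 0.25 -0.07 turn -0.0  cur psi -1.616 tcp [ 0.4965 -0.1566  0.1815] j [-0.53  0.38  1.47 -0.01  1.29  1.09]
```

{"op": "apply_moves", "data": {
  "steps": "0 0 0 4; 0 0 0 8; 0 0 0 12; 0 0 0 12"
}}

```text
clock: 70.82
tcp_pos: [0.4965, -0.1565, 0.1816]
eef_rot: [[-0.008, 0.97, -0.244], [-0.003, -0.244, -0.97], [-1.0, -0.007, 0.004]]
force: [-18.7, -7.7, 12.3]
opening: 0.0071
```

```bash
python3 - <<'E'
from h import *
s=robot.read_state(); print(s['force'],s['wrist_torque'],s['tau']); plan(.499,-.156,.178,-1.616)
E
```

```text
[-18.69895839  -7.65005053  12.33466885] [-1.17188848  3.34729105  2.03306955] [  4.54996884 -36.05695009 -23.10465932   4.42718044  -3.35532658
   2.3087199 ]
shift 0.36 0.24 -0.11 turn -11.5  cur psi -1.817 tcp [ 0.4965 -0.1565  0.1816] j [-0.53  0.38  1.47 -0.01  1.29  1.29]
```

{"op": "apply_moves", "data": {
  "steps": "0 0 0 -6; 0 0 0 -11; 0 0 0 -11"
}}

```text
clock: 71.2
tcp_pos: [0.4965, -0.1565, 0.1815]
eef_rot: [[-0.007, 0.998, -0.056], [-0.002, -0.056, -0.998], [-1.0, -0.007, 0.002]]
force: [-19.2, -7.6, 11.8]
opening: 0.0067
```

{"op": "apply_moves", "data": {
  "steps": "0 0 0 0; 0 0 0 0; 0 0 0 0; -4 0 0 0; -9 -8 0 0",
  "hand": 3.4
}}

```text
clock: 71.82
tcp_pos: [0.4477, -0.1532, 0.2546]
eef_rot: [[0.001, 0.998, -0.056], [-0.0, -0.056, -0.998], [-1.0, 0.001, 0.0]]
force: [0.4, -1.5, 0.6]
opening: 0.0337
```

```bash
python3 - <<'E'
from h import *
np.set_printoptions(precision=4,suppress=True)
im,d,c=snap('wrist','w22.png');P=cloud(c,d).reshape(-1,3)
q=P[(P[:,0]>.44)&(P[:,0]<.545)&(P[:,1]>-.185)&(P[:,1]<-.125)&(P[:,2]>.180)&(P[:,2]<.21)]; print('nut',len(q),cv2.minAreaRect(q[:,:2].astype(np.float32)),np.percentile(q[:,2],95))
q=P[(P[:,0]>.55)&(P[:,0]<.61)&(P[:,1]>-.19)&(P[:,1]<-.125)&(P[:,2]>.186)&(P[:,2]<.2)]; print('rib',len(q),cv2.minAreaRect(q[:,:2].astype(np.float32)))
for cam in ['wrist']:
  for m in robot.mark_of(cam,'bar_mid')[:2]: print(m['confidence'],m['pixel'],onplane(c,*m['pixel'],.212))
im,d,c=snap('top')
for m in robot.mark_of('top','bar_mid')[:2]: print(m['confidence'],m['pixel'],onplane(c,*m['pixel'],.212))
plan(.5395,-.2455,.26,1.526)
E
```

```text
nut 1424 ((0.49892541766166687, -0.15607376396656036), (0.009014572948217392, 0.06406105309724808), 87.10582733154297) 0.19180374490657365
rib 1182 ((0.5683360695838928, -0.16041529178619385), (0.043936487287282944, 0.007064258214086294), 86.7296142578125)
0.89 [423.0, 51.1] [ 0.5388 -0.2434  0.212 ]
0.77 [382.6, 172.8] [ 0.5431 -0.2528  0.212 ]
0.27 [363.3, 254.7] [ 0.3319 -0.1898  0.212 ]
shift -0.52 9.82 8.73 turn 179.3  cur psi -1.628 tcp [ 0.4465 -0.1527  0.2545] j [-0.58  0.23  1.47  0.    1.44  1.05]
```

View pics/w22.png

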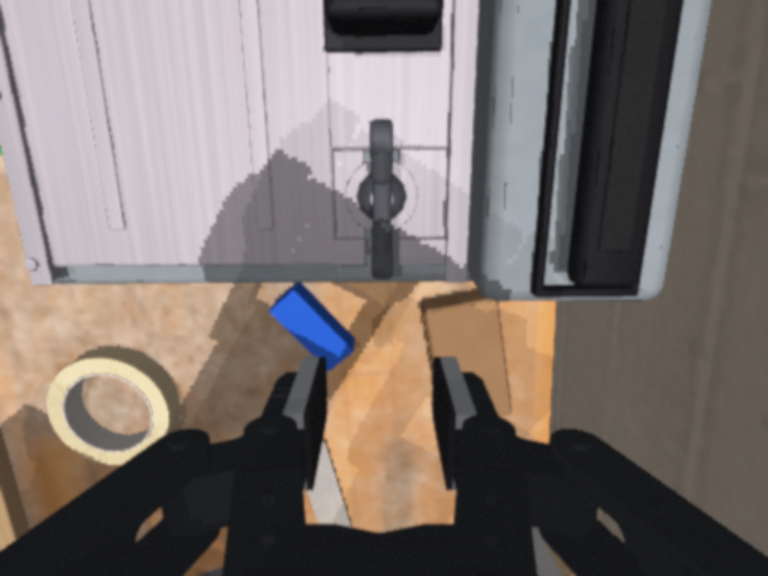

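```bash
python3 - <<'E'
from h import *
plan(.5395,-.2455,.26,-1.616)
E
```

```text
shift -0.52 9.82 8.73 turn -0.7  cur psi -1.628 tcp [ 0.4465 -0.1527  0.2545] j [-0.58  0.23  1.47  0.    1.44  1.05]
```

{"op": "apply_moves", "data": {
  "steps": "-4 0 0 0; -4 5 4 0; -4 9.8 8.7 0; -2 9.8 8.7 0; -1 9.8 8.7 0",
  "hand": 0
}}

```text
clock: 72.65
tcp_pos: [0.54, -0.2453, 0.261]
eef_rot: [[-0.003, 0.998, -0.057], [0.003, -0.057, -0.998], [-1.0, -0.004, -0.003]]
force: [-0.4, -0.3, 0.1]
opening: 0.0001
```

```bash
python3 - <<'E'
from h import *
np.set_printoptions(precision=4,suppress=True)
plan(.5395,-.2455,.225,-1.616)
im,d,c=snap('wrist','w23.png');P=cloud(c,d).reshape(-1,3)
im,d,c=snap('scene'); cv2.imwrite('pics/s23.png',cv2.resize(im[70:190,130:290],None,fx=4.5,fy=4.5))
E
```

```text
shift 3.60 -0.03 0.03 turn -0.7  cur psi -1.628 tcp [ 0.54   -0.2453  0.261 ] j [-0.63  0.45  1.13  0.    1.57  1.  ]
```

View pics/w23.png

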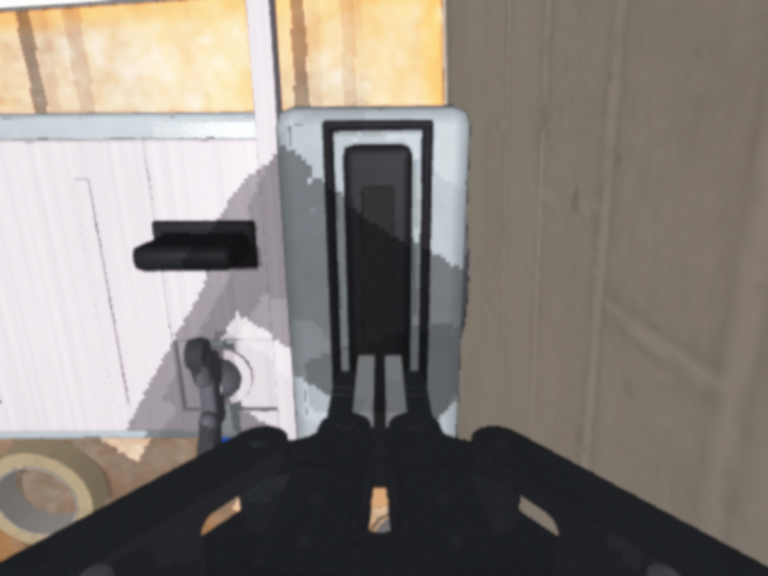

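View pics/s23.png

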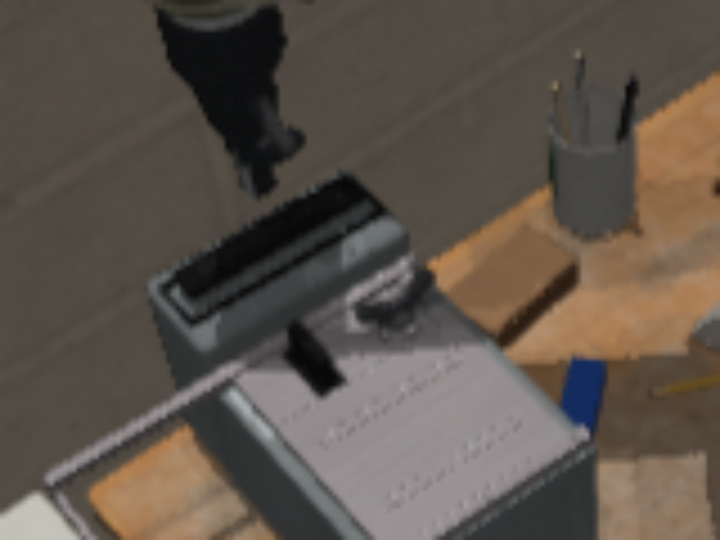

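{"op": "apply_moves", "data": {
  "steps": "2 0 0 0; 3.4 0 0 0; 3.8 0 0 0; 4.3 0 0 0; 4.8 0 0 0"
}}

```text
clock: 73.38
tcp_pos: [0.5397, -0.2453, 0.2165]
eef_rot: [[0.001, 0.998, -0.057], [-0.001, -0.057, -0.998], [-1.0, 0.001, 0.001]]
force: [-0.8, 0.4, 3.3]
opening: 0.0004
```

{"op": "apply_moves", "data": {
  "steps": "0.2 0 0 0; 0.4 0 0 0; 0.6 0 0 0; 0.6 0 0 0"
}}

```text
clock: 73.88
tcp_pos: [0.5397, -0.2453, 0.2119]
eef_rot: [[0.002, 0.998, -0.057], [-0.002, -0.057, -0.998], [-1.0, 0.002, 0.001]]
force: [-2.3, 2.0, 12.0]
opening: -0.0
```

{"op": "apply_moves", "data": {
  "steps": "0.15 0 0 0; 0.15 0 0 0; 0.15 0 0 0"
}}

```text
clock: 74.25
tcp_pos: [0.5398, -0.2454, 0.2118]
eef_rot: [[0.004, 0.998, -0.057], [-0.003, -0.057, -0.998], [-1.0, 0.004, 0.002]]
force: [-4.2, 3.6, 20.2]
opening: -0.0004
```

```bash
python3 - <<'E'
from h import *
np.set_printoptions(precision=4,suppress=True)
im,d,c=snap('scene'); P=cloud(c,d); cv2.imwrite('pics/s24.png',cv2.resize(im[70:190,130:290],None,fx=4.5,fy=4.5))
im,d,c=snap('wrist');P=cloud(c,d).reshape(-1,3)
q=P[(P[:,0]>.55)&(P[:,0]<.612)&(abs(P[:,1]+.246+(P[:,0]-.54)*.045)<.008)&(P[:,2]>.19)&(P[:,2]<.23)]
A=np.c_[q[:,0]-.54,np.ones(len(q))]; print('bar far half z(x):',len(q),np.linalg.lstsq(A,q[:,2],rcond=None)[0]); print(robot.read_state()['force'])
E
```

```text
bar far half z(x): 5476 [-0.1595  0.2123]
[-4.3158  3.4543 20.7533]
```

{"op": "apply_moves", "data": {
  "steps": "-1 0 0 0; -3 0 0 0; -7 0 0 0; -10 0 0 0; -10 0 0 0"
}}

```text
clock: 74.97
tcp_pos: [0.5399, -0.2455, 0.3105]
eef_rot: [[0.004, 0.998, -0.057], [-0.003, -0.057, -0.998], [-1.0, 0.004, 0.002]]
force: [0.2, 0.5, -0.3]
opening: -0.0001
```

```bash
python3 - <<'E'
from h import *
np.set_printoptions(precision=4,suppress=True)
im,d,c=snap('wrist');P=cloud(c,d).reshape(-1,3)
q=P[(P[:,0]>.55)&(P[:,0]<.612)&(abs(P[:,1]+.246+(P[:,0]-.54)*.045)<.008)&(P[:,2]>.19)&(P[:,2]<.23)]
A=np.c_[q[:,0]-.54,np.ones(len(q))]; print('bar up z(x):',len(q),np.linalg.lstsq(A,q[:,2],rcond=None)[0])
q=P[(P[:,0]>.54)&(P[:,0]<.61)&(P[:,1]>-.19)&(P[:,1]<-.125)&(P[:,2]>.186)&(P[:,2]<.2)]; print('rib',cv2.minAreaRect(q[:,:2].astype(np.float32)))
q=P[(P[:,0]>.44)&(P[:,0]<.545)&(P[:,1]>-.185)&(P[:,1]<-.125)&(P[:,2]>.180)&(P[:,2]<.21)]; print('nut',len(q),cv2.minAreaRect(q[:,:2].astype(np.float32)),np.percentile(q[:,2],95))
im,d,c=snap('scene','s25.png'); P=cloud(c,d).reshape(-1,3)
q=P[(P[:,0]>.5)&(P[:,0]<.58)&(P[:,1]>.28)&(P[:,1]<.38)&(P[:,2]>.08)&(P[:,2]<.1)]; print('traygrip',len(q),cv2.minAreaRect(q[:,:2].astype(np.float32)),np.median(q[:,2]))
q=P[(P[:,0]>.39)&(P[:,0]<.51)&(abs(P[:,1]-.327)<.045)&(P[:,2]<.03)]; A=np.c_[q[:,:2]-[.45,.327],np.ones(len(q))]; print('tray floor',len(q),np.linalg.lstsq(A,q[:,2],rcond=None)[0])
im,d,c=snap('top','t25.png')
for k in ['sanding_block','chuck_key']:
  for m in robot.mark_of('top',k)[:1]: print(k,onplane(c,*m['pixel'],0)[:2],m['confidence'])
E
```

```text
bar up z(x): 1945 [-0.0171  0.2132]
rib ((0.5711485147476196, -0.16127657890319824), (0.04309554398059845, 0.012532864697277546), 86.94418334960938)
nut 779 ((0.49884024262428284, -0.15645112097263336), (0.009333237074315548, 0.06470514088869095), 87.15304565429688) 0.191800053941699
traygrip 116 ((0.5424243807792664, 0.33458247780799866), (0.014359652996063232, 0.059325311332941055), 2.0620555877685547) 0.09053362423435474
tray floor 982 [ 0.0009 -0.      0.0036]
sanding_block [ 0.3391 -0.2264] 0.62
chuck_key [0.6917 0.1002] 0.54
```

View pics/s25.png

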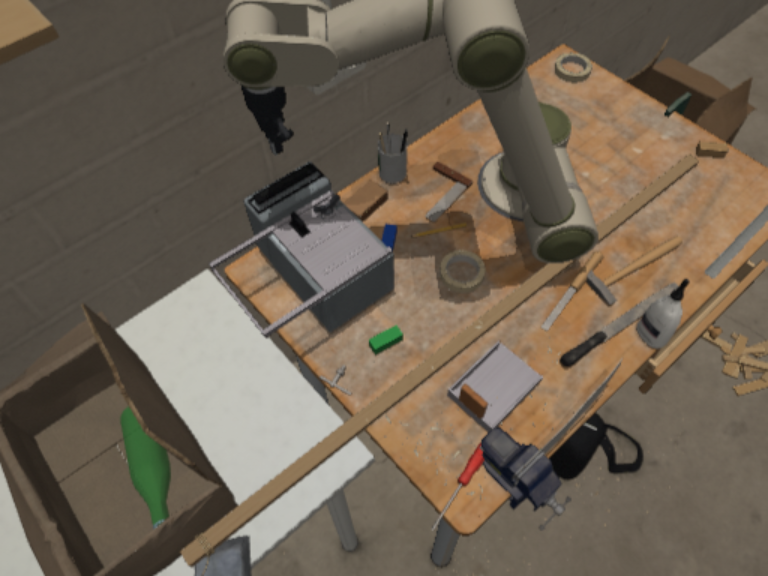

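View pics/t25.png

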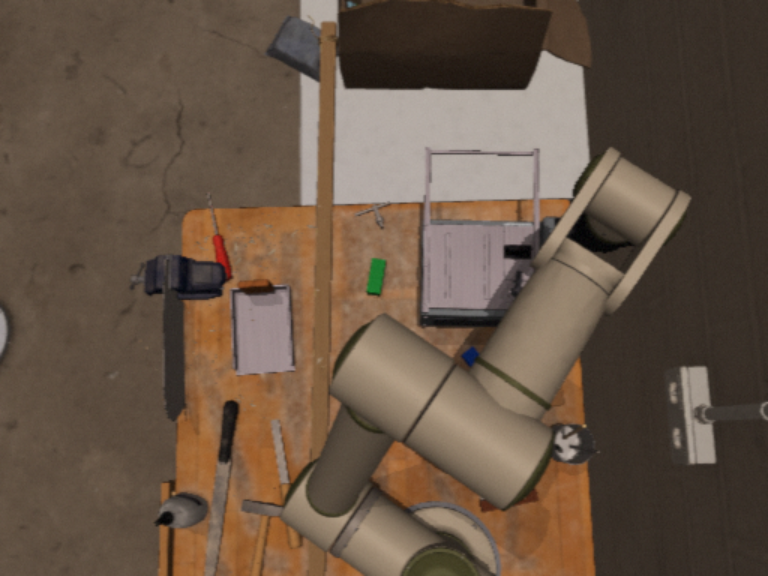

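View pics/s24.png

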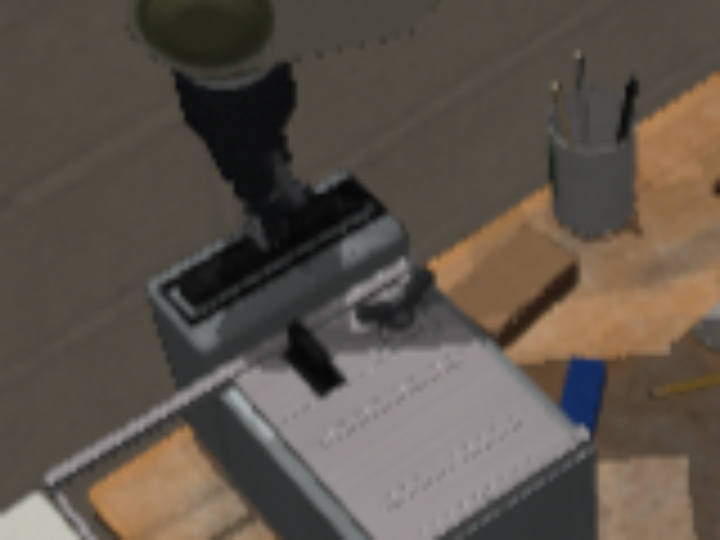

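```bash
python3 - <<'E'
from h import *
np.set_printoptions(precision=4,suppress=True)
# accurate bar ends from wrist now? 
for cam in ['wrist','scene']:
    im,d,c=snap(cam); P=cloud(c,d).reshape(-1,3); O=np.array([.5444,-.1365]);a=-.045;R=np.array([[np.cos(a),-np.sin(a)],[np.sin(a),np.cos(a)]])
    Q=P.copy();Q[:,:2]=(P[:,:2]-O)@R
    q=Q[(abs(Q[:,0])<.1)&(abs(Q[:,1]+.109)<.009)&(Q[:,2]>.205)&(Q[:,2]<.218)]
    print(cam,len(q),q[:,0].min(),q[:,0].max(),(np.array([.5398,-.2454])-O)@R)
E
```

```text
wrist 3568 -0.030525417675641476 0.07429754991896399 [ 0.0003 -0.109 ]
scene 200 -0.07282232008320673 0.07507168295285269 [ 0.0003 -0.109 ]
```

```bash
python3 -c "
from station import robot
print(robot.read_state()['clock'],robot.read_state()['force']); print(robot.job_done())"
```

```text
75.325 [ 0.54698284 -0.76258129  0.82189593]
the job is handed in; nothing more can be done
None
```

The batch is in the drum and the job was handed in at about 75 s; `job_done()` gives no verdict.

**What I did**
- I backed the wing nut off about half a turn and slid the hatch open.
- I tipped the tray into the drum by levering its lip against the machine's left wall and then against the mouth wall, to about 0.83 rad. Two offcuts were in the tray, and both went in.
- I stood the tray flat on the bench, about 26 mm from where it started.
- I put in the two loose offcuts I found (`stray_0` and the plain-wood `stray_1`) and left the green and blue ones alone.
- I slid the hatch to its stop, then re-seated it because letting go had pulled it back about 3 mm. I turned the nut until it hit its stop, then pressed the start bar and let it up.

**Last checks**
- **Drum:** four pieces were visible, all below the deck, just before I shut the hatch. They can't be seen now.
- **Hatch and nut:** the rib is within about 1 mm of its starting place. The nut's wings line up with the machine, and their top is about 6 mm lower than when undone.
- **Start bar:** I pressed within about 1 mm of its middle, at 12 to 20 N, and it went down about 8 mm. It read up again afterwards.
- **Tray and bystanders:** the tray is flat and empty. The chuck key is unmoved. The sanding block reads about 14 mm off its first reading, but the arm partly hid it and nothing touched it, so I take that as detector error.

**What failed or disagreed**
- The depth fit for bar tilt while pressed was unusable because the fingers were in the way. That it stayed level rests on the centred press and the picture.
- A plain block of the same size as `stray_1`, in the bench's far corner behind the robot, could not be gripped. The fingers closed to 10 mm with nothing between them and it did not move, so I took it for scenery and left it.

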